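# Load the rotor test stand and bring up the brushes

### The job

Load the rotor test stand: take every rotor out of the sloped rack and stand each one upright in a taper socket of its own, gently pressed fully home; fit the loose T-handle fully down on the stand's square spindle. With all rotors standing, turn the spindle clockwise to its stop with the T-handle, so that the brush arms swing up to the slip rings, and only then press the start button. Leave the T-handle on the spindle, do not drop or knock over a rotor, and leave the alternator, meter, pliers and screwdriver on the bench where they are.

Things in the scene. Friction and masses are not known exactly. Their poses are not given: they have to be found in the camera images.
- rotorA: Alternator rotor, 154 mm long, 0.35-0.65 kg; all alike, some absent. Origin: centre of its lower (drive) end; z runs up the shaft to the slip rings. Diameters by z in mm: thread 10 (0-12); taper 16 at z 12 to 27 at z 50; collar 27 (50-60); claw-pole body 58 (60-100); fan to 106; thin shaft 18 (to 112); black slip-ring drum with copper bands 24 (112-146), the place to grip; shaft end 14 (to 154).
- rotorB: Rotor like rotorA (same origin, axes and sizes). At the start each rotor leans in a rack lane 30 degrees from upright, slip rings up and towards the robot, body on the slope and its lower pole face on a fork; draw it out along its own axis by 70 mm before moving it away.
- rotorC: Rotor like rotorA (same origin, axes and sizes). Absent in some starts.
- rotorD: Rotor like rotorA (same origin, axes and sizes). Absent in some starts.
- rack: Fixed sloped rotor rack, grey steel with black rubber dividers, 340 mm along its y, 130 mm deep, 110 mm high. Origin on the bench at its middle, x away from the robot. Four lanes at y = -120, -40, +40, +120 mm; rotors lean in them towards -x.
- socket1 (a point): Centre of the mouth of taper socket 1: four steel cups on a circle of 90 mm radius round the spindle, numbered counter-clockwise from above, 1 the far left. The mouth is 26 mm across, 60 mm above the bench; it narrows like the rotor's taper and is open below. Axes as the stand's: x away from the robot, z up. A rotor fully home has its origin 46-47 mm below this point and its drum 66-100 mm above it.
- socket2 (a point): Centre of the mouth of taper socket 2 of the stand, like socket1; same axes.
- socket3 (a point): Centre of the mouth of taper socket 3 of the stand, like socket1; same axes.
- socket4 (a point): Centre of the mouth of taper socket 4 of the stand, like socket1; same axes.
- thandle: Loose steel T-handle, 0.33-0.57 kg, standing on the bench beyond rack and stand. Origin: centre of the hub's underside, z up. Hub 44 x 44 x 35 mm with an 18 mm square bore from below, 30 mm deep, sides parallel to the hub's; stem 14 mm thick; flat crossbar 14 mm wide, 20 high, 100 long along x, its centre 62 mm above the origin: grip it at its middle. Fits the spindle in any quarter turn.
- spindle (a joint): Turn of the square spindle with its four brush arms (8 mm thick, 126-152 mm above the bench, reaching 100 mm from the axis), rad: 0 to 0.12 at the start, arms between the sockets; grows clockwise seen from above, hard stop at 0.75 (43 degrees), brushes then at the slip rings of standing rotors. Friction 0.12 N m; stays where it is left.
- spindle_foot (a point): Foot of the square spindle on its axis, 156 mm above the bench at the middle of the stand, on the round steel hub of the brush arms (52 mm across); the T-handle's hub sits here when fully down. The spindle is 16 mm square, stands 26 mm above this point, its top 6 mm tapered to 8 mm square; x and y axes are square to its flats and turn with it, z up.
- start (a joint): Travel of the green start push button in m, 0 to 0.006, sprung; it takes about 5 N to press fully and counts from 0.004.
- start_top (a point): Centre of the top of the start button (28 mm diameter), 56 mm above the bench, on the small grey box on the robot's side of the stand, 150 mm from the spindle; press straight down.
- alternator: Bystander: a complete alternator on the bench, 125 mm diameter, 150 mm long, 130 mm high; origin under its middle.
- meter: Bystander: a black multimeter lying on the bench, 150 x 75 x 42 mm; origin under its middle.
- screwdriver: Bystander: a screwdriver with a black handle lying on the bench, 200 mm long; origin under its middle.
- pliers: Bystander: pliers with red handles lying on the bench, 190 mm long; origin under the middle.
Mind the look-alikes: they are no part of the job. Leave any red or turquoise look-alike of the rotorA alone.

How it is judged:
On the way, in this order (a step that is already met when the one before it is completed fails the run):
1. every rotor stands upright and fully home in a taper socket (((horizontal distance between rotorA and socket1 below 0.004 m and z of rotorA in the frame of socket1 below -0.042 m and angle between rotorA's own z axis and vertical below 0.06 rad) or (horizontal distance between rotorA and socket2 below 0.004 m and z of rotorA in the frame of socket2 below -0.042 m and angle between rotorA's own z axis and vertical below 0.06 rad) or (horizontal distance between rotorA and socket3 below 0.004 m and z of rotorA in the frame of socket3 below -0.042 m and angle between rotorA's own z axis and vertical below 0.06 rad) or (horizontal distance between rotorA and socket4 below 0.004 m and z of rotorA in the frame of socket4 below -0.042 m and angle between rotorA's own z axis and vertical below 0.06 rad)) and ((horizontal distance between rotorB and socket1 below 0.004 m and z of rotorB in the frame of socket1 below -0.042 m and angle between rotorB's own z axis and vertical below 0.06 rad) or (horizontal distance between rotorB and socket2 below 0.004 m and z of rotorB in the frame of socket2 below -0.042 m and angle between rotorB's own z axis and vertical below 0.06 rad) or (horizontal distance between rotorB and socket3 below 0.004 m and z of rotorB in the frame of socket3 below -0.042 m and angle between rotorB's own z axis and vertical below 0.06 rad) or (horizontal distance between rotorB and socket4 below 0.004 m and z of rotorB in the frame of socket4 below -0.042 m and angle between rotorB's own z axis and vertical below 0.06 rad)) and ((horizontal distance between rotorC and socket1 below 0.004 m and z of rotorC in the frame of socket1 below -0.042 m and angle between rotorC's own z axis and vertical below 0.06 rad) or (horizontal distance between rotorC and socket2 below 0.004 m and z of rotorC in the frame of socket2 below -0.042 m and angle between rotorC's own z axis and vertical below 0.06 rad) or (horizontal distance between rotorC and socket3 below 0.004 m and z of rotorC in the frame of socket3 below -0.042 m and angle between rotorC's own z axis and vertical below 0.06 rad) or (horizontal distance between rotorC and socket4 below 0.004 m and z of rotorC in the frame of socket4 below -0.042 m and angle between rotorC's own z axis and vertical below 0.06 rad)) and ((horizontal distance between rotorD and socket1 below 0.004 m and z of rotorD in the frame of socket1 below -0.042 m and angle between rotorD's own z axis and vertical below 0.06 rad) or (horizontal distance between rotorD and socket2 below 0.004 m and z of rotorD in the frame of socket2 below -0.042 m and angle between rotorD's own z axis and vertical below 0.06 rad) or (horizontal distance between rotorD and socket3 below 0.004 m and z of rotorD in the frame of socket3 below -0.042 m and angle between rotorD's own z axis and vertical below 0.06 rad) or (horizontal distance between rotorD and socket4 below 0.004 m and z of rotorD in the frame of socket4 below -0.042 m and angle between rotorD's own z axis and vertical below 0.06 rad)) and linear speed of each of rotorA, rotorB, rotorC, rotorD below 0.02 m/s), for 0.2 s.
2. with the T-handle fully down on the square spindle, the spindle is turned clockwise to its stop, which brings the brushes up to the slip rings (horizontal distance between thandle and spindle_foot below 0.004 m and z of thandle in the frame of spindle_foot below 0.004 m and angle between thandle's own z axis and vertical below 0.08 rad and value of joint spindle above 0.65 rad and ((horizontal distance between rotorA and socket1 below 0.004 m and z of rotorA in the frame of socket1 below -0.042 m and angle between rotorA's own z axis and vertical below 0.06 rad) or (horizontal distance between rotorA and socket2 below 0.004 m and z of rotorA in the frame of socket2 below -0.042 m and angle between rotorA's own z axis and vertical below 0.06 rad) or (horizontal distance between rotorA and socket3 below 0.004 m and z of rotorA in the frame of socket3 below -0.042 m and angle between rotorA's own z axis and vertical below 0.06 rad) or (horizontal distance between rotorA and socket4 below 0.004 m and z of rotorA in the frame of socket4 below -0.042 m and angle between rotorA's own z axis and vertical below 0.06 rad)) and ((horizontal distance between rotorB and socket1 below 0.004 m and z of rotorB in the frame of socket1 below -0.042 m and angle between rotorB's own z axis and vertical below 0.06 rad) or (horizontal distance between rotorB and socket2 below 0.004 m and z of rotorB in the frame of socket2 below -0.042 m and angle between rotorB's own z axis and vertical below 0.06 rad) or (horizontal distance between rotorB and socket3 below 0.004 m and z of rotorB in the frame of socket3 below -0.042 m and angle between rotorB's own z axis and vertical below 0.06 rad) or (horizontal distance between rotorB and socket4 below 0.004 m and z of rotorB in the frame of socket4 below -0.042 m and angle between rotorB's own z axis and vertical below 0.06 rad)) and ((horizontal distance between rotorC and socket1 below 0.004 m and z of rotorC in the frame of socket1 below -0.042 m and angle between rotorC's own z axis and vertical below 0.06 rad) or (horizontal distance between rotorC and socket2 below 0.004 m and z of rotorC in the frame of socket2 below -0.042 m and angle between rotorC's own z axis and vertical below 0.06 rad) or (horizontal distance between rotorC and socket3 below 0.004 m and z of rotorC in the frame of socket3 below -0.042 m and angle between rotorC's own z axis and vertical below 0.06 rad) or (horizontal distance between rotorC and socket4 below 0.004 m and z of rotorC in the frame of socket4 below -0.042 m and angle between rotorC's own z axis and vertical below 0.06 rad)) and ((horizontal distance between rotorD and socket1 below 0.004 m and z of rotorD in the frame of socket1 below -0.042 m and angle between rotorD's own z axis and vertical below 0.06 rad) or (horizontal distance between rotorD and socket2 below 0.004 m and z of rotorD in the frame of socket2 below -0.042 m and angle between rotorD's own z axis and vertical below 0.06 rad) or (horizontal distance between rotorD and socket3 below 0.004 m and z of rotorD in the frame of socket3 below -0.042 m and angle between rotorD's own z axis and vertical below 0.06 rad) or (horizontal distance between rotorD and socket4 below 0.004 m and z of rotorD in the frame of socket4 below -0.042 m and angle between rotorD's own z axis and vertical below 0.06 rad))), for 0.2 s.
3. the start button is pressed (value of joint start above 0.004 m and value of joint spindle above 0.65 rad), for 0.04 s.
At the end, for the whole second after the job is handed in: Each rotor at rest in its own socket, 42 mm or more below the mouth, within 4 mm of its axis and 3.4 deg of upright; T-handle down on the spindle within 4 mm; spindle turned past 0.65 rad; start button pressed and released (all of step 2 and linear speed of each of rotorA, rotorB, rotorC, rotorD, thandle below 0.02 m/s and value of joint start below 0.002 m); the robot touches nothing.
It fails at once if the brush arms are turned without the T-handle on the spindle (value of joint spindle above 0.3 rad and not (horizontal distance between thandle and spindle_foot below 0.008 m and z of thandle in the frame of spindle_foot below 0.016 m)).
It fails at once if a rotor is dropped or knocked over and lies on its side on the bench ((angle between rotorA's own z axis and vertical above 1.15 rad and height (world z) of rotorA below 0.06 m) or (angle between rotorB's own z axis and vertical above 1.15 rad and height (world z) of rotorB below 0.06 m) or (angle between rotorC's own z axis and vertical above 1.15 rad and height (world z) of rotorC below 0.06 m) or (angle between rotorD's own z axis and vertical above 1.15 rad and height (world z) of rotorD below 0.06 m)).
It fails at once if the start button is pressed before the spindle is at its stop (value of joint start above 0.003 m and value of joint spindle below 0.6 rad).
It fails at once if a rotor is slammed into the stand (contact force between any of rotorA, rotorB, rotorC, rotorD and stand above 250 N).
It fails at once if the alternator, meter, screwdriver or pliers are moved by more than 20 mm (distance of any of alternator, meter, screwdriver, pliers from where it was at the start of the episode above 0.02 m).
Of rotorA, rotorB, rotorC, rotorD only 2 to 4 are there at a start; the rules pass over those that are not, and their reading is None.
At some moment in a run one of thandle may be knocked a few centimetres aside while the robot is not near it.
It also fails if it takes over 210 s, if anything falls off the work surface, if the arm or the gripper's body presses on something with over 40 N, if the wrist force passes 120 N, or if a joint passes its speed limit or range.

### The arm

A 7-joint arm with a two-finger parallel gripper is mounted at the origin on the work surface. World frame = base frame: x ahead of the robot, y to its left, z up, the work surface at z = 0. Lengths are in m, angles in rad, forces in N, time in s.
With the tool pointing down it reaches from about 0.4 to 0.85 m from the base axis. Payload 4.5 kg.
Tool frame: the origin (TCP) lies on the centre line of the jaws, within the pads' length; the fingertips stand 14 mm ahead of it and the grasp point (between the pads) lies 5 mm behind it (r.tcp_to_tips is the z of the fingertips in the tool frame, in m); z points along the fingers, y is the direction in which the jaws open and shut (so a half turn about z gives the same grasp; the last joint's range is limited). The gripper opens to 88 mm and grips with 3 to 60 N. Pads are 18 mm wide; open, the fingers measure 123 mm over their backs; the gripper's body (75 mm by 187 mm) begins 45 mm behind the grasp point.
Start: joints at [-1.203, 0.689, -0.195, 1.565, 0.157, 0.902, -0.215], TCP at [0.205, 0.591, 0.23] pointing down, gripper open.
Joint ranges: [-3.01, 3.01], [-0.46, 2.08], [-1.47, 1.51], [0.13, 2.56], [-1, 4.14], [0.04, 2.09], [-2.66, 2.66]. Speed limits (rad/s): [2.57, 2.57, 3.14, 3.14, 3.14, 3.14, 3.14].

### API

Orientations are given as a unit quaternion [x, y, z, w].
In Python, from plant import r, viewer gives the robot as it stands.
- The arm moves only by the shell command python3 -m inch 'ROWS' [FORCE]. ROWS is JSON, a list of rows, each a list of 3 entries, a list of its own where there are three numbers: the closure, from 0 (fully open) to 1 (shut), then the shift along the tool's x, y, z in cm, then the turn about the tool's z in degrees. In form: [[fingers, [x, y, z], yaw], ...]. A call has 1 to 20 rows; each row is the pose to reach, as a shift and turn from the pose commanded when the call began, along the tool's axes at that moment; what a row does not reach only later rows make up. A row lasts 1/10 s, in which the tool goes at most 50 mm and 8.59 degrees, less where a joint would pass 70% of its speed; a pose out of reach is approached as far as the arm can. A call with a gripper value outside its range is refused whole. The fingers move at their own pace and stop on an object; FORCE is the grip in N (left out, the last holds). Time passes only in rows, so rows that repeat a pose let the fingers close. It gives the time, the measured TCP pose, the force and the opening at its end, in the units of the state.
- r.get_state(): the state, without advancing time (a new reading comes with each control period).
- viewer.snapshot(name): name is "scene" or "top" or "wrist"; returns the picture (420x560x3 uint8, red, green, blue); there is no depth.
- viewer.camera_params(name): a dict with "intrinsics" (3x3 intrinsics, pixels), "world_to_cam" (4x4, takes a point from world to camera coordinates). Camera axes: x right, y up, looking along -z (the intrinsics and any distortion apply to the point x, -y, -z); pixel columns grow to the right and rows downward; lengths in m; the calibration is good to about 2 mm. A picture is of the moment at which its call begins: read the wrist's pose just before it. camera_params takes no time and is no camera call; for the wrist camera it gives the pose at the moment of the call.
- r.finish_job(): hands the job in, once; it reports no verdict.
Trained networks look in the newest picture that a camera, given by its name, has taken for a name from the list of things; names that differ only in an ending like _2 or _b are one class to them, and where a whole thing is asked for, a point or a joint stands for the part that bears it (a point fixed in the world has none). Each returns a list of dicts, best first, with "p" (0 to 1); they miss things now and then, are a little off and sometimes report something else, mostly with a low value. They report only what shows in the picture. A call takes as long as a camera call. They do not tell look-alikes from the thing itself.
- viewer.outline_of(camera, name): "pixels" (420x560 bool, what is visible of it) and "bbox" ([left, top, width, height] in pixels, round what is visible of it).
The state is a dict: "clock": time; "q": joint angles; "qd": joint speeds; "joint_torque": joint torques, N m; "tool_pos": TCP position; "eef_rot": TCP orientation; "contact_force": force on the tool from outside, world axes, zero at the start; "moment": the same for the moment, N m; "opening": opening from 0.0 (shut) to 1.0 (fully open).
Only numpy, scipy, OpenCV 4.12 (cv2) and the standard library are available. Lean on these libraries where they do the work, as an engineer would, in place of code of your own. Each camera call takes 0.05 s, during which the arm holds its last target.

## Working session

There is one attempt and no reset: what is moved stays moved. The work goes in short steps, Python scripts to look and compute and a shell command to move; the robot and the scene stay as the last step left them, time stands still between calls to the robot, and variables do not carry over. Pictures are saved under pics/ and viewed, and the job is handed in when it is done.

```bash
ls; mkdir -p pics; cat > h.py <<'E'
import numpy as np, cv2
from plant import r, viewer
from scipy.spatial.transform import Rotation as R
def cam(n):
    p=viewer.camera_params(n); return np.array(p["intrinsics"]),np.array(p["world_to_cam"])
def proj(n,P,c=None):
    K,W=c or cam(n); P=np.atleast_2d(P); q=(W[:3,:3]@P.T).T+W[:3,3]
    q=q*[1,-1,-1]; u=(K@q.T).T; return u[:,:2]/u[:,2:]
def ray(n,uv,c=None):
    K,W=c or cam(n); d=np.linalg.inv(K)@[uv[0],uv[1],1]; d=d*[1,-1,-1]
    o=-W[:3,:3].T@W[:3,3]; d=W[:3,:3].T@d; return o,d/np.linalg.norm(d)
def atz(n,uv,z,c=None):
    o,d=ray(n,uv,c); return o+d*(z-o[2])/d[2]
def save(img,name,s=1.4):
    cv2.imwrite("pics/"+name,cv2.resize(img[:,:,::-1],None,fx=s,fy=s,interpolation=cv2.INTER_CUBIC))
E
python3 - <<'E'
from h import *
s=r.get_state(); print({k:np.round(v,3) for k,v in s.items()}, r.tcp_to_tips)
for n in ["scene","top","wrist"]:
    im=viewer.snapshot(n); save(im,n+"0.png"); K,W=cam(n); print(n,K.round(1).tolist(),(-W[:3,:3].T@W[:3,3]).round(3), (-W[2,:3]).round(3), (W[0,:3]).round(3))
E
```

```text
pics
{'clock': np.float64(0.0), 'q': array([-1.203,  0.69 , -0.194,  1.566,  0.157,  0.902, -0.215]), 'qd': array([ 0.   ,  0.001, -0.   ,  0.003, -0.001,  0.001, -0.   ]), 'joint_torque': array([ 0.0000e+00, -5.2755e+01, -1.2670e+00, -1.5342e+01, -5.3000e-02,
        7.0000e-03,  0.0000e+00]), 'tool_pos': array([0.205, 0.59 , 0.23 ]), 'eef_rot': array([ 0.166,  0.986, -0.001, -0.   ]), 'contact_force': array([ 0.722, -0.345, -1.079]), 'moment': array([0.027, 0.011, 0.012]), 'opening': np.float64(1.003)} 0.014
scene [[389.6, 0.0, 281.7], [0.0, 389.6, 207.9], [0.0, 0.0, 1.0]] [ 0.998 -0.481  1.27 ] [-0.348  0.374 -0.859] [ 0.742  0.671 -0.009]
top [[387.5, 0.0, 281.5], [0.0, 387.5, 207.2], [0.0, 0.0, 1.0]] [0.246 0.018 1.535] [ 0.185 -0.012 -0.983] [ 0.022 -1.     0.016]
wrist [[364.5, 0.0, 274.9], [0.0, 364.5, 214.5], [0.0, 0.0, 1.0]] [0.131 0.616 0.383] [ 0.28  -0.099 -0.955] [ 0.329  0.944 -0.001]
```

View images.

View pics/scene0.png

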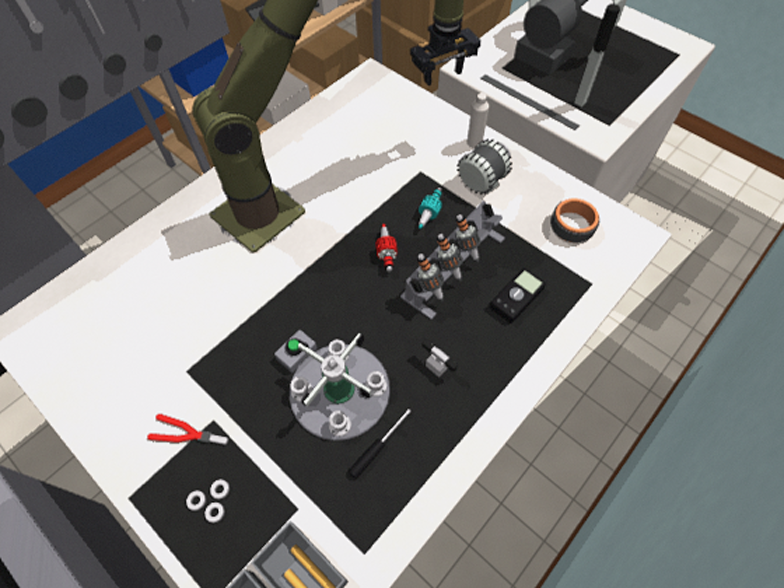

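View pics/top0.png

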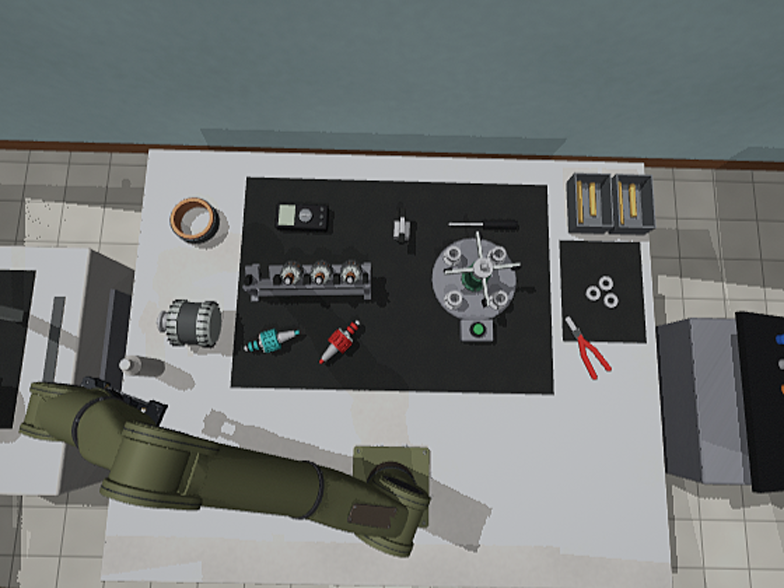

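View pics/wrist0.png

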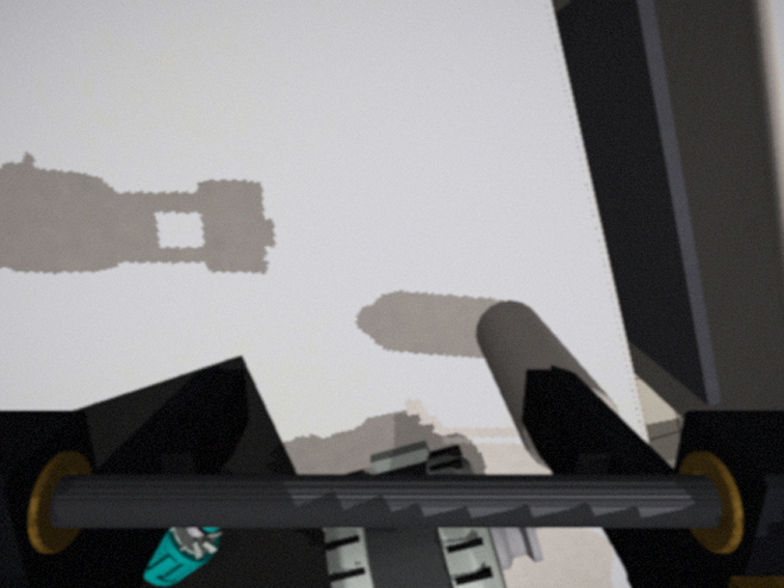

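The bench shows three real rotors in the rack (top picture, full-size pixels in the 784-wide view, at about (290,274), (320,274), (351,274)); the far-left lane is empty. The look-alikes are turquoise at (270,341) and red at (342,341), both lying on the mat and to be left alone. T-handle is at (402,225), stand hub at (484,267), green button at (478,330). Next: outlines.

```bash
python3 - <<'E'
from h import *
ov={}
for n in ["scene","top"]:
    im=viewer.snapshot(n); o=im.copy()
    for k in ["rotorA","rack","thandle","spindle_foot","spindle","socket1","start_top","screwdriver","pliers"]:
        try: L=viewer.outline_of(n,k)
        except Exception as e: print(n,k,e); continue
        for d in L:
            ys,xs=np.nonzero(d["pixels"]); 
            if len(xs)==0: continue
            print(n,k,round(d["p"],2),d["bbox"],xs.mean().round(1),ys.mean().round(1),len(xs))
    save(o[100:320,120:420] if n=="top" else o[110:340,170:430],n+"1.png",2.6)
print(r.get_state()["clock"])
E
```

```text
scene rotorA 0.92 [299.1, 180.7, 15.2, 33.3] 307.3 197.9 360
scene rotorA 0.64 [267.2, 158.3, 19.5, 35.1] 275.3 176.8 331
scene rotorA 0.59 [298.7, 135.9, 18.2, 26.8] 306.4 147.4 262
scene rotorA 0.49 [104.4, 295.6, 56.9, 20.8] 130.8 308.3 502
scene rotorA 0.16 [196.2, 232.8, 84.5, 81.1] 238.8 275.1 4482
scene rack 0.6 [284.4, 145.8, 73.8, 76.8] 322.6 181.2 997
scene thandle 0.56 [302.8, 244.2, 26.2, 24.3] 311.4 255.5 363
scene thandle 0.15 [298.9, 179.4, 17.9, 34.1] 307.0 196.7 391
scene spindle_foot 0.85 [211.8, 238.6, 54.4, 49.9] 238.6 264.0 721
scene spindle 0.56 [211.7, 235.5, 53.3, 55.7] 237.9 264.0 735
scene socket1 0.75 [199.0, 235.8, 78.7, 76.3] 238.4 275.2 4361
scene socket1 0.57 [349.0, 188.8, 39.5, 44.3] 369.0 210.3 827
scene start_top 0.5 [205.3, 241.2, 6.6, 9.2] 209.1 245.6 50
scene screwdriver 0.84 [250.4, 294.3, 41.1, 47.9] 265.4 322.1 352
scene pliers 0.56 [106.2, 297.1, 54.7, 21.7] 131.0 308.3 459
top rotorA 0.77 [171.9, 237.0, 43.2, 14.8] 193.0 243.5 383
top rotorA 0.64 [242.0, 186.8, 15.5, 18.0] 250.1 194.1 217
top rotorA 0.61 [226.0, 229.2, 29.2, 29.4] 242.4 244.0 307
top rack 0.59 [175.2, 186.9, 90.8, 29.1] 217.3 202.0 1381
top rack 0.25 [308.9, 168.7, 61.6, 74.4] 338.6 204.0 3175
top thandle 0.5 [282.5, 146.5, 12.2, 29.5] 286.6 163.2 195
top spindle_foot 0.74 [317.6, 165.5, 57.2, 52.9] 343.7 192.0 429
top spindle 0.64 [318.5, 163.0, 55.3, 57.1] 343.9 192.1 463
top socket1 0.56 [308.3, 165.7, 66.4, 80.2] 338.6 203.9 3261
top start_top 0.71 [223.0, 183.1, 16.1, 21.0] 229.3 194.6 223
top start_top 0.38 [340.9, 235.5, 4.9, 2.0] 341.0 235.0 21
top start_top 0.33 [281.3, 149.6, 13.7, 24.6] 286.6 162.5 192
top screwdriver 0.48 [344.4, 158.2, 27.0, 5.9] 356.5 160.5 144
top pliers 0.91 [405.4, 227.4, 31.3, 42.4] 418.5 248.9 284
1.15
```

View pics/top1.png

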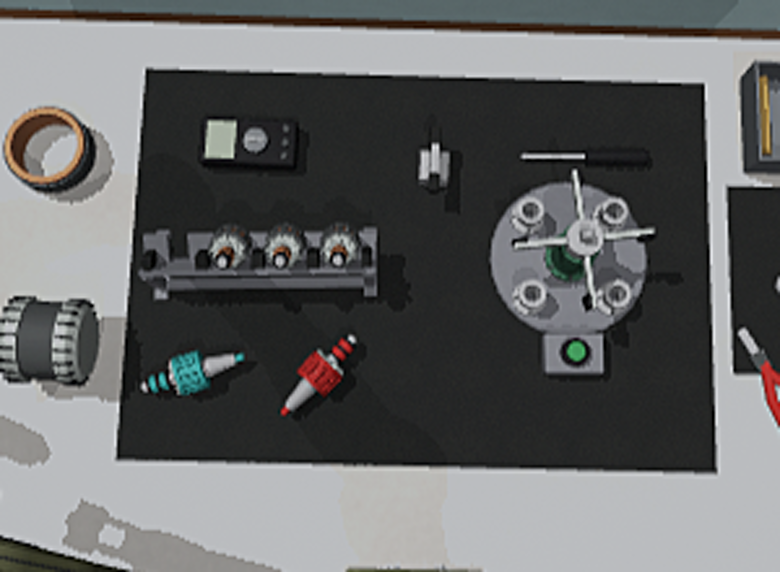

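View pics/scene1.png

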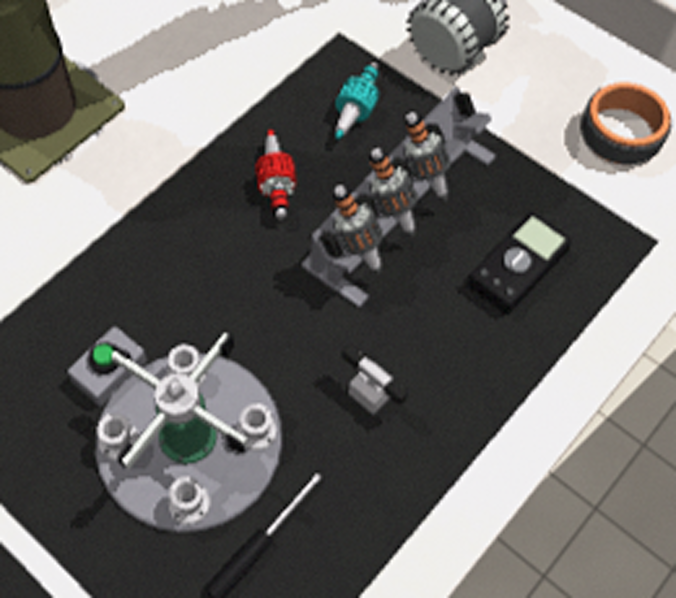

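```bash
cat >> h.py <<'E'
def tri(ut,us):
    o1,d1=ray("top",ut);o2,d2=ray("scene",us)
    A=np.array([d1,-d2]).T; s=np.linalg.lstsq(A,o2-o1,rcond=None)[0]
    p,q=o1+d1*s[0],o2+d2*s[1]; return (p+q)/2,np.linalg.norm(p-q)
E
python3 - <<'E'
from h import *
T=lambda x,y:(120+x/2.6,100+y/2.6)
S=lambda x,y:(170+x/2.6,110+y/2.6)
for n,a,b in [("rl",(222,262),(412,118)),("rm",(281,260),(377,155)),("rr",(338,258),(341,190)),
 ("sFL",(530,212),(256,420)),("sFR",(615,212),(186,493)),("sNL",(532,293),(186,358)),("sNR",(620,293),(114,430)),
 ("hub",(586,237),(176,392)),("btn",(575,350),(104,354)),("thtop",(433,162),(375,373))]:
    p,e=tri(T(*a),S(*b)); print(n,p.round(4),e.round(4))
c=cam("top")
for xy in [(530,212),(615,212),(620,293),(532,293)]: print(atz("top",T(*xy),.06).round(4))
for xy in [(256,420),(186,493),(114,430),(186,358)]: print(atz("scene",S(*xy),.06).round(4))
E
```

```text
rl [0.5239 0.2786 0.156 ] 0.003
rm [0.5286 0.1967 0.1571] 0.003
rr [0.5323 0.1171 0.1635] 0.0032
sFL [ 0.6349 -0.1635  0.0502] 0.0039
sFR [ 0.6372 -0.2918  0.0553] 0.0048
sNL [ 0.5091 -0.1649  0.0579] 0.0062
sNR [ 0.5123 -0.2963  0.0582] 0.0062
hub [ 0.5726 -0.2292  0.1579] 0.0037
btn [ 0.4244 -0.2307  0.0553] 0.002
thtop [ 0.7079 -0.0143  0.0569] 0.0037
[ 0.6312 -0.1639  0.06  ]
[ 0.6347 -0.2928  0.06  ]
[ 0.5103 -0.2986  0.06  ]
[ 0.507  -0.1672  0.06  ]
[ 0.639  -0.1645  0.06  ]
[ 0.64   -0.2905  0.06  ]
[ 0.5148 -0.294   0.06  ]
[ 0.5117 -0.1629  0.06  ]
```

```bash
cat >> h.py <<'E'
def to(P,xdir=None):
    "tool shift (cm) and yaw (deg) to reach world P with tool x along heading xdir (deg)"
    s=r.get_state(); M=R.from_quat(s["eef_rot"]).as_matrix(); P=np.array(P)
    d=M.T@(P-s["tool_pos"])*100
    h=np.degrees(np.arctan2(M[1,0],M[0,0])); y=0
    if xdir is not None: y=-((xdir-h+180)%360-180)
    print("to",P.round(4),"shift cm",d.round(2),"yaw",round(y,2),"heading",round(h,2),"tilt",np.degrees(np.arccos(-M[2,2])).round(2))
def st():
    s=r.get_state(); M=R.from_quat(s["eef_rot"]).as_matrix()
    print("t",round(float(s["clock"]),2),"pos",np.round(s["tool_pos"],4),"head",np.degrees(np.arctan2(M[1,0],M[0,0])).round(2),"F",np.round(s["contact_force"],1),"M",np.round(s["moment"],2),"open",round(float(s["opening"]),3),"q",np.round(s["q"],2))
E
python3 -c "
from h import *
to([.2,.59,.35]);to([.50,.20,.33],182.9)"
```

```text
to [0.2  0.59 0.35] shift cm [  0.43  -0.2  -11.97] yaw 0 heading 160.87 tilt 0.0
to [0.5  0.2  0.33] shift cm [-40.69 -27.22  -9.97] yaw -22.03 heading 160.87 tilt 0.0
```

```bash
python3 -m inch '[[0,[0,0,-5],0],[0,[0,0,-10],0],[0,[-4,-2.7,-10],-3],[0,[-9,-6,-10],-6],[0,[-13,-9,-10],-9],[0,[-18,-12,-10],-12],[0,[-22,-15,-10],-15],[0,[-26,-18,-10],-18],[0,[-31,-21,-10],-22],[0,[-35,-24,-10],-22],[0,[-40.7,-27.2,-10],-22],[0,[-40.7,-27.2,-10],-22],[0,[-40.7,-27.2,-10],-22],[0,[-40.7,-27.2,-10],-22]]' 
python3 - <<'E'
from h import *
st(); im=viewer.snapshot("wrist"); save(im,"w1.png")
E
```

```text
clock: 2.55
tool_pos: [0.5005, 0.1995, 0.3302]
eef_rot: [-0.024, 1.0, 0.0, -0.0]
contact_force: [0.4, 0.3, -1.0]
opening: 0.996
t 2.55 pos [0.5005 0.1995 0.3302] head -177.27 F [ 0.4  0.3 -1. ] M [0.06 0.01 0.  ] open 0.996 q [-0.28  0.47 -0.29  1.68  0.15  1.01  1.  ]
```

View pics/w1.png

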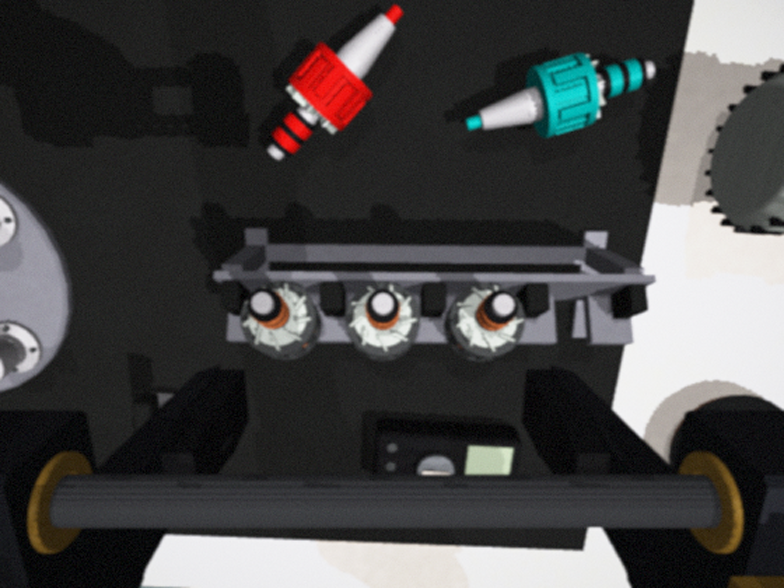

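```bash
python3 - <<'E'
from h import *
im=viewer.snapshot("wrist")
g=im.min(axis=2).astype(int)
# refine bright tip centroid
out=[]
for u,v in [(264,303),(383,302),(503,304)]:
    u/=1.4;v/=1.4; 
    sub=(im[int(v)-14:int(v)+14,int(u)-14:int(u)+14].min(axis=2)>150).astype(np.uint8)
    n,l,s,c=cv2.connectedComponentsWithStats(sub)
    k=[j for j in range(1,n) ]; j=min(k,key=lambda j:np.hypot(*(c[j]-14)) - .02*s[j,4])
    uv=c[j]+[int(u)-14,int(v)-14]; out.append(uv); print(uv.round(1),s[j])
for z in [.155,.16,.165]:
    P=[atz("wrist",u,z) for u in out]; print(z,np.round(P,4).tolist(),np.linalg.norm(P[0]-P[1]),np.linalg.norm(P[2]-P[1]))
L=viewer.outline_of("wrist","rack")
for d in L[:2]: print(d["p"],d["bbox"])
big=cv2.resize(im[140:270,140:480],None,fx=2.3,fy=2.3,interpolation=cv2.INTER_CUBIC); cv2.imwrite("pics/w1c.png",big[:,:,::-1])
E
```

```text
[185.1 216.4] [  5   8  13  14 150]
[271.2 217.4] [  5  10  15  14 166]
[357.5 218.2] [  6   9  14  14 161]
0.155 [[0.5299, 0.1185, 0.155], [0.5267, 0.1999, 0.155], [0.5234, 0.2817, 0.155]] 0.08152779640790486 0.08186465580429482
0.16 [[0.5283, 0.1197, 0.16], [0.5251, 0.1999, 0.16], [0.5219, 0.2805, 0.16]] 0.08028928113603538 0.08062102319177242
0.165 [[0.5266, 0.1209, 0.165], [0.5235, 0.1999, 0.165], [0.5203, 0.2792, 0.165]] 0.07905076586416587 0.07937739057925002
0.94 [151.9, 164.9, 312.6, 84.9]
```

View pics/w1c.png

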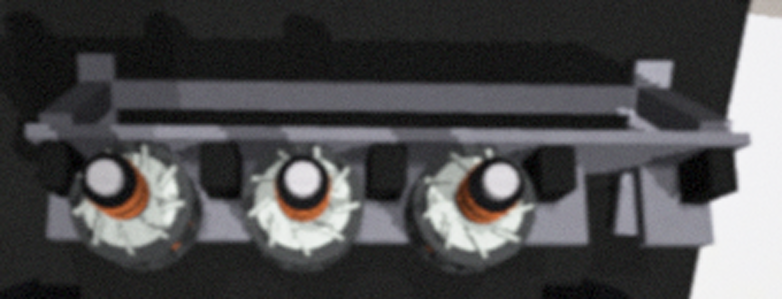

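```bash
python3 -c "
from h import *
to([.5385,.1203,.20],182.4);to([.5385,.1203,.138],182.4)"
```

```text
to [0.5385 0.1203 0.2   ] shift cm [-3.5  -8.38 13.04] yaw 0.65 heading -176.95 tilt 0.06
to [0.5385 0.1203 0.138 ] shift cm [-3.5  -8.38 19.24] yaw 0.65 heading -176.95 tilt 0.06
```

```bash
python3 -m inch '[[0.4,[-1.5,-4,2],0],[0.4,[-3.5,-8.4,4],0],[0.4,[-3.5,-8.4,8],0],[0.4,[-3.5,-8.4,12],0],[0.4,[-3.5,-8.4,13],0],[0.4,[-3.5,-8.4,13],0]]' 
python3 - <<'E'
from h import *
st(); im=viewer.snapshot("wrist"); save(im,"w2.png")
E
```

```text
clock: 3.3
tool_pos: [0.5381, 0.1194, 0.1995]
eef_rot: [-0.026, 1.0, -0.0, -0.001]
contact_force: [0.5, 0.7, -0.1]
opening: 0.597
t 3.3 pos [0.5381 0.1194 0.1995] head -176.97 F [ 0.5  0.7 -0.1] M [-0.    0.    0.02] open 0.597 q [-0.15  0.64 -0.25  1.82  0.22  0.71  1.1 ]
```

View pics/w2.png

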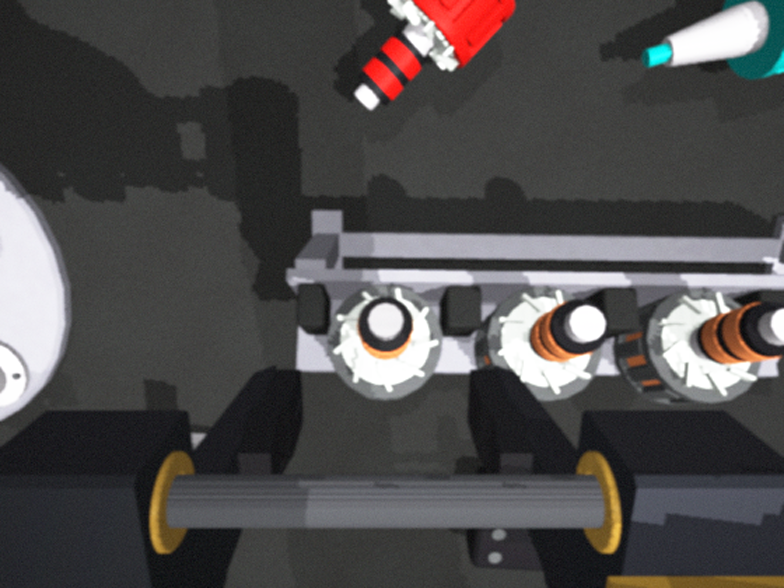

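```bash
python3 - <<'E'
from h import *
for z in (.155,.161,.167): print(atz("wrist",(275.7,229.3),z).round(4))
print(proj("wrist",[[.528,.1199,.161]]))
to([.5385,.1203,.138])
E
```

```text
[0.5327 0.1199 0.155 ]
[0.5305 0.1198 0.161 ]
[0.5284 0.1196 0.167 ]
[[276.15162413 225.09673791]]
to [0.5385 0.1203 0.138 ] shift cm [0.08 0.07 6.3 ] yaw 0 heading -176.98 tilt 0.04
```

```bash
python3 -m inch '[[0.4,[0,0.1,2],0],[0.4,[0,0.1,4],0],[0.4,[0,0.1,5.5],0],[0.4,[0,0.1,6.3],0],[0.4,[0,0.1,6.3],0],[0.8,[0,0.1,6.3],0],[0.8,[0,0.1,6.3],0],[0.8,[0,0.1,6.3],0],[0.8,[0,0.1,6.3],0],[0.8,[0,0.1,6.3],0]]' 40
python3 - <<'E'
from h import *
st(); im=viewer.snapshot("wrist"); save(im,"w3.png")
E
```

```text
clock: 4.35
tool_pos: [0.5396, 0.1194, 0.1378]
eef_rot: [-0.025, 1.0, 0.0, 0.0]
contact_force: [-0.8, 0.1, 3.7]
opening: 0.254
t 4.35 pos [0.5396 0.1194 0.1378] head -177.12 F [-0.8  0.1  3.7] M [ 0.11  0.12 -0.06] open 0.254 q [-0.18  0.73 -0.21  1.87  0.26  0.57  1.07]
```

View pics/w3.png

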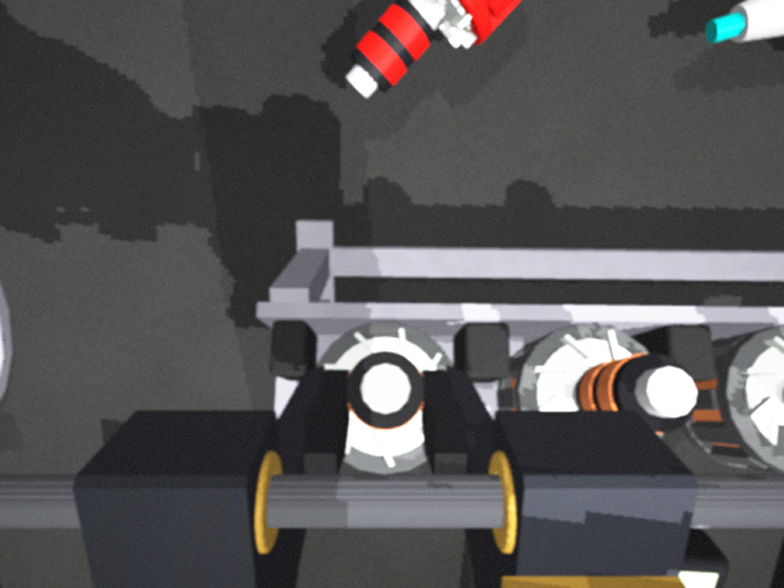

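```bash
python3 -m inch '[[0.8,[0.5,0,-0.87],0],[0.8,[1,0,-1.73],0],[0.8,[1.5,0,-2.6],0],[0.8,[2,0,-3.46],0],[0.8,[2.5,0,-4.33],0],[0.8,[3,0,-5.2],0],[0.8,[3.5,0,-6.06],0],[0.8,[4,0,-6.93],0],[0.8,[4.5,0,-7.8],0],[0.8,[4.5,0,-10],0],[0.8,[4.5,0,-13],0],[0.8,[4.5,0,-16],0],[0.8,[4.5,0,-18],0],[0.8,[4.5,0,-18],0]]' 40
python3 - <<'E'
from h import *
st(); im=viewer.snapshot("wrist"); save(im,"w4.png",1.0)
im=viewer.snapshot("scene"); save(im[60:330,150:430],"s4.png",2)
E
```

```text
clock: 5.8
tool_pos: [0.4957, 0.1175, 0.3202]
eef_rot: [-0.025, 1.0, 0.001, 0.003]
contact_force: [0.2, 0.2, -4.0]
opening: 0.258
t 5.8 pos [0.4957 0.1175 0.3202] head -177.13 F [ 0.2  0.2 -4. ] M [ 0.04 -0.03 -0.03] open 0.258 q [-0.13  0.43 -0.29  1.79  0.15  0.94  1.14]
```

View pics/w4.png

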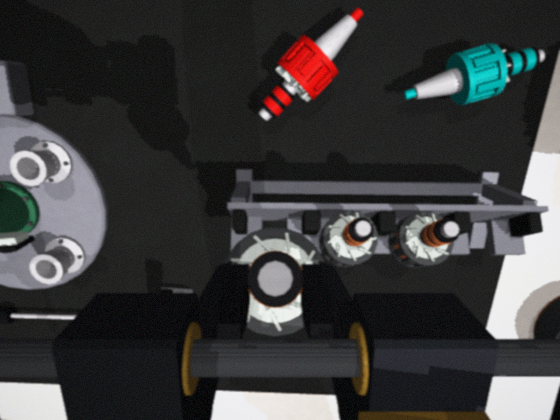

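View pics/s4.png

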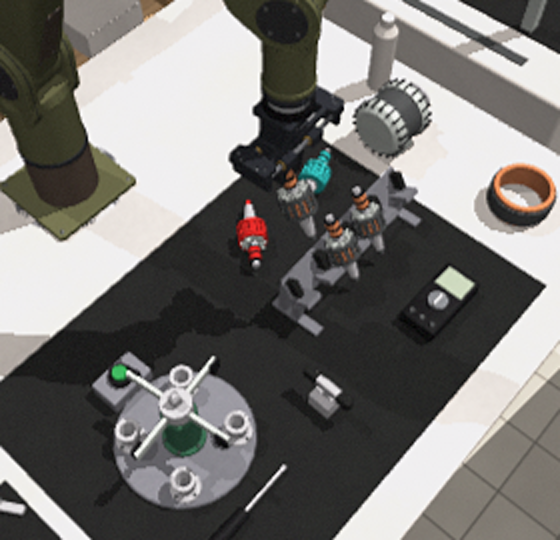

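```bash
python3 -m inch '[[0.8,[0,-1.5,-1.5],0],[0.8,[0,-4,-3],0],[0.8,[0,-7,-4.5],0],[0.8,[0,-10,-6],0],[0.8,[0,-13,-6],0],[0.8,[0,-15,-6],0],[0.8,[0,-16,-6],0],[0.8,[0,-16,-6],0],[0.8,[0,-16,-6],0],[0.8,[0,-16,-6],0]]' 40
python3 - <<'E'
from h import *
st(); im=viewer.snapshot("wrist"); save(im,"w5.png"); cv2.imwrite("pics/w5raw.png",im[:,:,::-1]); K,W=cam("wrist"); np.savez("c5.npz",K=K,W=W)
E
```

```text
clock: 6.9
tool_pos: [0.5023, -0.0411, 0.3769]
eef_rot: [-0.027, 1.0, 0.001, -0.0]
contact_force: [-0.2, -0.2, -4.2]
opening: 0.258
t 6.9 pos [ 0.5023 -0.0411  0.3769] head -176.96 F [-0.2 -0.2 -4.2] M [ 0.03  0.14 -0.01] open 0.258 q [ 0.17  0.37 -0.27  1.69  0.11  1.09  1.5 ]
```

View pics/w5.png

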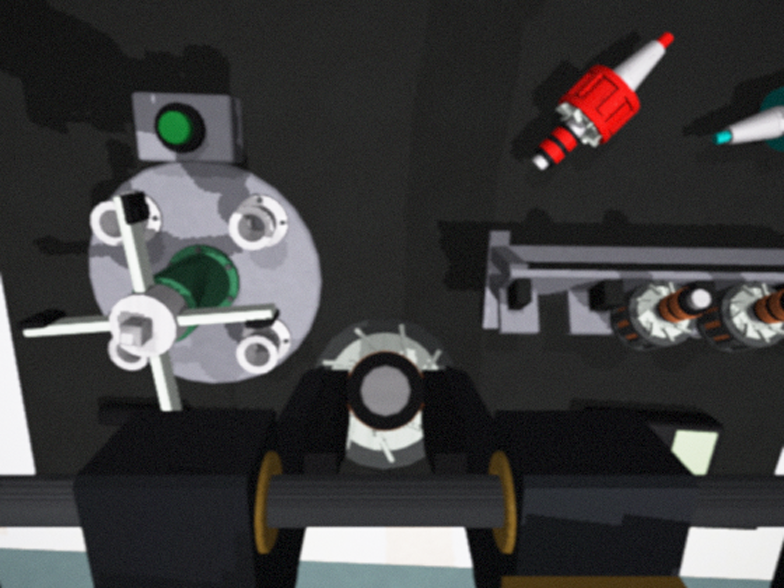

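```bash
python3 - <<'E'
import cv2
im=cv2.imread("pics/w5raw.png"); cv2.imwrite("pics/w5c.png",cv2.resize(im[60:290,50:240],None,fx=3.4,fy=2.6*1.3077,interpolation=cv2.INTER_CUBIC)[:600]) 
c=im[120:300,10:230]; cv2.imwrite("pics/w5c.png",cv2.resize(c,None,fx=3.3,fy=3.3,interpolation=cv2.INTER_CUBIC))
E
```

```text
(no output)
```

View pics/w5c.png

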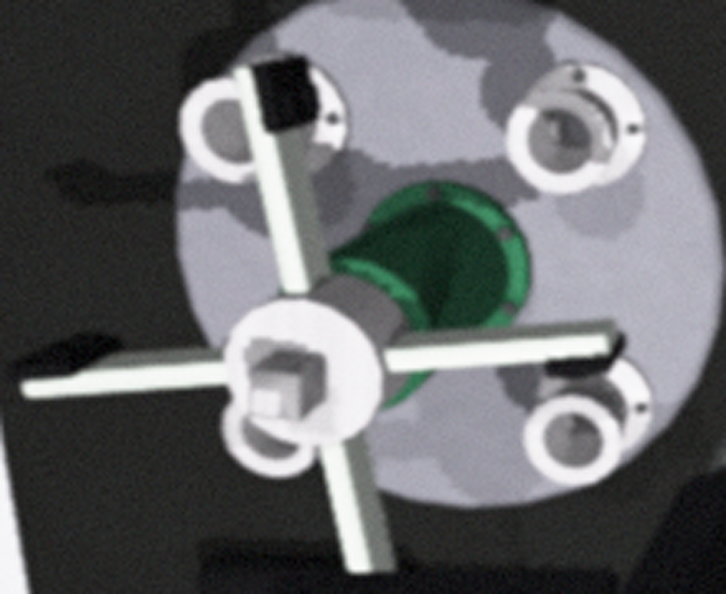

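```bash
python3 - <<'E'
from h import *
z=np.load("c5.npz"); c=(z["K"],z["W"])
f=lambda x,y:(10+x/3.3-.5,120+y/3.3-.5)
for n,p,h in [("NL",(559,140),.06),("FL",(573,440),.06),("NR",(232,130),.06),("hub",(304,371),.156),("armNtip",(243,72),.152),("armNroot",(295,290),.152),("armLtip",(609,344),.152),("armLroot",(390,360),.152),("armRtip",(22,388),.152)]:
    print(n,atz("wrist",f(*p),h,c).round(4))
print("btn",atz("wrist",(174/1.4,126/1.4),.056,c).round(4))
E
```

```text
NL [ 0.506 -0.165  0.06 ]
FL [ 0.6334 -0.1625  0.06  ]
NR [ 0.5086 -0.2926  0.06  ]
hub [ 0.5706 -0.227   0.156 ]
armNtip [ 0.4739 -0.239   0.152 ]
armNroot [ 0.5439 -0.2293  0.152 ]
armLtip [ 0.5574 -0.1269  0.152 ]
armLroot [ 0.5667 -0.1999  0.152 ]
armRtip [ 0.5831 -0.324   0.152 ]
btn [ 0.4211 -0.2309  0.056 ]
```

```bash
cat >> h.py <<'E'
def rotor_pts(tilt,ax=.133):
    "world pts along held rotor axis; tilt deg, lower end towards tool -x"
    s=r.get_state(); M=R.from_quat(s["eef_rot"]).as_matrix(); g=s["tool_pos"]-M[:,2]*.005
    t=np.radians(tilt); a=M[:,0]*np.sin(t)-M[:,2]*np.cos(t)
    return np.array([g+a*(k/1000-ax) for k in (0,12,50,60,100,112,146,154)])
E
python3 - <<'E'
from h import *
st()
for n,sl in [("scene",(slice(100,260),slice(180,330))),("top",(slice(120,260),slice(220,350)))]:
    im=viewer.snapshot(n).copy(); im2=cv2.resize(im,None,fx=4,fy=4,interpolation=cv2.INTER_CUBIC)
    for t,col in [(30,(255,0,255)),(20,(0,255,255))]:
        for p in proj(n,rotor_pts(t)): cv2.circle(im2,tuple(int(v) for v in (p+.5)*4),3,col,-1)
    im2=im2[sl[0].start*4:sl[0].stop*4,sl[1].start*4:sl[1].stop*4]; cv2.imwrite(f"pics/{n}6.png",im2[:,:,::-1])
E
```

```text
t 6.95 pos [ 0.5023 -0.0413  0.3771] head -176.97 F [ 0.3 -0.3 -3.8] M [ 0.04  0.08 -0.02] open 0.259 q [ 0.17  0.37 -0.27  1.69  0.11  1.09  1.5 ]
```

View pics/scene6.png

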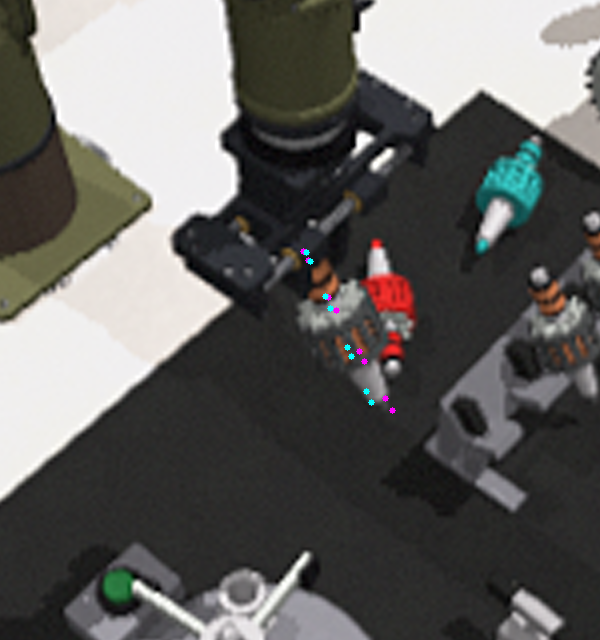

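View pics/top6.png

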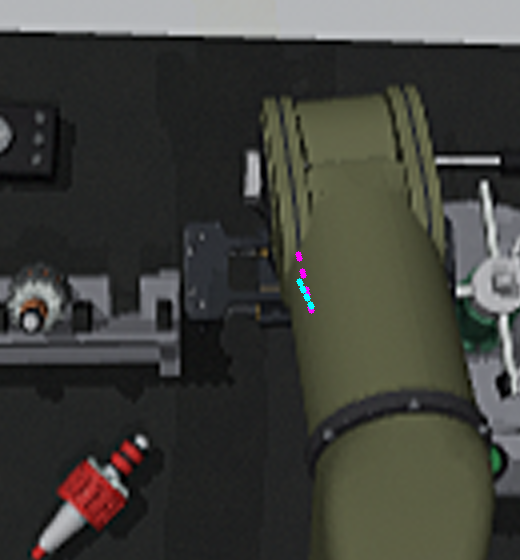

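```bash
python3 -c "
from h import *
to([.450,-.169,.30]);to([.450,-.169,.19])"
```

```text
to [ 0.45  -0.169  0.3  ] shift cm [  5.89 -12.43   7.72] yaw 0 heading -177.01 tilt 0.03
to [ 0.45  -0.169  0.19 ] shift cm [  5.89 -12.43  18.72] yaw 0 heading -177.01 tilt 0.03
```

```bash
python3 -m inch '[[0.8,[1,-2,0],0],[0.8,[2,-4,0],0],[0.8,[3,-6.5,0],0],[0.8,[4,-9,0],0],[0.8,[5,-11,0],0],[0.8,[5.9,-12.4,2],0],[0.8,[5.9,-12.4,5],0],[0.8,[5.9,-12.4,8],0],[0.8,[5.9,-12.4,11],0],[0.8,[5.9,-12.4,14],0],[0.8,[5.9,-12.4,16],0],[0.8,[5.9,-12.4,17.5],0],[0.8,[5.9,-12.4,18],0],[0.8,[5.9,-12.4,18],0]]' 40
python3 - <<'E'
from h import *
st()
im=viewer.snapshot("wrist"); save(im,"w7.png",1.0)
for n,sl in [("scene",(slice(170,310),slice(150,290))),("top",(slice(140,260),slice(260,400)))]:
    im=viewer.snapshot(n).copy(); im2=cv2.resize(im,None,fx=4,fy=4,interpolation=cv2.INTER_CUBIC)
    for t,col in [(25,(255,0,255))]:
        for p in proj(n,rotor_pts(t)): cv2.circle(im2,tuple(int(v) for v in (p+.5)*4),3,col,-1)
    im2=im2[sl[0].start*4:sl[0].stop*4,sl[1].start*4:sl[1].stop*4]; cv2.imwrite(f"pics/{n}7.png",im2[:,:,::-1])
E
```

```text
clock: 8.45
tool_pos: [0.4499, -0.1694, 0.1971]
eef_rot: [-0.025, 1.0, 0.0, -0.0]
contact_force: [-0.2, 0.2, -4.2]
opening: 0.256
t 8.45 pos [ 0.4499 -0.1694  0.1971] head -177.09 F [-0.2  0.2 -4.2] M [0.05 0.14 0.  ] open 0.256 q [ 0.39  0.56 -0.19  2.03  0.18  0.57  1.69]
```

View pics/scene7.png

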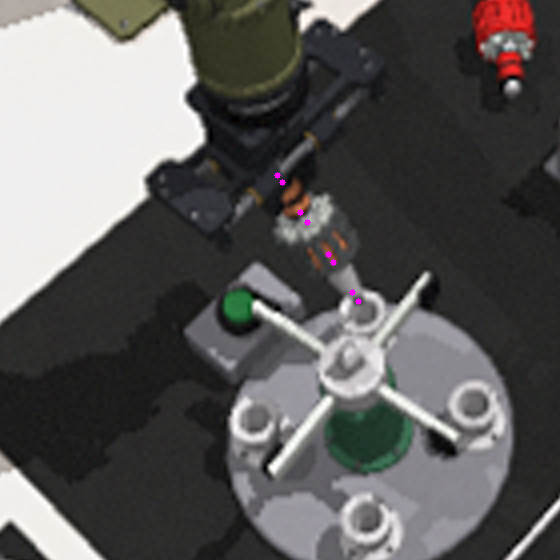

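View pics/w7.png

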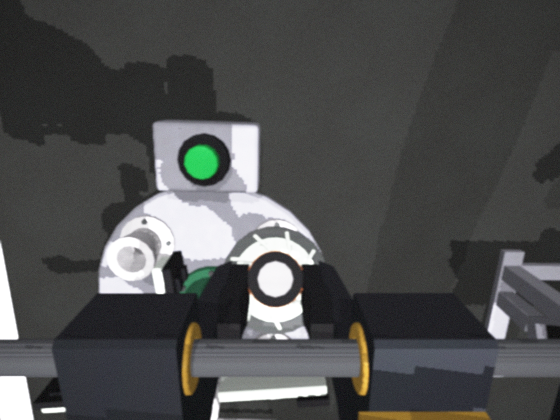

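```bash
cat > look.py <<'E'
import sys
from h import *
tag=sys.argv[1]; tilts=[float(x) for x in sys.argv[2:]]
st()
c=np.array([r.get_state()["tool_pos"]-[0,0,.06]])
im=viewer.snapshot("wrist"); ims=[im[100:,100:460]]
im=viewer.snapshot("scene"); im2=cv2.resize(im,None,fx=4,fy=4,interpolation=cv2.INTER_CUBIC)
for t,col in zip(tilts,[(255,0,255),(0,255,255)]):
    for p in proj("scene",rotor_pts(t)): cv2.circle(im2,tuple(int(v) for v in (p+.5)*4),2,col,-1)
u,v=(proj("scene",c)[0]*4).astype(int)
y0=max(0,v-220);x0=max(0,u-220); crop=im2[y0:y0+440,x0:x0+440]
a=cv2.resize(ims[0],(360,320))
o=np.zeros((440,800,3),np.uint8); o[:crop.shape[0],:crop.shape[1]]=crop; o[:320,440:]=a
cv2.imwrite(f"pics/{tag}.png",o[:,:,::-1])
E
python3 -m inch '[[0.8,[0,0,0],0],[0.8,[0,0,0],0],[0.8,[0,0,0],0],[0.8,[0,0,0],0]]' 16
python3 look.py l1 25 10
```

```text
clock: 9.0
tool_pos: [0.4498, -0.1698, 0.1975]
eef_rot: [-0.025, 1.0, -0.0, 0.0]
contact_force: [0.8, 0.3, -3.0]
opening: 0.262
t 9.0 pos [ 0.4498 -0.1698  0.1975] head -177.13 F [ 0.8  0.3 -3. ] M [ 0.03 -0.04 -0.03] open 0.262 q [ 0.39  0.56 -0.19  2.03  0.18  0.57  1.69]
```

View pics/l1.png

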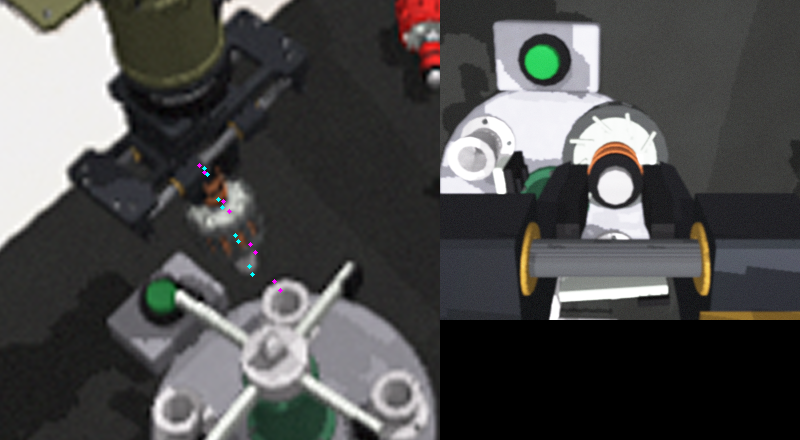

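```bash
python3 -m inch '[[0.8,[0,0,0],0],[0.8,[0,0,0],0],[0.8,[0,0,0],0],[0.8,[0,0,0],0]]' 10
python3 look.py l2 10 0
```

```text
clock: 9.5
tool_pos: [0.4497, -0.1698, 0.1972]
eef_rot: [-0.025, 1.0, 0.0, -0.0]
contact_force: [-0.2, -0.4, -4.2]
opening: 0.266
t 9.5 pos [ 0.4497 -0.1698  0.1972] head -177.12 F [-0.2 -0.4 -4.2] M [ 0.02  0.06 -0.03] open 0.266 q [ 0.39  0.56 -0.19  2.03  0.18  0.57  1.69]
```

View pics/l2.png

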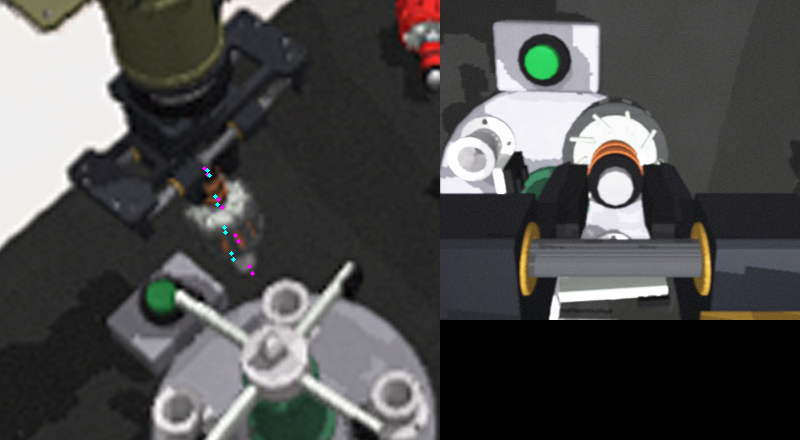

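```bash
python3 -c "
from h import *
to([.4903,-.1666,.197]);to([.4903,-.1666,.177]);to([.5065,-.1657,.150]);to([.5065,-.1657,.1415])"
```

```text
to [ 0.4903 -0.1666  0.197 ] shift cm [-4.07  0.12  0.03] yaw 0 heading -177.13 tilt 0.01
to [ 0.4903 -0.1666  0.177 ] shift cm [-4.07  0.12  2.03] yaw 0 heading -177.13 tilt 0.01
to [ 0.5065 -0.1657  0.15  ] shift cm [-5.7   0.12  4.73] yaw 0 heading -177.13 tilt 0.01
to [ 0.5065 -0.1657  0.1415] shift cm [-5.7   0.12  5.58] yaw 0 heading -177.13 tilt 0.01
```

```bash
python3 -m inch '[[0.8,[-1,0,0],0],[0.8,[-2,0.1,0],0],[0.8,[-3,0.1,0],0],[0.8,[-4.07,0.12,0],0],[0.8,[-4.07,0.12,0],0],[0.8,[-4.07,0.12,1],0],[0.8,[-4.07,0.12,1.7],0],[0.8,[-4.07,0.12,1.7],0]]' 16
python3 look.py l3 7 0
```

```text
clock: 10.4
tool_pos: [0.4885, -0.1664, 0.1788]
eef_rot: [-0.025, 1.0, 0.0, -0.002]
contact_force: [0.3, -0.1, -4.9]
opening: 0.26
t 10.4 pos [ 0.4885 -0.1664  0.1788] head -177.14 F [ 0.3 -0.1 -4.9] M [0.01 0.12 0.01] open 0.26 q [ 0.35  0.63 -0.18  1.94  0.19  0.59  1.67]
```

View pics/l3.png

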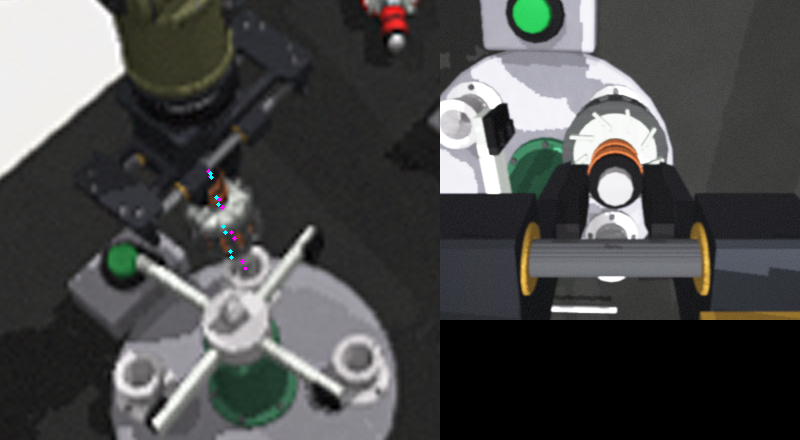

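```bash
python3 - <<'E'
from h import *
f=lambda p:(p-[100,100])*[1,1]+[440,0]
C=np.array([.5715,-.228])
for n,P in [("NL",[.5065,-.1657,.06]),("FL",[.6338,-.163,.06]),("NR",[.5092,-.293,.06])]: print(n,f(proj("wrist",[P])).round())
print(f(proj("wrist",rotor_pts(7))).round().tolist())
print(f(proj("wrist",rotor_pts(0))).round().tolist())
E
```

```text
NL [[615. 126.]]
FL [[611. 260.]]
NR [[454. 122.]]
[[615.0, 122.0], [615.0, 125.0], [615.0, 137.0], [615.0, 141.0], [615.0, 159.0], [615.0, 166.0], [615.0, 192.0], [615.0, 200.0]]
[[615.0, 103.0], [615.0, 107.0], [615.0, 123.0], [615.0, 128.0], [615.0, 152.0], [615.0, 162.0], [615.0, 196.0], [615.0, 206.0]]
```

```bash
python3 - <<'E'
from h import *
im=viewer.snapshot("wrist"); im=cv2.resize(im,None,fx=1.4,fy=1.4,interpolation=cv2.INTER_CUBIC)
def d(P,c):
    for p in proj("wrist",P): cv2.circle(im,tuple(int(v) for v in (p+.5)*1.4),3,c,-1)
C=np.array([.5715,-.228])
d([[.5065,-.1657,.06],[.6338,-.163,.06],[.5092,-.293,.06],[.4225,-.231,.056]],(255,0,255))
d(rotor_pts(7),(0,255,255)); d(rotor_pts(7,.148),(255,255,0))
s=r.get_state(); M=R.from_quat(s["eef_rot"]).as_matrix()
d([s["tool_pos"]+M[:,2]*.014+M[:,1]*k for k in(-.012,.012)],(255,0,0))
save(im,"w8.png",1)
E
```

```text
(no output)
```

View pics/w8.png

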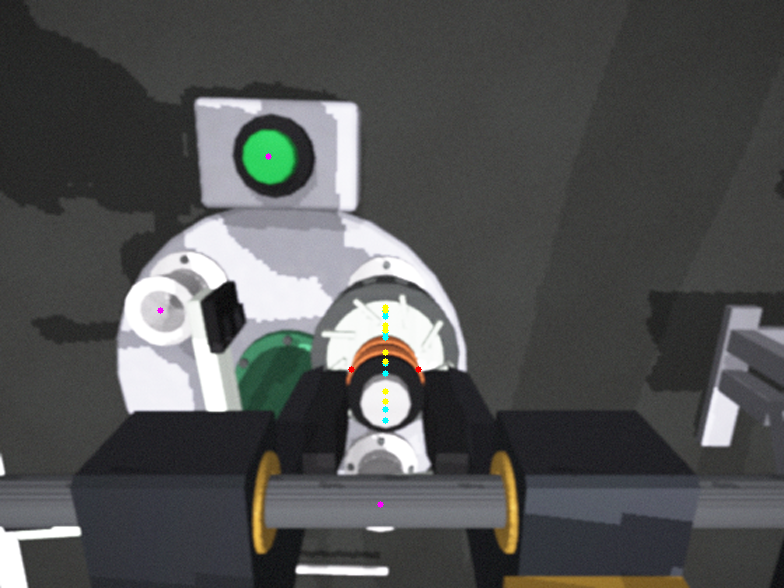

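```bash
python3 - <<'E'
from h import *
for t in (30,25,20,15,10,7,0):
  print(t,[proj("wrist",rotor_pts(t,a))[-1].round(1).tolist() for a in (.128,.133,.138,.143,.148)])
E
```

```text
30 [[274.6, 278.2], [274.6, 278.8], [274.7, 279.4], [274.7, 280.0], [274.7, 280.5]]
25 [[274.6, 284.2], [274.6, 283.5], [274.7, 282.9], [274.7, 282.3], [274.7, 281.7]]
20 [[274.6, 290.3], [274.7, 288.2], [274.7, 286.3], [274.7, 284.6], [274.7, 282.9]]
15 [[274.7, 296.2], [274.7, 292.9], [274.7, 289.8], [274.7, 286.8], [274.7, 284.1]]
10 [[274.7, 302.0], [274.7, 297.4], [274.7, 293.1], [274.7, 289.1], [274.7, 285.3]]
7 [[274.7, 305.4], [274.7, 300.0], [274.7, 295.0], [274.7, 290.4], [274.7, 286.0]]
0 [[274.7, 312.9], [274.7, 305.9], [274.7, 299.4], [274.7, 293.3], [274.7, 287.5]]
```

```bash
python3 - <<'E'
from h import *
im=viewer.snapshot("scene"); o=[]
x0,y0=165,170
for t,a in [(23,.133),(15,.145),(7,.149)]:
    b=cv2.resize(im[y0:y0+80,x0:x0+65],None,fx=4*1,fy=4*1,interpolation=cv2.INTER_CUBIC); b=cv2.resize(b,None,fx=1,fy=1)
    for p in proj("scene",rotor_pts(t,a)): cv2.circle(b,tuple(int(v) for v in (p+.5-[x0,y0])*4),2,(255,0,255),-1)
    o.append(b)
b=cv2.resize(im[y0:y0+80,x0:x0+65],None,fx=4,fy=4,interpolation=cv2.INTER_CUBIC); 
o=np.vstack([np.hstack(o[:2]),np.hstack([o[2],b])]); print(o.shape)
cv2.imwrite("pics/s9.png",cv2.resize(o[:,:,::-1],None,fx=.93,fy=.93))
E
```

```text
(640, 520, 3)
```

View pics/s9.png

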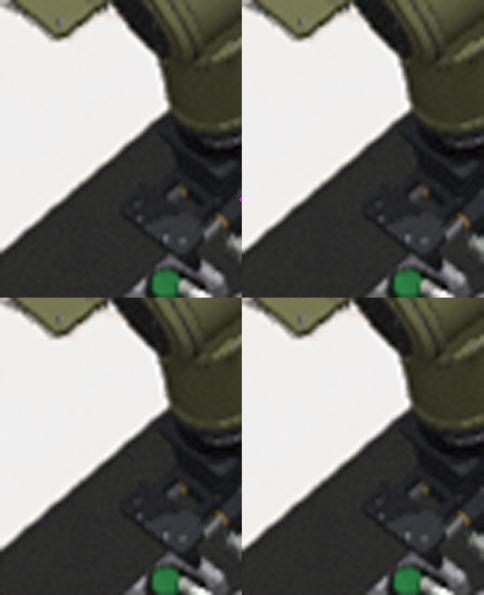

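```bash
python3 - <<'E'
from h import *
im=viewer.snapshot("scene"); o=[]
x0,y0=205,210
for t,a in [(23,.133),(15,.145),(7,.149),(None,0)]:
    b=cv2.resize(im[y0:y0+50,x0:x0+65],None,fx=6,fy=6,interpolation=cv2.INTER_CUBIC)
    if t is not None:
      for p in proj("scene",rotor_pts(t,a)): cv2.circle(b,tuple(int(v) for v in (p+.5-[x0,y0])*6),3,(255,0,255),-1)
    o.append(b)
o=np.vstack([np.hstack(o[:2]),np.hstack(o[2:])]); 
cv2.imwrite("pics/s9.png",o[:,:,::-1])
E
```

```text
(no output)
```

View pics/s9.png

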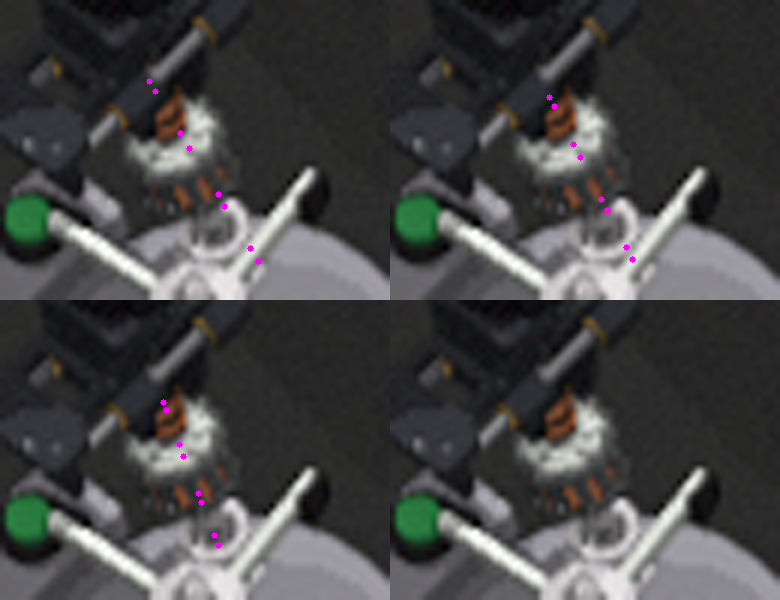

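```bash
python3 -c "
from h import *
to([.5065,-.1657,.157])"
python3 -m inch '[[0.8,[-0.4,0,0.3],0],[0.8,[-0.8,0,0.6],0],[0.8,[-1.2,0,0.9],0],[0.8,[-1.6,0,1.2],0],[0.8,[-1.8,0,1.5],0],[0.8,[-1.8,0,1.8],0],[0.8,[-1.8,0,2.1],0],[0.8,[-1.8,0,2.2],0],[0.8,[-1.8,0,2.2],0]]' 16
python3 look.py l4 0
```

```text
to [ 0.5065 -0.1657  0.157 ] shift cm [-1.62  0.01  2.35] yaw 0 heading -177.13 tilt 0.02
clock: 11.55
tool_pos: [0.5079, -0.1657, 0.1581]
eef_rot: [-0.025, 1.0, 0.0, -0.0]
contact_force: [-1.1, 0.1, -4.0]
opening: 0.264
t 11.55 pos [ 0.5079 -0.1657  0.1581] head -177.13 F [-1.1  0.1 -4. ] M [0.02 0.15 0.01] open 0.264 q [ 0.33  0.68 -0.17  1.91  0.19  0.57  1.66]
```

View pics/l4.png

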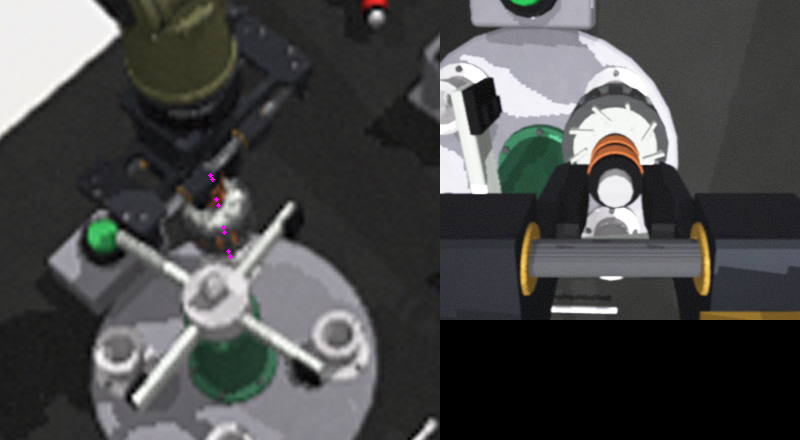

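```bash
python3 -m inch '[[0.8,[0.1,0,0.2],0],[0.8,[0.1,0,0.4],0],[0.8,[0.1,0,0.6],0],[0.8,[0.1,0,0.8],0],[0.8,[0.1,0,0.8],0]]' 12
python3 look.py l5 0
```

```text
clock: 12.15
tool_pos: [0.5071, -0.1656, 0.15]
eef_rot: [-0.025, 1.0, 0.0, -0.0]
contact_force: [-0.3, -0.2, -4.3]
opening: 0.265
t 12.15 pos [ 0.5071 -0.1656  0.15  ] head -177.12 F [-0.3 -0.2 -4.3] M [0.11 0.07 0.02] open 0.265 q [ 0.33  0.69 -0.16  1.92  0.2   0.55  1.65]
```

View pics/l5.png

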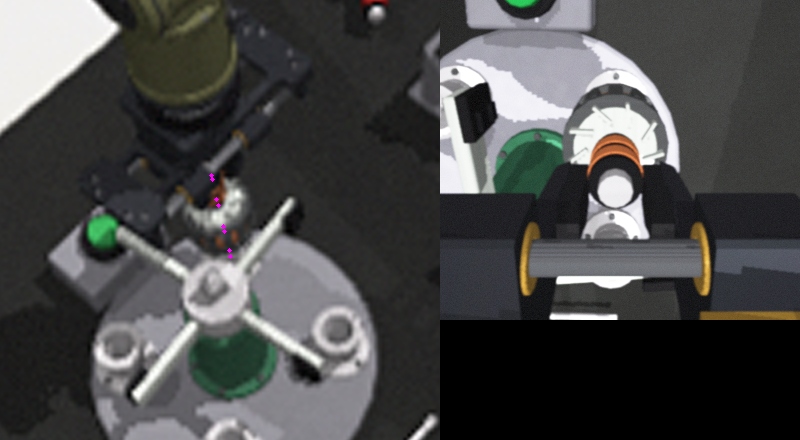

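```bash
python3 -m inch '[[0.8,[0,0,0.2],0],[0.8,[0,0,0.4],0],[0.8,[0,0,0.6],0],[0.8,[0,0,0.6],0]]' 12
python3 -m inch '[[0.8,[0,0,0.2],0],[0.8,[0,0,0.4],0],[0.8,[0,0,0.6],0],[0.8,[0,0,0.6],0]]' 12
python3 look.py l6 0
```

```text
clock: 12.65
tool_pos: [0.5074, -0.1656, 0.1441]
eef_rot: [-0.025, 1.0, 0.0, 0.0]
contact_force: [0.2, -0.4, -5.0]
opening: 0.266
clock: 13.05
tool_pos: [0.5108, -0.1658, 0.1403]
eef_rot: [-0.025, 1.0, -0.001, 0.004]
contact_force: [0.9, 0.7, 9.6]
opening: 0.265
t 13.05 pos [ 0.5108 -0.1658  0.1403] head -177.1 F [0.9 0.7 9.6] M [ 0.23 -0.27  0.02] open 0.265 q [ 0.32  0.71 -0.16  1.92  0.2   0.52  1.65]
```

View pics/l6.png

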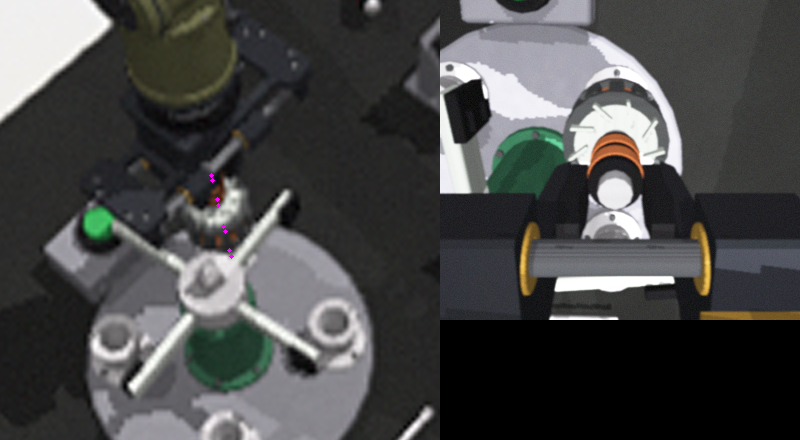

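```bash
cat > ren.py <<'E'
# draw rotor wireframe: origin o, axis a
from h import *
PR=[(0,5),(12,5),(12,8),(50,13.5),(60,13.5),(60,29),(106,29),(106,9),(112,9),(112,12),(146,12),(146,7),(154,7)]
def wire(n,im,o,a,s,off,col,zs=(12,50,60,106,112,146,154)):
    a=np.array(a,float);a/=np.linalg.norm(a); e=np.cross(a,[0,1,0]);e/=np.linalg.norm(e);f=np.cross(a,e)
    for z,rr in PR:
        if z not in zs: continue
        t=np.linspace(0,2*np.pi,40); P=np.array(o)+a*z/1000+rr/1000*(np.cos(t)[:,None]*e+np.sin(t)[:,None]*f)
        p=((proj(n,P)+.5-off)*s).astype(np.int32); cv2.polylines(im,[p],True,col,1)
def view(n,tag,c,w,h,s,rotors):
    im=viewer.snapshot(n); x0=int(c[0]-w/2);y0=int(c[1]-h/2);x0=max(x0,0);y0=max(y0,0)
    b=cv2.resize(im[y0:y0+h,x0:x0+w],None,fx=s,fy=s,interpolation=cv2.INTER_CUBIC); b2=b.copy()
    for (o,a),col in zip(rotors,[(255,0,255),(0,255,255),(255,255,0)]): wire(n,b2,o,a,s,np.array([x0,y0]),col)
    cv2.imwrite(f"pics/{tag}.png",np.hstack([b,b2])[:,:,::-1])
E
python3 - <<'E'
from ren import *
o=np.array([.5065,-.1657,.0135])
view("wrist","v1",(275,260),130,190,3,[(o,[0,0,1])])
view("scene","v2",proj("scene",[o+[0,0,.08]])[0],70,70,5.5,[(o,[0,0,1])])
E
```

```text
(no output)
```

View pics/v1.png

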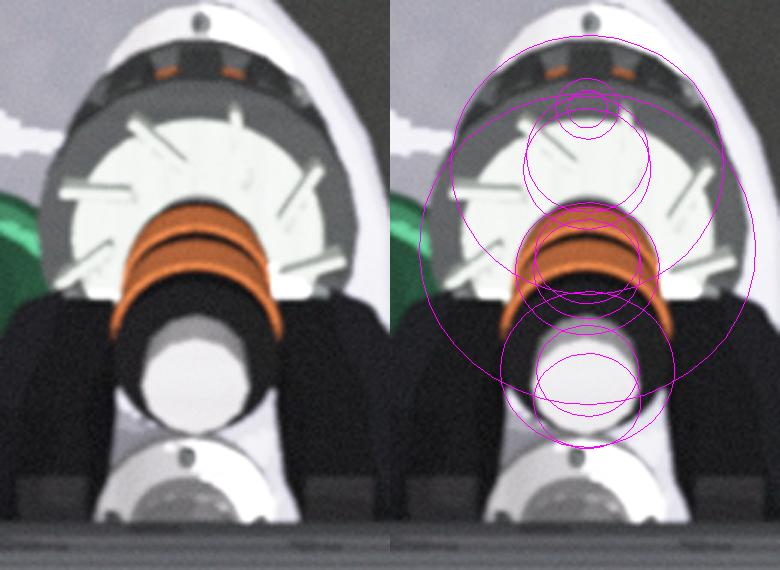

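View pics/v2.png

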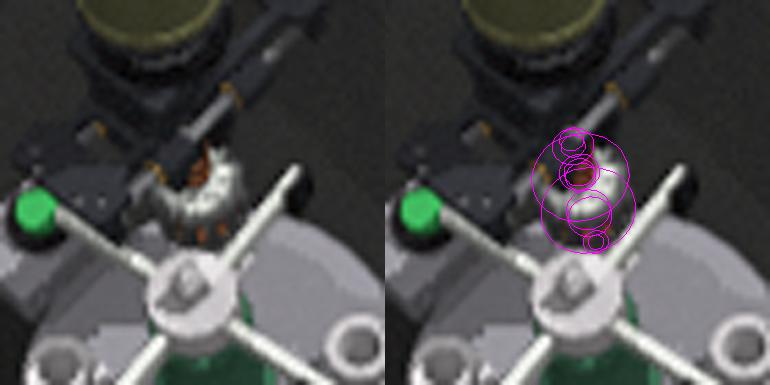

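```bash
python3 -m inch '[[0.8,[0.3,0,0],0],[0.5,[0.3,0,0],0],[0.5,[0.3,0,0],0],[0.5,[0.3,0,0],0],[0.5,[0.3,0,0],0]]' 12
python3 - <<'E'
from ren import *
st()
o=np.array([.5065,-.1657,.0135])
view("wrist","v1",(275,260),130,190,3,[(o,[0,0,1])])
view("scene","v2",proj("scene",[o+[0,0,.08]])[0],70,70,5.5,[(o,[0,0,1])])
E
```

```text
clock: 13.75
tool_pos: [0.5037, -0.166, 0.138]
eef_rot: [-0.025, 1.0, 0.0, -0.001]
contact_force: [-0.8, -0.1, 0.2]
opening: 0.496
t 13.75 pos [ 0.5037 -0.166   0.138 ] head -177.14 F [-0.8 -0.1  0.2] M [ 0.04  0.06 -0.02] open 0.496 q [ 0.33  0.71 -0.15  1.94  0.2   0.51  1.65]
```

View pics/v1.png

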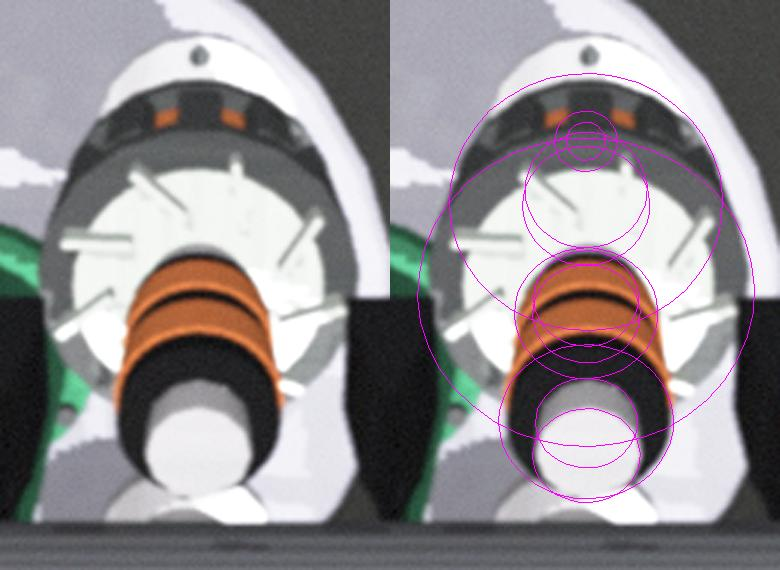

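```bash
python3 -m inch '[[0.9,[0,0,-0.2],0],[0.9,[0,0,-0.2],0],[0.9,[0,0,-0.2],0],[0.9,[0,0,-0.2],0],[0.9,[0,0,-0.1],0],[0.9,[0,0,0],0],[0.9,[0,0,0.1],0],[0.9,[0,0,0.2],0],[0.9,[0,0,0.3],0]]' 25
python3 -m inch '[[0.9,[0,0,0.1],0],[0.9,[0,0,0.1],0]]' 25
```

```text
clock: 14.75
tool_pos: [0.5072, -0.166, 0.1393]
eef_rot: [-0.025, 1.0, -0.001, 0.004]
contact_force: [-4.6, 2.2, 41.1]
opening: 0.266
clock: 14.95
tool_pos: [0.5075, -0.166, 0.1389]
eef_rot: [-0.025, 1.0, -0.001, 0.004]
contact_force: [-4.0, 2.0, 36.8]
opening: 0.26
```

```bash
python3 -m inch '[[0.9,[0,0,-0.4],0],[0.5,[0,0,-0.4],0],[0.5,[0,0,-0.4],0],[0.5,[0,0,-0.4],0],[0.5,[0,0,-3],0],[0.5,[0,0,-7],0],[0.5,[0,0,-11],0],[0.5,[0,3,-15],0],[0.5,[0,7,-18],0],[0.5,[0,11,-20],0],[0.5,[0,15,-20],0],[0.5,[0,19,-20],0],[0.5,[0,23,-20],0],[0.5,[0,23,-20],0],[0.5,[0,23,-20],0]]' 40
python3 - <<'E'
from h import *
st(); im=viewer.snapshot("wrist"); save(im,"w10.png"); cv2.imwrite("pics/w10raw.png",im[:,:,::-1]); K,W=cam("wrist"); np.savez("c10.npz",K=K,W=W)
E
```

```text
clock: 16.45
tool_pos: [0.4924, 0.0645, 0.3339]
eef_rot: [-0.026, 1.0, -0.0, -0.0]
contact_force: [0.1, 0.2, -0.6]
opening: 0.502
t 16.45 pos [0.4924 0.0645 0.3339] head -176.99 F [ 0.1  0.2 -0.6] M [ 0.03  0.03 -0.  ] open 0.502 q [-0.05  0.4  -0.25  1.79  0.12  0.97  1.27]
```

View pics/w10.png

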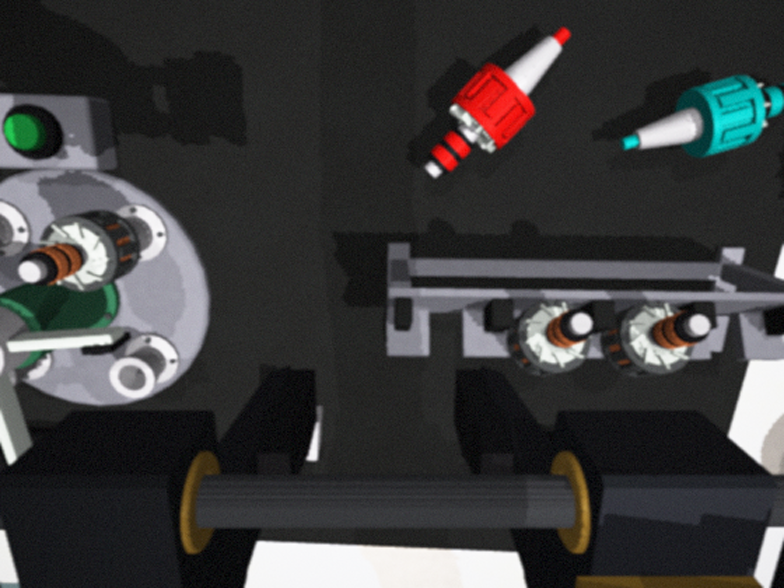

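```bash
python3 -c "
from h import *
to([.536,.200,.20],182.6);to([.536,.200,.138],182.6)"
```

```text
to [0.536 0.2   0.2  ] shift cm [-5.03 13.47 13.37] yaw 0.26 heading -177.14 tilt 0.08
to [0.536 0.2   0.138] shift cm [-5.04 13.48 19.57] yaw 0.26 heading -177.14 tilt 0.08
```

```bash
python3 -m inch '[[0.4,[-1.5,4,2],0],[0.4,[-3,8,4],0],[0.4,[-4.5,12,6],0],[0.4,[-5,13.5,9],0],[0.4,[-5,13.5,12],0],[0.4,[-5,13.5,13.4],0],[0.4,[-5,13.5,13.4],0]]' 40
python3 - <<'E'
from h import *
st(); im=viewer.snapshot("wrist"); save(im,"w11.png",1)
to([.536,.2,.138])
E
```

```text
clock: 17.2
tool_pos: [0.535, 0.1984, 0.1978]
eef_rot: [-0.024, 1.0, -0.002, -0.002]
contact_force: [-0.6, 0.6, 0.7]
opening: 0.599
t 17.2 pos [0.535  0.1984 0.1978] head -177.27 F [-0.6  0.6  0.7] M [-0.02  0.01 -0.08] open 0.599 q [-0.31  0.66 -0.21  1.76  0.19  0.74  0.99]
to [0.536 0.2   0.138] shift cm [-0.02  0.1   6.14] yaw 0 heading -177.27 tilt 0.16
```

View pics/w11.png

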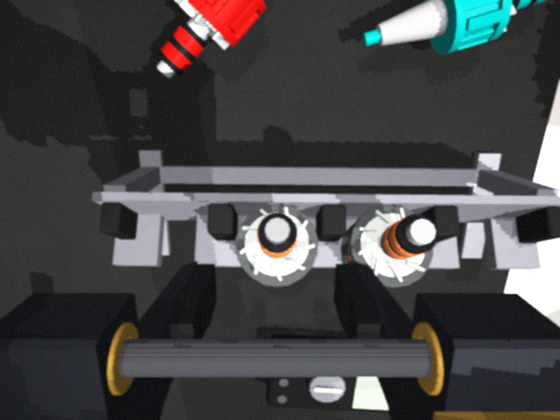

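```bash
python3 -m inch '[[0.4,[0,0.1,2],0],[0.4,[0,0.1,4],0],[0.4,[0,0.1,5.3],0],[0.4,[0,0.1,6.1],0],[0.4,[0,0.1,6.1],0],[0.8,[0,0.1,6.1],0],[0.8,[0,0.1,6.1],0],[0.8,[0,0.1,6.1],0],[0.8,[0,0.1,6.1],0],[0.8,[0,0.1,6.1],0]]' 40
python3 -m inch '[[0.8,[0.5,0,-0.87],0],[0.8,[1,0,-1.73],0],[0.8,[1.5,0,-2.6],0],[0.8,[2,0,-3.46],0],[0.8,[2.5,0,-4.33],0],[0.8,[3,0,-5.2],0],[0.8,[3.5,0,-6.06],0],[0.8,[4,0,-6.93],0],[0.8,[4.5,0,-7.8],0],[0.8,[4.5,0,-10],0],[0.8,[4.5,0,-13],0],[0.8,[4.5,0,-16],0],[0.8,[4.5,0,-19],0],[0.8,[4.5,0,-22],0],[0.8,[4.5,0,-23],0],[0.8,[4.5,0,-23],0]]' 40
python3 look.py l11 25
```

```text
clock: 18.25
tool_pos: [0.536, 0.2011, 0.1398]
eef_rot: [-0.025, 1.0, -0.001, 0.0]
contact_force: [-0.2, -2.8, 4.9]
opening: 0.254
clock: 19.85
tool_pos: [0.4912, 0.2002, 0.3704]
eef_rot: [-0.025, 1.0, 0.001, 0.001]
contact_force: [-0.0, 1.1, -5.6]
opening: 0.258
t 19.85 pos [0.4912 0.2002 0.3704] head -177.13 F [-0.   1.1 -5.6] M [ 0.03  0.12 -0.02] open 0.258 q [-0.31  0.41 -0.25  1.64  0.11  1.1   1.03]
```

View pics/l11.png

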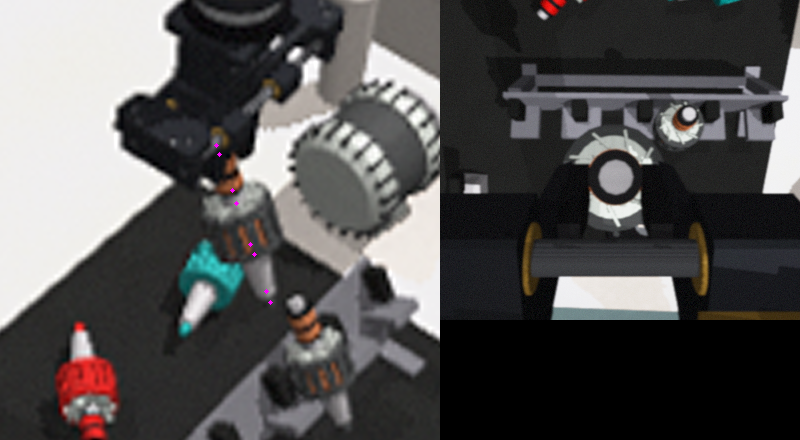

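```bash
python3 -c "
from h import *
to([.475,-.294,.37]);to([.475,-.294,.24])"
```

```text
to [ 0.475 -0.294  0.37 ] shift cm [  3.97 -49.2   -0.14] yaw 0 heading -177.12 tilt 0.17
to [ 0.475 -0.294  0.24 ] shift cm [  3.93 -49.18  12.86] yaw 0 heading -177.12 tilt 0.17
```

```bash
python3 -m inch '[[0.8,[0,-2,0],0],[0.8,[0,-5,0],0],[0.8,[0,-9,0],0],[0.8,[0,-13,0],0],[0.8,[0,-17,0],0],[0.8,[1,-21,0],0],[0.8,[2,-25,0],0],[0.8,[3,-29,0],0],[0.8,[4,-33,0],0],[0.8,[4,-37,0],0],[0.8,[4,-41,0],0],[0.8,[4,-45,0],0],[0.8,[4,-48,0],0],[0.8,[4,-49.2,1],0],[0.8,[4,-49.2,4],0],[0.8,[4,-49.2,7],0],[0.8,[4,-49.2,10],0],[0.8,[4,-49.2,12],0],[0.8,[4,-49.2,13],0],[0.8,[4,-49.2,13],0]]' 40
python3 -m inch '[[0.8,[0,0,0],0],[0.8,[0,0,0],0],[0.8,[0,0,0],0]]' 16
python3 -m inch '[[0.8,[0,0,0],0],[0.8,[0,0,0],0],[0.8,[0,0,0],0]]' 10
python3 look.py l12 0 10
```

```text
clock: 21.95
tool_pos: [0.4744, -0.2919, 0.2371]
eef_rot: [-0.026, 1.0, 0.002, -0.002]
contact_force: [-0.6, -0.5, -4.7]
opening: 0.25
clock: 22.25
tool_pos: [0.476, -0.2937, 0.2402]
eef_rot: [-0.025, 1.0, -0.0, 0.001]
contact_force: [-0.1, -0.1, -5.1]
opening: 0.264
clock: 22.55
tool_pos: [0.4757, -0.2935, 0.2395]
eef_rot: [-0.025, 1.0, -0.0, 0.0]
contact_force: [-0.1, 0.3, -4.5]
opening: 0.266
t 22.55 pos [ 0.4757 -0.2935  0.2395] head -177.12 F [-0.1  0.3 -4.5] M [ 0.04  0.01 -0.06] open 0.266 q [ 0.55  0.59 -0.13  1.76  0.1   0.8   1.99]
```

View pics/l12.png

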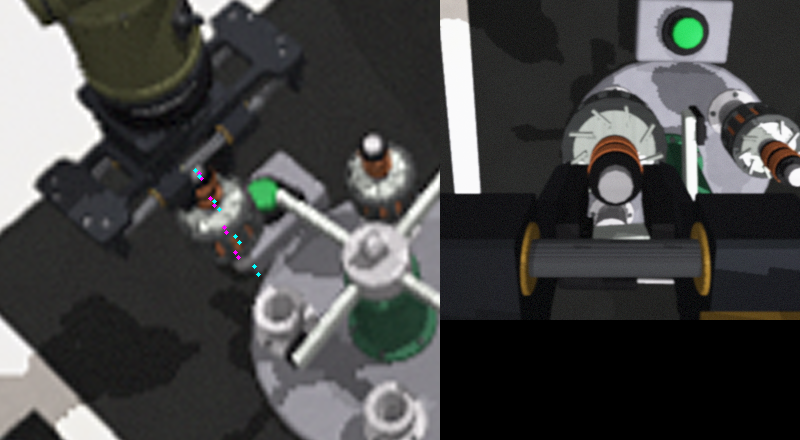

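```bash
python3 -c "
from h import *
to([.503,-.293,.24]);to([.503,-.293,.17]);to([.508,-.293,.145])"
```

```text
to [ 0.503 -0.293  0.24 ] shift cm [-2.73 -0.09 -0.06] yaw 0 heading -177.13 tilt 0.02
to [ 0.503 -0.293  0.17 ] shift cm [-2.73 -0.09  6.94] yaw 0 heading -177.13 tilt 0.02
to [ 0.508 -0.293  0.145] shift cm [-3.22 -0.11  9.44] yaw 0 heading -177.13 tilt 0.02
```

```bash
python3 -m inch '[[0.8,[-1,0,0],0],[0.8,[-2,-0.1,0],0],[0.8,[-2.7,-0.1,0],0],[0.8,[-2.7,-0.1,0],0],[0.8,[-2.7,-0.1,1],0],[0.8,[-2.7,-0.1,2],0],[0.8,[-2.7,-0.1,3],0],[0.8,[-2.7,-0.1,4],0],[0.8,[-2.7,-0.1,4.8],0],[0.8,[-2.7,-0.1,4.8],0]]' 14
python3 - <<'E'
from ren import *
st()
o=np.array([.509,-.293,.042])
view("wrist","v1",(275,260),130,190,3,[(o,[0,0,1])])
view("scene","v2",proj("scene",[o+[0,0,.08]])[0],70,70,5.5,[(o,[0,0,1])])
E
```

```text
clock: 23.65
tool_pos: [0.5017, -0.2926, 0.1897]
eef_rot: [-0.025, 1.0, 0.001, -0.001]
contact_force: [-0.6, -0.4, -3.9]
opening: 0.267
t 23.65 pos [ 0.5017 -0.2926  0.1897] head -177.12 F [-0.6 -0.4 -3.9] M [ 0.09  0.06 -0.03] open 0.267 q [ 0.52  0.68 -0.12  1.74  0.11  0.73  1.96]
```

View pics/v2.png

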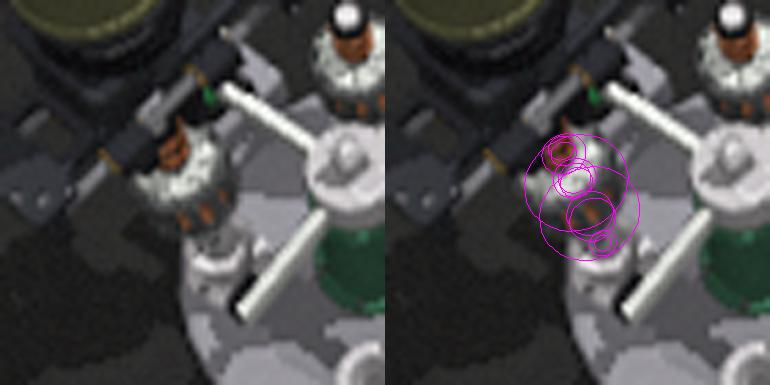

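View pics/v1.png

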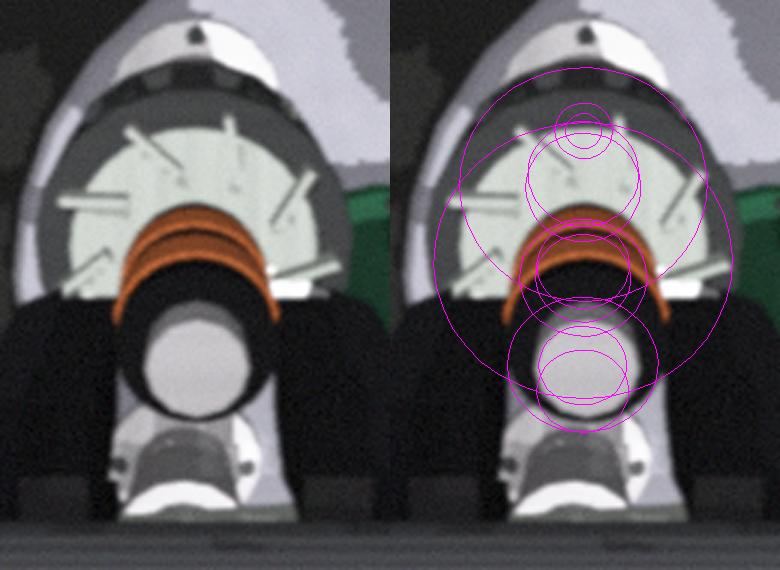

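```bash
python3 -c "
from h import *
to([.508,-.293,.145])"
python3 -m inch '[[0.8,[0,0,0.5],0],[0.8,[0,0,1],0],[0.8,[0,0,1.5],0],[0.8,[0,0,2],0],[0.8,[-0.2,0,2.5],0],[0.8,[-0.4,0,3],0],[0.8,[-0.5,0,3.5],0],[0.8,[-0.5,0,4],0],[0.8,[-0.5,0,4.4],0],[0.8,[-0.5,0,4.4],0]]' 14
python3 - <<'E'
from ren import *
st()
o=np.array([.509,-.293,.0135])
view("wrist","v1",(275,260),130,190,3,[(o,[0,0,1])])
view("scene","v2",proj("scene",[o+[0,0,.08]])[0],70,70,5.5,[(o,[0,0,1])])
E
```

```text
to [ 0.508 -0.293  0.145] shift cm [-0.54 -0.02  4.61] yaw 0 heading -177.13 tilt 0.01
clock: 24.75
tool_pos: [0.508, -0.2925, 0.147]
eef_rot: [-0.025, 1.0, 0.0, 0.0]
contact_force: [1.0, 0.6, -7.3]
opening: 0.266
t 24.75 pos [ 0.508  -0.2925  0.147 ] head -177.1 F [ 1.   0.6 -7.3] M [ 0.3  -0.19  0.02] open 0.266 q [ 0.51  0.75 -0.11  1.77  0.12  0.64  1.95]
```

View pics/v2.png

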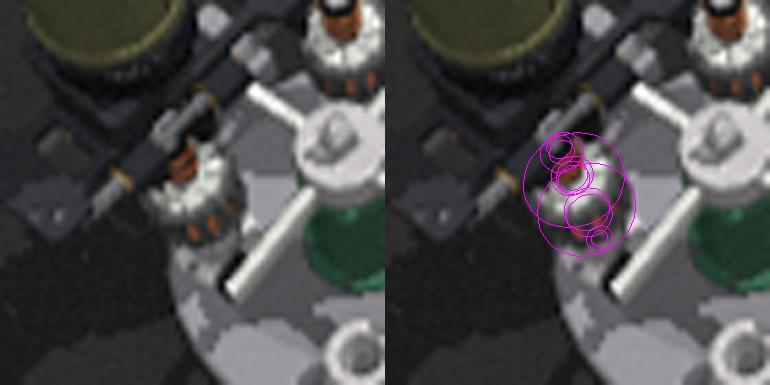

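View pics/v1.png

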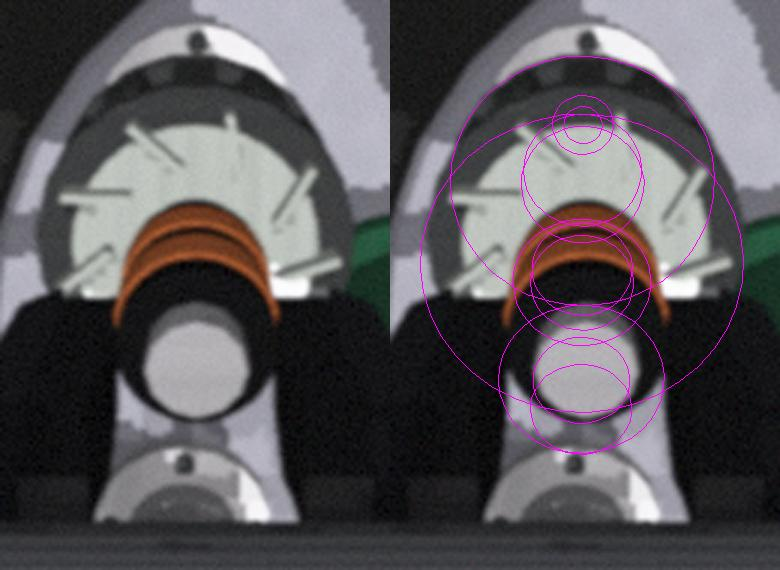

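```bash
python3 -m inch '[[0.8,[0,0,0.2],0],[0.8,[0,0,0.4],0],[0.8,[0,0,0.6],0],[0.8,[0,0,0.7],0]]' 14
python3 -m inch '[[0.8,[0,0,0],0],[0.5,[0,0,0],0],[0.5,[0,0,0],0],[0.5,[0,0,-0.1],0],[0.5,[0,0,-0.1],0]]' 14
python3 - <<'E'
from ren import *
st()
o=np.array([.509,-.293,.0135])
view("wrist","v1",(275,260),130,190,3,[(o,[0,0,1])])
E
```

```text
clock: 25.25
tool_pos: [0.5115, -0.2939, 0.1436]
eef_rot: [-0.025, 1.0, -0.002, 0.004]
contact_force: [1.4, 2.0, 15.6]
opening: 0.266
clock: 25.75
tool_pos: [0.5073, -0.2931, 0.1412]
eef_rot: [-0.025, 1.0, -0.0, -0.0]
contact_force: [-0.5, -0.1, -1.1]
opening: 0.498
t 25.75 pos [ 0.5073 -0.2931  0.1412] head -177.15 F [-0.5 -0.1 -1.1] M [ 0.04 -0.03  0.02] open 0.498 q [ 0.51  0.75 -0.11  1.77  0.13  0.62  1.95]
```

View pics/v1.png

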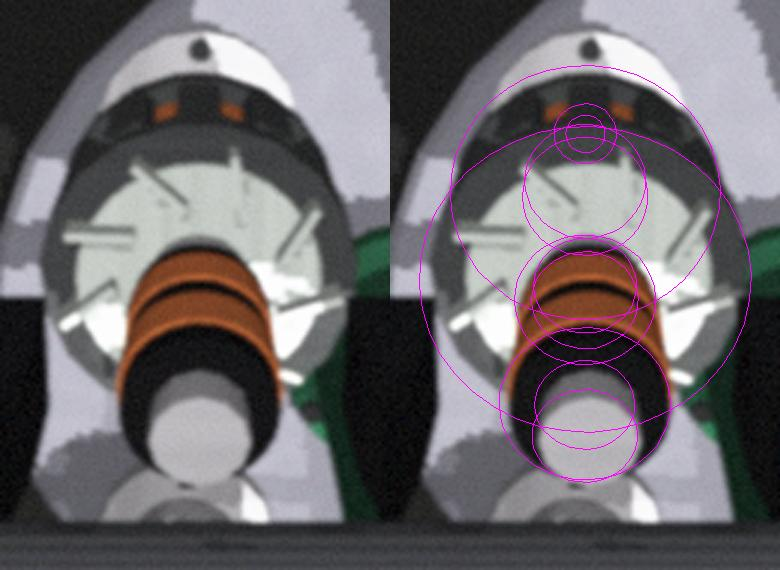

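```bash
python3 -m inch '[[0.9,[0,0,0],0],[0.9,[0,0,0],0],[0.9,[0,0,0],0],[0.9,[0,0,0],0],[0.9,[0,0,0.1],0],[0.9,[0,0,0.2],0],[0.9,[0,0,0.3],0],[0.9,[0,0,0.4],0],[0.9,[0,0,0.5],0]]' 25
python3 -m inch '[[0.9,[0,0,0],0],[0.9,[0,0,-0.2],0],[0.5,[0,0,-0.4],0],[0.5,[0,0,-0.4],0],[0.5,[0,0,-0.4],0],[0.5,[0,0,-4],0],[0.5,[0,0,-8],0],[0.5,[0,0,-13],0],[0.5,[0,0,-18],0],[0.5,[0,4,-20],0],[0.5,[0,9,-20],0],[0.5,[0,14,-20],0],[0.5,[0,19,-20],0],[0.5,[0,24,-20],0],[0.5,[0,24,-20],0]]' 25
python3 - <<'E'
from h import *
st(); im=viewer.snapshot("wrist"); save(im,"w12.png"); cv2.imwrite("pics/w12raw.png",im[:,:,::-1]); K,W=cam("wrist"); np.savez("c12.npz",K=K,W=W)
to([.533,.2805,.33],182.6)
E
```

```text
clock: 26.7
tool_pos: [0.5098, -0.2934, 0.1405]
eef_rot: [-0.025, 1.0, -0.001, 0.003]
contact_force: [-6.0, 3.4, 33.2]
opening: 0.264
clock: 28.2
tool_pos: [0.4952, -0.0444, 0.3362]
eef_rot: [-0.032, 0.999, 0.002, -0.0]
contact_force: [1.3, -0.1, 0.2]
opening: 0.502
t 28.2 pos [ 0.4952 -0.0444  0.3362] head -176.36 F [ 1.3 -0.1  0.2] M [-0.05  0.01 -0.02] open 0.502 q [ 0.12  0.39 -0.18  1.79  0.08  0.97  1.55]
to [0.533  0.2805 0.33  ] shift cm [-5.68 32.67  0.66] yaw 0.74 heading -176.66 tilt 0.1
```

View pics/w12.png

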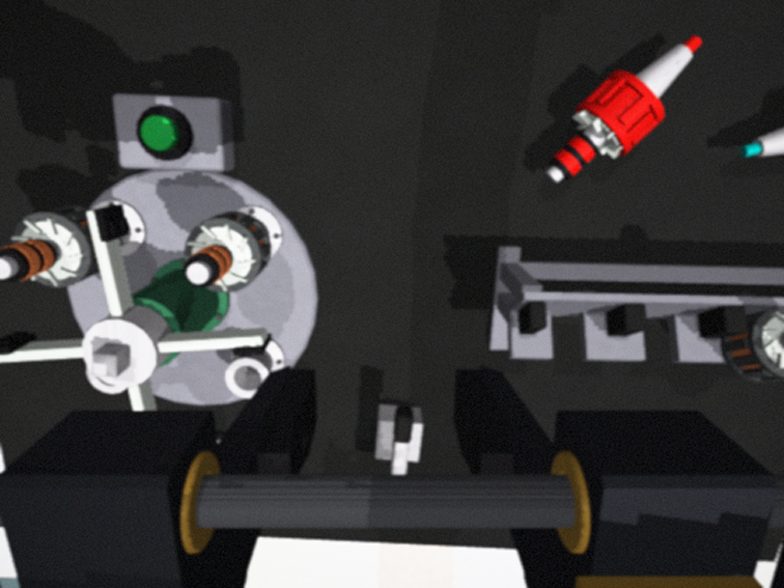

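```bash
python3 -m inch '[[0.4,[-1,4,0],0.6],[0.4,[-2,8.5,0],0.6],[0.4,[-3,13,0],0.6],[0.4,[-4,18,0],0.6],[0.4,[-5,23,0],0.6],[0.4,[-5.7,28,0],0.6],[0.4,[-5.7,32.7,2],0.6],[0.4,[-5.7,32.7,6],0.6],[0.4,[-5.7,32.7,10],0.6],[0.4,[-5.7,32.7,13.5],0.6],[0.4,[-5.7,32.7,13.5],0.6],[0.4,[-5.7,32.7,13.5],0.6]]' 40
python3 - <<'E'
from h import *
st(); im=viewer.snapshot("wrist"); save(im,"w13.png",1)
to([.5328,.281,.138])
E
```

```text
clock: 29.45
tool_pos: [0.537, 0.2751, 0.2013]
eef_rot: [-0.019, 1.0, -0.0, -0.0]
contact_force: [0.9, -0.1, 0.2]
opening: 0.601
t 29.45 pos [0.537  0.2751 0.2013] head -177.83 F [ 0.9 -0.1  0.2] M [ 0.02 -0.01 -0.06] open 0.601 q [-0.45  0.69 -0.17  1.66  0.15  0.8   0.92]
to [0.5328 0.281  0.138 ] shift cm [0.48 0.52 6.46] yaw 0 heading -177.81 tilt 0.13
```

View pics/w13.png

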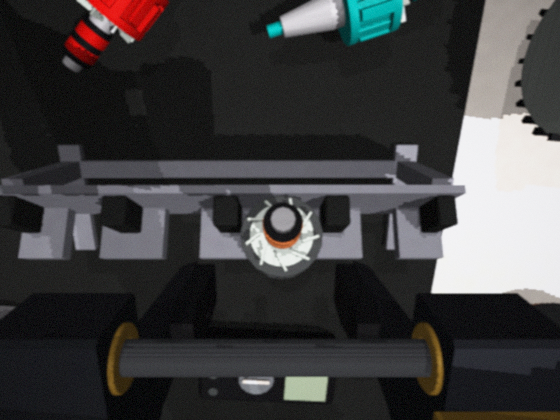

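```bash
python3 -m inch '[[0.4,[0.5,0.5,1],0],[0.4,[0.5,0.5,3],0],[0.4,[0.5,0.5,5],0],[0.4,[0.5,0.5,6.2],0],[0.4,[0.5,0.5,6.2],0],[0.8,[0.5,0.5,6.2],0],[0.8,[0.5,0.5,6.2],0],[0.8,[0.5,0.5,6.2],0],[0.8,[0.5,0.5,6.2],0],[0.8,[0.5,0.5,6.2],0]]' 40
python3 -m inch '[[0.8,[0.5,0,-0.87],0],[0.8,[1,0,-1.73],0],[0.8,[1.5,0,-2.6],0],[0.8,[2,0,-3.46],0],[0.8,[2.5,0,-4.33],0],[0.8,[3,0,-5.2],0],[0.8,[3.5,0,-6.06],0],[0.8,[4,0,-6.93],0],[0.8,[4.5,0,-7.8],0],[0.8,[4.5,0,-10],0],[0.8,[4.5,0,-13],0],[0.8,[4.5,0,-16],0],[0.8,[4.5,0,-19],0],[0.8,[4.5,0,-22],0],[0.8,[4.5,0,-23],0],[0.8,[4.5,0,-23],0]]' 40
python3 look.py l13 25
python3 -c "
from h import *
to([.630,-.163,.37],182.6)"
```

```text
clock: 30.5
tool_pos: [0.5313, 0.2805, 0.14]
eef_rot: [-0.019, 1.0, -0.0, 0.0]
contact_force: [-0.4, -2.2, 5.2]
opening: 0.256
clock: 32.1
tool_pos: [0.4862, 0.2797, 0.3705]
eef_rot: [-0.02, 1.0, 0.001, 0.001]
contact_force: [-0.5, -0.0, -4.6]
opening: 0.254
t 32.1 pos [0.4862 0.2797 0.3705] head -177.72 F [-0.5 -0.  -4.6] M [0.04 0.14 0.06] open 0.254 q [-0.49  0.46 -0.19  1.56  0.09  1.13  0.91]
to [ 0.63  -0.163  0.37 ] shift cm [-12.73 -44.71  -0.17] yaw -0.32 heading -177.72 tilt 0.16
```

View pics/l13.png

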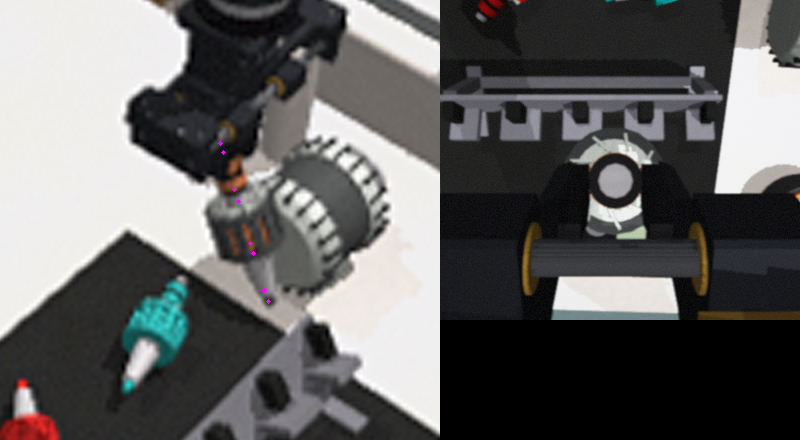

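```bash
python3 -m inch '[[0.8,[0,-2,0],0],[0.8,[-0.5,-5,0],0],[0.8,[-1.5,-9,0],0],[0.8,[-3,-13,0],0],[0.8,[-4,-17,0],0],[0.8,[-5,-21,0],0],[0.8,[-6,-25,0],0],[0.8,[-7,-29,0],0],[0.8,[-8,-33,0],0],[0.8,[-9,-37,0],0],[0.8,[-10.5,-41,0],0],[0.8,[-11.5,-43.5,0],0],[0.8,[-12.5,-44.7,0],0],[0.8,[-12.5,-44.7,0],0],[0.8,[-12.5,-44.7,0],0]]' 40
python3 -m inch '[[0.8,[0,0,0],0],[0.8,[0,0,0],0],[0.8,[0,0,0],0]]' 16
python3 -m inch '[[0.8,[0,0,0],0],[0.8,[0,0,0],0],[0.8,[0,0,0],0]]' 10
python3 look.py l14 5 0
python3 -c "
from h import *
to([.627,-.163,.20]);to([.633,-.163,.145])"
```

```text
clock: 33.7
tool_pos: [0.6276, -0.1612, 0.3673]
eef_rot: [-0.02, 1.0, 0.001, -0.002]
contact_force: [-0.5, 1.0, -4.0]
opening: 0.258
clock: 34.0
tool_pos: [0.6282, -0.1615, 0.3694]
eef_rot: [-0.02, 1.0, 0.0, -0.0]
contact_force: [-0.9, 0.2, -4.5]
opening: 0.26
clock: 34.3
tool_pos: [0.6286, -0.1623, 0.3694]
eef_rot: [-0.02, 1.0, -0.0, 0.0]
contact_force: [0.8, 0.1, -3.9]
opening: 0.266
t 34.3 pos [ 0.6286 -0.1623  0.3694] head -177.72 F [ 0.8  0.1 -3.9] M [-0.01  0.06 -0.01] open 0.266 q [ 0.24  0.6  -0.12  1.28  0.07  1.26  1.73]
to [ 0.627 -0.163  0.2  ] shift cm [ 0.17 -0.05 16.94] yaw 0 heading -177.73 tilt 0.01
to [ 0.633 -0.163  0.145] shift cm [-0.43 -0.08 22.44] yaw 0 heading -177.73 tilt 0.01
```

View pics/l14.png

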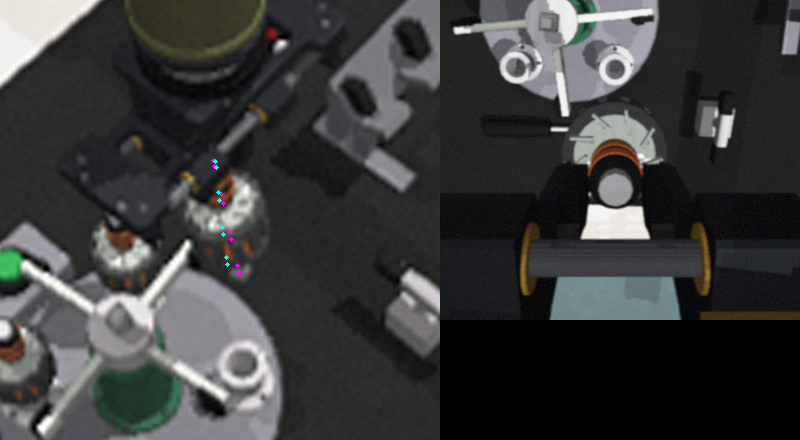

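```bash
python3 -m inch '[[0.8,[0.2,0,1],0],[0.8,[0.2,0,3],0],[0.8,[0.2,0,5],0],[0.8,[0.2,0,7.5],0],[0.8,[0.2,0,10],0],[0.8,[0.2,0,12.5],0],[0.8,[0.2,0,15],0],[0.8,[0.2,0,16.5],0],[0.8,[0.2,0,17.5],0],[0.8,[0.2,0,18],0],[0.8,[0.2,0,18],0]]' 14
python3 - <<'E'
from ren import *
st()
o=np.array([.6338,-.163,.062])
view("wrist","v1",(275,260),130,190,3,[(o,[0,0,1])])
view("scene","v2",proj("scene",[o+[0,0,.08]])[0],70,70,5.5,[(o,[0,0,1])])
E
```

```text
clock: 35.5
tool_pos: [0.6265, -0.1624, 0.1889]
eef_rot: [-0.02, 1.0, 0.0, -0.0]
contact_force: [1.1, -0.0, -3.5]
opening: 0.263
t 35.5 pos [ 0.6265 -0.1624  0.1889] head -177.73 F [ 1.1 -0.  -3.5] M [0.05 0.07 0.06] open 0.263 q [ 0.24  0.76 -0.12  1.54  0.11  0.85  1.7 ]
```

View pics/v2.png

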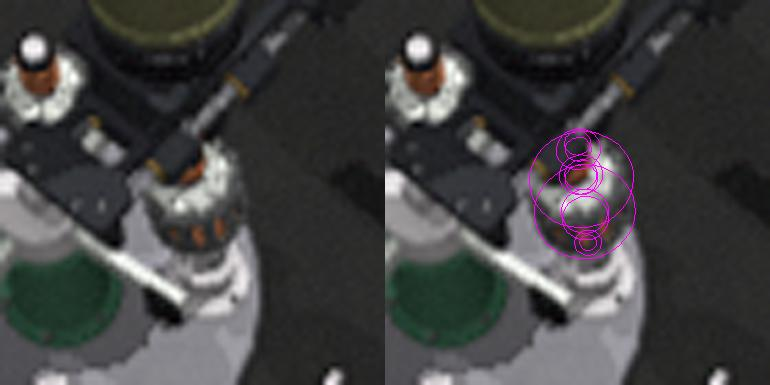

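View pics/v1.png

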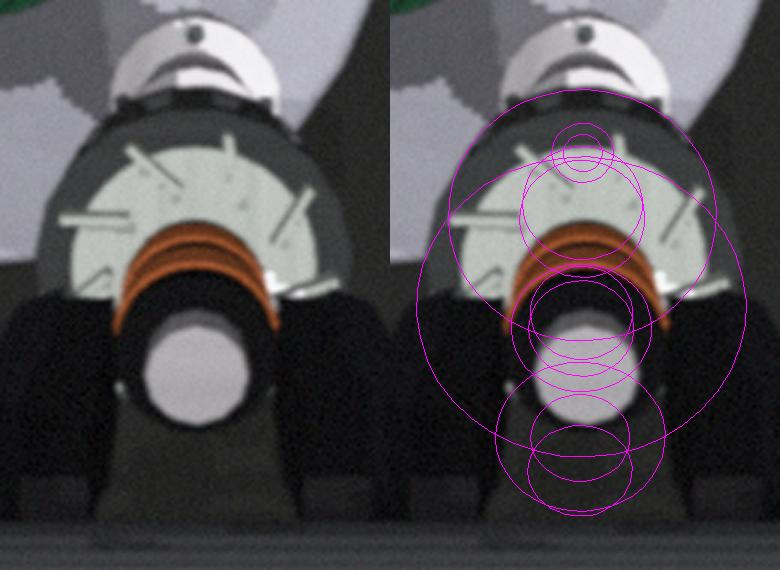

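```bash
python3 -m inch '[[0.8,[0,0,0.5],0],[0.8,[0,0,1],0],[0.8,[0,0,1.5],0],[0.8,[0,0,2],0],[0.8,[-0.2,0,2.5],0],[0.8,[-0.4,0,3],0],[0.8,[-0.5,0,3.5],0],[0.8,[-0.5,0,4],0],[0.8,[-0.5,0,4.4],0],[0.8,[-0.5,0,4.4],0]]' 14
python3 - <<'E'
from ren import *
st()
o=np.array([.6338,-.163,.0135])
view("wrist","v1",(275,260),130,190,3,[(o,[0,0,1])])
view("scene","v2",proj("scene",[o+[0,0,.08]])[0],70,70,5.5,[(o,[0,0,1])])
E
```

```text
clock: 36.6
tool_pos: [0.631, -0.1621, 0.1442]
eef_rot: [-0.02, 1.0, 0.0, -0.001]
contact_force: [0.7, -0.1, -1.3]
opening: 0.196
t 36.6 pos [ 0.631  -0.1621  0.1442] head -177.72 F [ 0.7 -0.1 -1.3] M [ 0.   -0.05 -0.05] open 0.196 q [ 0.24  0.82 -0.11  1.56  0.12  0.77  1.69]
```

View pics/v2.png

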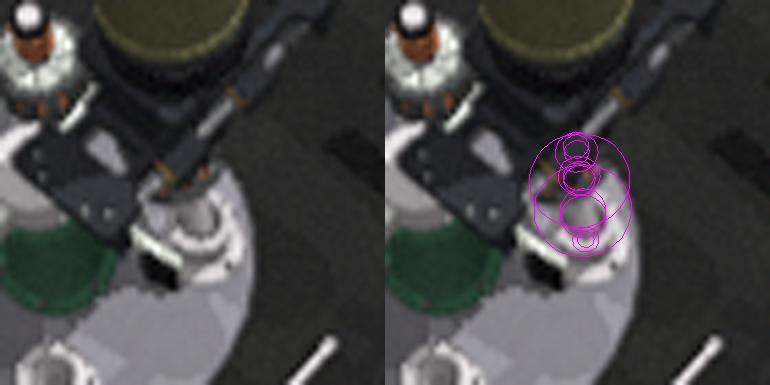

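View pics/v1.png

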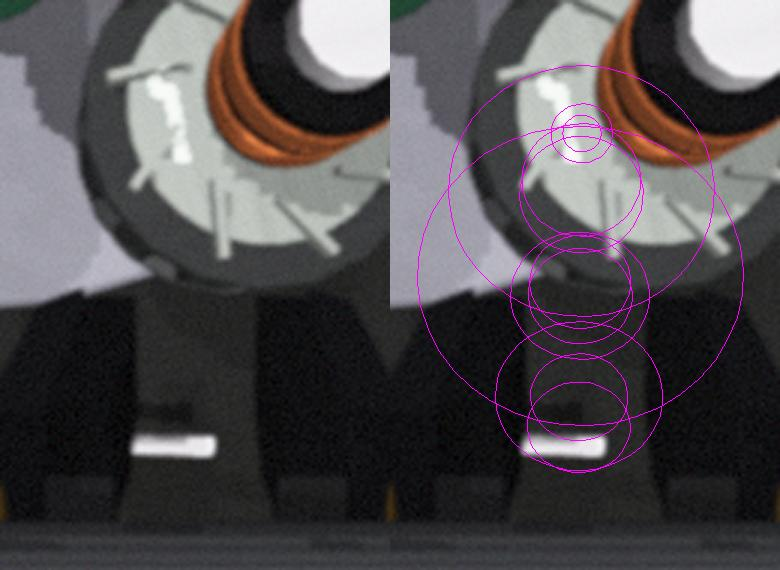

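```bash
python3 - <<'E'
from h import *
st()
a=viewer.snapshot("wrist"); save(a,"e1.png",1.0)
b=viewer.snapshot("scene"); cv2.imwrite("pics/e2.png",cv2.resize(b[170:310,180:330],None,fx=5,fy=4.2*1.0,interpolation=cv2.INTER_CUBIC)[:,:,::-1])
E
```

```text
t 36.7 pos [ 0.6315 -0.1622  0.145 ] head -177.72 F [ 0.3  0.1 -0.7] M [ 0.01 -0.03 -0.01] open 0.193 q [ 0.24  0.82 -0.11  1.56  0.12  0.77  1.69]
```

View pics/e1.png

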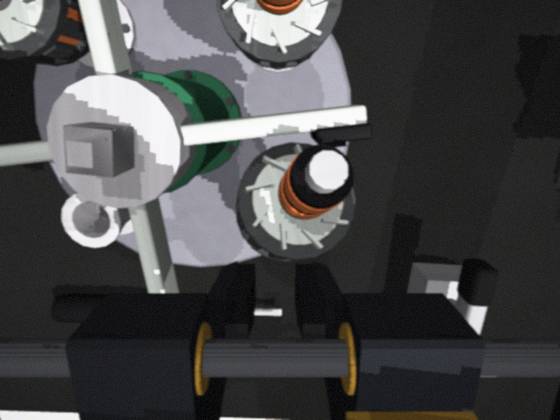

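View pics/e2.png

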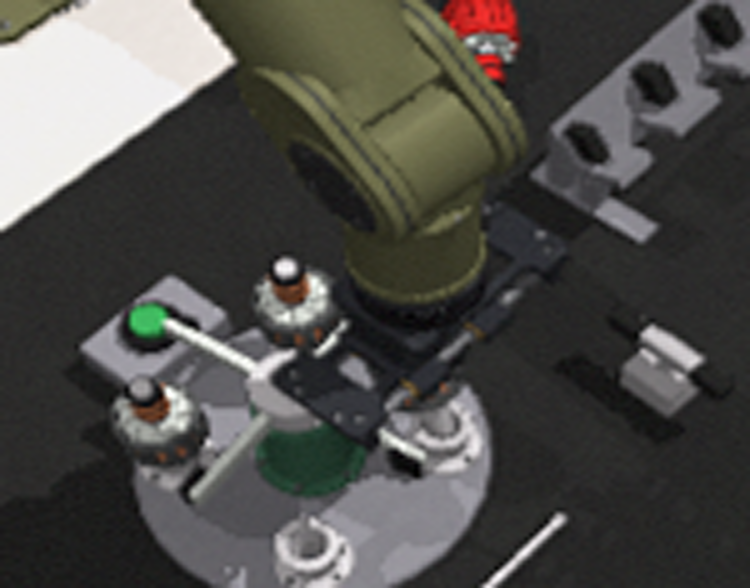

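```bash
python3 - <<'E'
from h import *
o,d=ray("wrist",(328,171)); print(o)
for z in (.165,.175,.185,.195): print(z,atz("wrist",(328,171),z).round(4), "wrist dist",np.linalg.norm(atz("wrist",(328,171),z)-o).round(3))
im=viewer.snapshot("wrist"); cv2.imwrite("pics/e3.png",cv2.resize(im[90:280,200:390],None,fx=3.1,fy=3.1,interpolation=cv2.INTER_CUBIC)[:,:,::-1])
im=viewer.snapshot("top"); cv2.imwrite("pics/e4.png",cv2.resize(im[140:260,290:400],None,fx=4.5,fy=4.5,interpolation=cv2.INTER_CUBIC)[:,:,::-1])
E
```

```text
[ 0.55382027 -0.16521819  0.29908189]
0.165 [ 0.5779 -0.1445  0.165 ] wrist dist 0.138
0.175 [ 0.5761 -0.1461  0.175 ] wrist dist 0.128
0.185 [ 0.5743 -0.1476  0.185 ] wrist dist 0.117
0.195 [ 0.5725 -0.1491  0.195 ] wrist dist 0.107
```

View pics/e3.png

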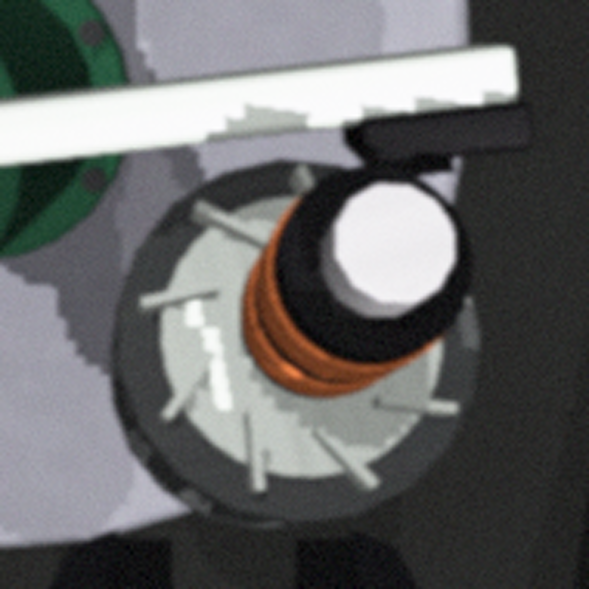

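View pics/e4.png

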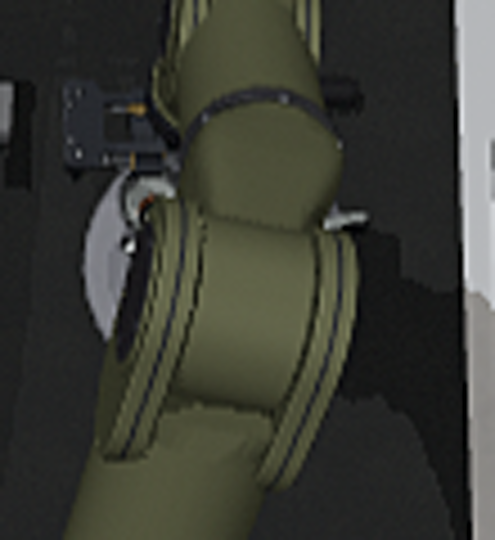

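```bash
python3 -c "
from h import *
to([.6315,-.162,.21],187.4);to([.583,-.1477,.21],187.4)"
```

```text
to [ 0.6315 -0.162   0.21  ] shift cm [ 0.03  0.03 -6.45] yaw -5.12 heading -177.72 tilt 0.03
to [ 0.583  -0.1477  0.21  ] shift cm [ 4.82  1.65 -6.45] yaw -5.12 heading -177.72 tilt 0.03
```

```bash
python3 -m inch '[[0.75,[0,0,-2],0],[0.5,[0,0,-4.5],0],[0.5,[0,0,-6.5],0],[0.5,[0,0,-6.5],-2],[0.5,[1.5,0.5,-6.5],-5],[0.5,[3,1,-6.5],-5],[0.5,[4.8,1.6,-6.5],-5],[0.5,[4.8,1.6,-6.5],-5],[0.5,[4.8,1.6,-6.5],-5]]' 20
python3 - <<'E'
from ren import *
st(); o=np.array([.634,-.163,.032])
im=viewer.snapshot("wrist"); save(im,"e5.png",1.4)
view("wrist","e6",(275,260),130,190,3,[(o,[-.058,.017,.142])])
E
```

```text
clock: 37.8
tool_pos: [0.5831, -0.1483, 0.21]
eef_rot: [-0.064, 0.998, 0.0, -0.0]
contact_force: [0.7, -0.5, 0.4]
opening: 0.497
t 37.8 pos [ 0.5831 -0.1483  0.21  ] head -172.68 F [ 0.7 -0.5  0.4] M [ 0.01 -0.04 -0.06] open 0.497 q [ 0.26  0.68 -0.15  1.66  0.13  0.81  1.75]
```

View pics/e5.png

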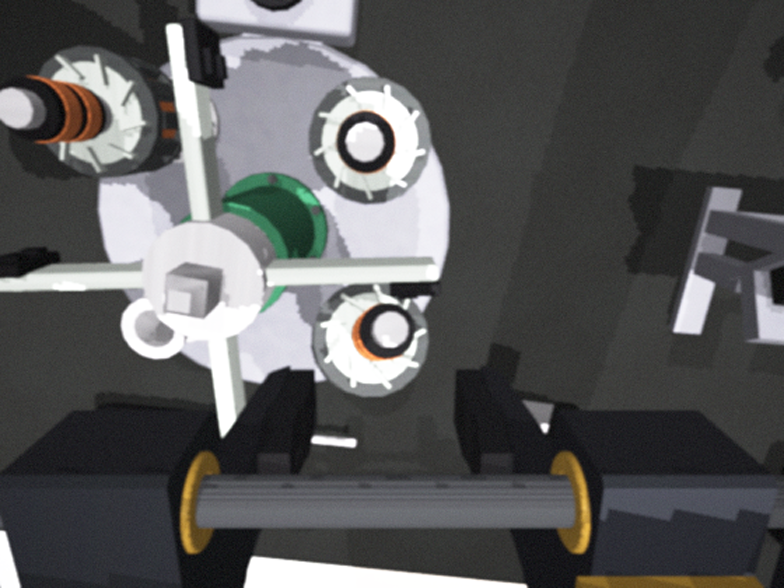

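View pics/e6.png

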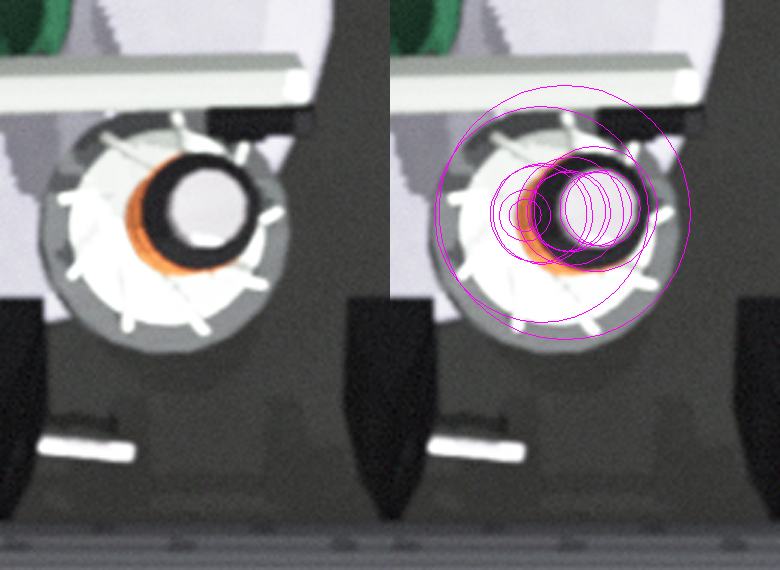

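```bash
python3 -m inch '[[0.5,[0,0,1.5],0],[0.5,[0,0,3],0],[0.5,[0,0,4.2],0],[0.5,[0,0,4.3],0],[0.7,[0,0,4.3],0],[0.8,[0,0,4.3],0],[0.8,[0,0,4.3],0],[0.8,[0,0,4.3],0],[0.8,[0,0,4.3],0]]' 20
python3 - <<'E'
from ren import *
st(); 
im=viewer.snapshot("wrist"); save(im,"e7.png",1.2)
E
```

```text
clock: 38.8
tool_pos: [0.5832, -0.1482, 0.1676]
eef_rot: [-0.063, 0.998, -0.0, 0.0]
contact_force: [-0.2, -0.0, 0.1]
opening: 0.199
t 38.8 pos [ 0.5832 -0.1482  0.1676] head -172.72 F [-0.2 -0.   0.1] M [ 0.01 -0.01  0.05] open 0.199 q [ 0.25  0.73 -0.14  1.7   0.14  0.71  1.74]
```

View pics/e7.png

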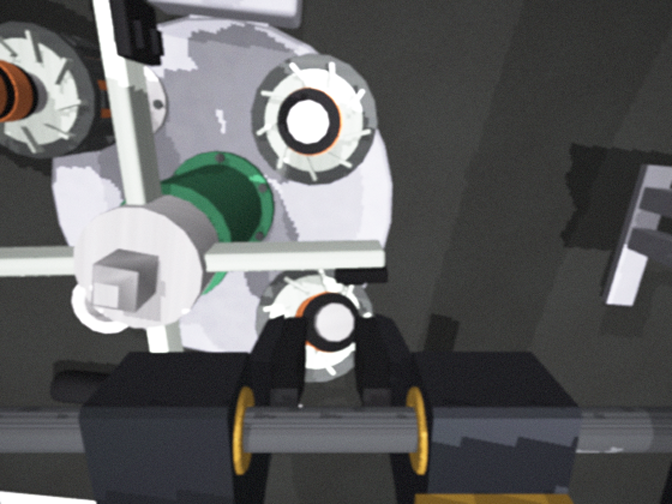

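```bash
python3 -m inch '[[0.5,[0,0,0],0],[0.5,[0,0,0],0],[0.5,[0,0,0.5],0],[0.5,[0,0,1],0],[0.5,[0,0,1.4],0],[0.5,[0,0,1.4],0],[0.8,[0,0,1.4],0],[0.8,[0,0,1.4],0],[0.8,[0,0,1.4],0],[0.8,[0,0,1.4],0]]' 20
python3 - <<'E'
from ren import *
st(); 
im=viewer.snapshot("wrist"); save(im,"e8.png",1.2)
E
```

```text
clock: 39.85
tool_pos: [0.5832, -0.1484, 0.1534]
eef_rot: [-0.063, 0.998, -0.0, 0.0]
contact_force: [-0.2, -0.0, -0.9]
opening: 0.267
t 39.85 pos [ 0.5832 -0.1484  0.1534] head -172.73 F [-0.2 -0.  -0.9] M [-0.07 -0.07 -0.05] open 0.267 q [ 0.25  0.75 -0.13  1.71  0.14  0.68  1.74]
```

View pics/e8.png

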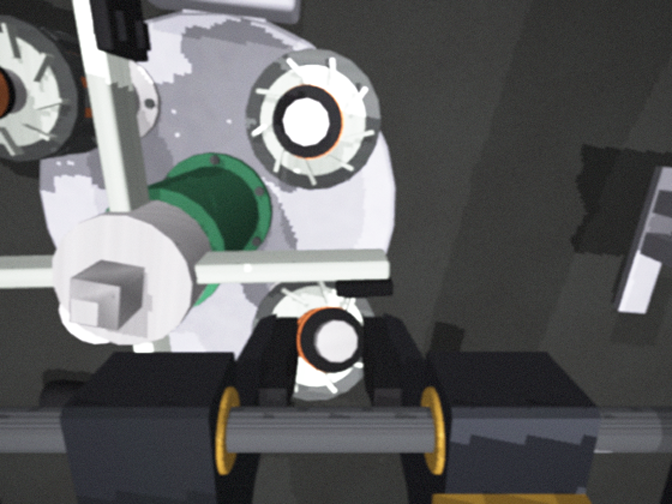

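```bash
python3 -c "
from h import *
to([.598,-.1525,.160]);to([.616,-.158,.165]);to([.632,-.163,.167])"
```

```text
to [ 0.598  -0.1525  0.16  ] shift cm [-1.42 -0.6  -0.66] yaw 0 heading -172.73 tilt 0.03
to [ 0.616 -0.158  0.165] shift cm [-3.14 -1.37 -1.16] yaw 0 heading -172.73 tilt 0.03
to [ 0.632 -0.163  0.167] shift cm [-4.66 -2.07 -1.36] yaw 0 heading -172.73 tilt 0.03
```

```bash
python3 -m inch '[[0.8,[-0.5,-0.2,-0.3],0],[0.8,[-1,-0.4,-0.5],0],[0.8,[-1.4,-0.6,-0.7],0],[0.8,[-2,-0.85,-0.85],0],[0.8,[-2.6,-1.1,-1],0],[0.8,[-3.1,-1.35,-1.2],0],[0.8,[-3.1,-1.35,-1.2],0]]' 20
python3 look.py l15 0
python3 - <<'E'
from ren import *
o=np.array([.6338,-.163,.03])
view("scene","v2",proj("scene",[o+[0,0,.08]])[0],70,70,5.5,[(o,[-.018,0.005,.13])])
E
```

```text
clock: 40.6
tool_pos: [0.6164, -0.1578, 0.1654]
eef_rot: [-0.063, 0.998, -0.0, 0.0]
contact_force: [-0.6, 0.2, -3.7]
opening: 0.263
t 40.6 pos [ 0.6164 -0.1578  0.1654] head -172.73 F [-0.6  0.2 -3.7] M [ 0.21  0.13 -0.02] open 0.263 q [ 0.25  0.78 -0.14  1.59  0.14  0.78  1.75]
```

View pics/l15.png

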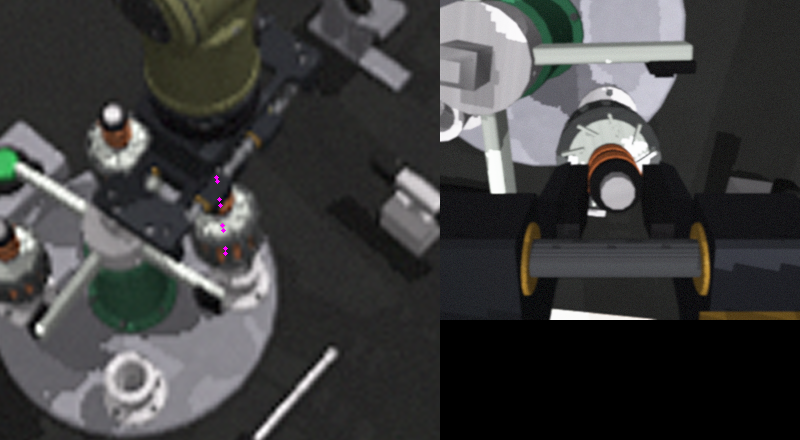

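View pics/v2.png

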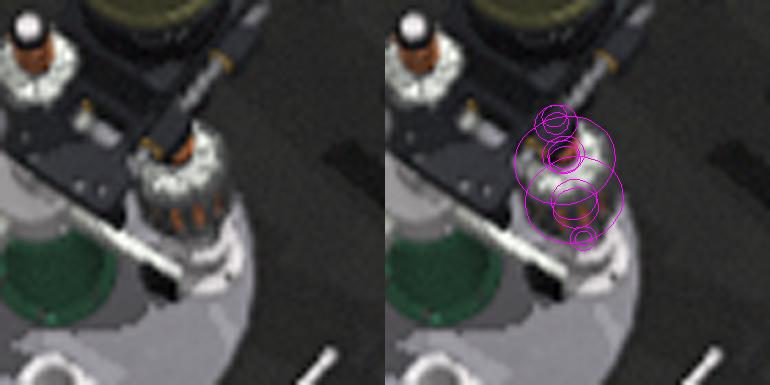

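```bash
python3 -m inch '[[0.8,[-0.5,-0.25,0],0],[0.8,[-1,-0.5,0],0],[0.8,[-1.5,-0.7,0],0],[0.8,[-1.5,-0.7,0.5],0],[0.8,[-1.5,-0.7,1],0],[0.8,[-1.5,-0.7,1.4],0],[0.8,[-1.5,-0.7,1.4],0]]' 20
python3 - <<'E'
from ren import *
st(); o=np.array([.6338,-.163,.0135])
view("wrist","v1",(275,260),130,190,3,[(o,[0,0,1])])
view("scene","v2",proj("scene",[o+[0,0,.08]])[0],70,70,5.5,[(o,[0,0,1])])
E
```

```text
clock: 41.45
tool_pos: [0.6303, -0.162, 0.1501]
eef_rot: [-0.064, 0.998, 0.001, -0.001]
contact_force: [-0.4, 2.9, -5.2]
opening: 0.261
t 41.45 pos [ 0.6303 -0.162   0.1501] head -172.7 F [-0.4  2.9 -5.2] M [0.71 0.14 0.01] open 0.261 q [ 0.25  0.82 -0.14  1.55  0.14  0.78  1.76]
```

View pics/v1.png

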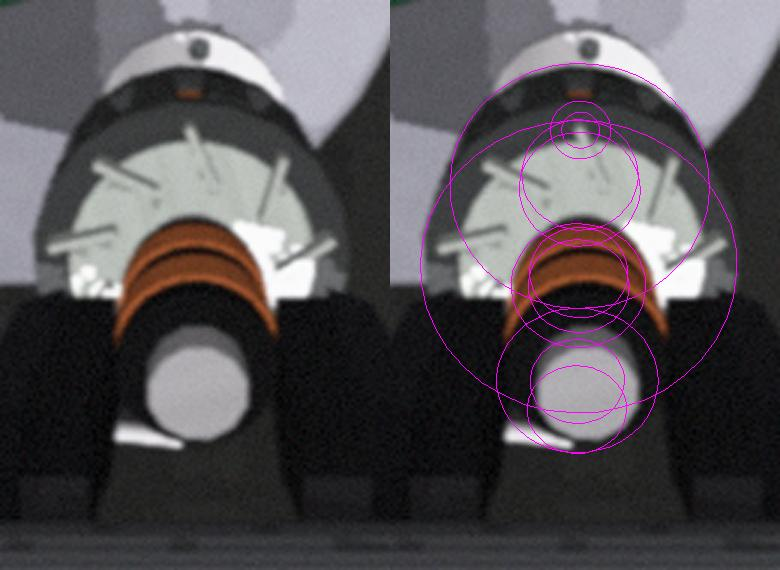

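View pics/v2.png

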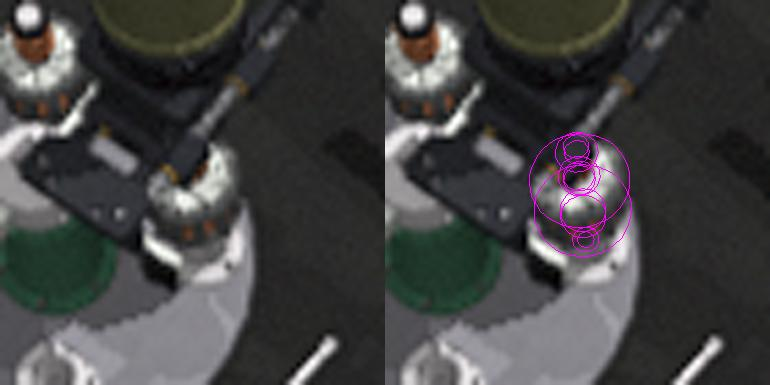

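```bash
python3 -m inch '[[0.8,[0,0.1,0.1],0],[0.8,[0,0.1,0.3],0],[0.8,[0,0.1,0.5],0],[0.8,[0,0.1,0.7],0],[0.8,[0,0.1,0.7],0]]' 16
python3 -c "
from h import *
st()"
```

```text
clock: 42.05
tool_pos: [0.6322, -0.1618, 0.145]
eef_rot: [-0.063, 0.998, -0.0, 0.001]
contact_force: [1.1, 0.8, 1.0]
opening: 0.261
t 42.05 pos [ 0.6322 -0.1618  0.145 ] head -172.72 F [1.1 0.8 1. ] M [ 0.52  0.03 -0.02] open 0.261 q [ 0.25  0.82 -0.13  1.56  0.14  0.77  1.76]
```

```bash
python3 -m inch '[[0.8,[0,0,0.2],0],[0.8,[0,0,0.4],0],[0.8,[0,0,0.4],0]]' 16
python3 -m inch '[[0.7,[0,0,0],0],[0.6,[0,0,0],0],[0.6,[0,0,0],0],[0.6,[0,0,0],0]]' 16
python3 - <<'E'
from ren import *
st(); o=np.array([.6338,-.163,.0135])
view("wrist","v1",(275,260),130,190,3,[(o,[0,0,1])])
view("scene","v2",proj("scene",[o+[0,0,.08]])[0],70,70,5.5,[(o,[0,0,1])])
E
```

```text
clock: 42.35
tool_pos: [0.6343, -0.1623, 0.1429]
eef_rot: [-0.063, 0.998, -0.001, 0.004]
contact_force: [1.6, 1.1, 9.7]
opening: 0.262
clock: 42.75
tool_pos: [0.6307, -0.1621, 0.1399]
eef_rot: [-0.063, 0.998, -0.0, -0.0]
contact_force: [0.6, -0.2, -0.1]
opening: 0.4
t 42.75 pos [ 0.6307 -0.1621  0.1399] head -172.74 F [ 0.6 -0.2 -0.1] M [-0.01 -0.02  0.06] open 0.4 q [ 0.25  0.83 -0.13  1.56  0.14  0.76  1.75]
```

View pics/v1.png

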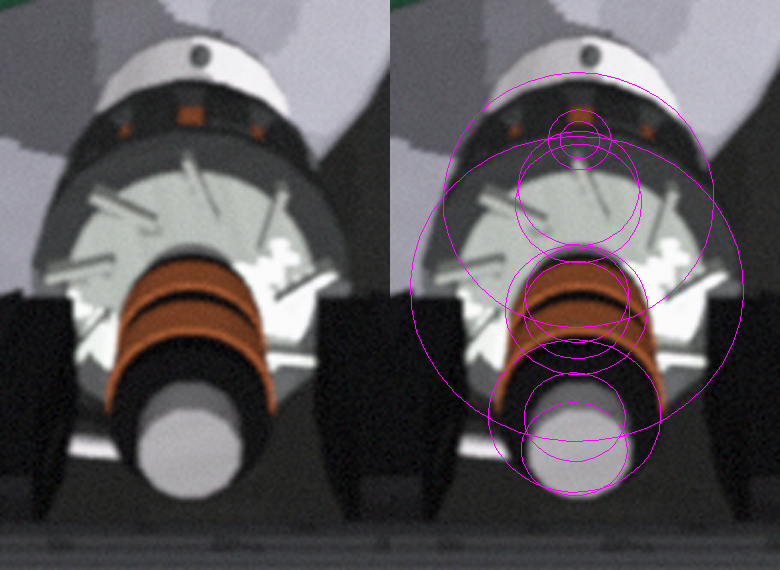

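Upright and matching the home wireframe. Press home, then rise.

```bash
python3 -m inch '[[0.9,[0,0,0],0],[0.9,[0,0,0],0],[0.9,[0,0,0],0],[0.9,[0,0,0],0],[0.9,[0,0,0.1],0],[0.9,[0,0,0.2],0],[0.9,[0,0,0.3],0],[0.9,[0,0,0.4],0],[0.9,[0,0,0.5],0]]' 25
python3 -m inch '[[0.9,[0,0,0],0],[0.9,[0,0,-0.2],0],[0.6,[0,0,-0.4],0],[0.6,[0,0,-0.4],0],[0.6,[0,0,-0.4],0],[0.6,[0,0,-4],0],[0.6,[0,0,-8],0],[0.6,[0,0,-13],0],[0.6,[0,0,-18],0],[0.5,[1,4,-21],5],[0.5,[2,8,-21],5],[0.5,[3,12,-21],5],[0.5,[3,15,-21],5],[0.5,[3,15,-21],5],[0.5,[3,15,-21],5]]' 25
python3 - <<'E'
from h import *
st(); im=viewer.snapshot("wrist"); save(im,"w20.png"); cv2.imwrite("pics/w20raw.png",im[:,:,::-1]); K,W=cam("wrist"); np.savez("c20.npz",K=K,W=W)
b=viewer.snapshot("scene"); cv2.imwrite("pics/s20.png",cv2.resize(b[200:320,180:340],None,fx=5,fy=5,interpolation=cv2.INTER_CUBIC)[:,:,::-1]);cv2.imwrite("pics/s20raw.png",b[:,:,::-1])
b=viewer.snapshot("top"); cv2.imwrite("pics/t20raw.png",b[:,:,::-1])
E
```

```text
clock: 43.75
tool_pos: [0.6335, -0.1622, 0.1396]
eef_rot: [-0.063, 0.998, -0.001, 0.003]
contact_force: [-5.1, 0.3, 26.2]
opening: 0.261
clock: 45.25
tool_pos: [0.5822, -0.0164, 0.3449]
eef_rot: [-0.021, 1.0, -0.0, -0.0]
contact_force: [0.8, -0.1, -0.1]
opening: 0.501
t 45.25 pos [ 0.5822 -0.0164  0.3449] head -177.64 F [ 0.8 -0.1 -0.1] M [ 0.01 -0.02  0.05] open 0.501 q [ 0.03  0.51 -0.14  1.54  0.08  1.1   1.49]
```

View pics/w20.png

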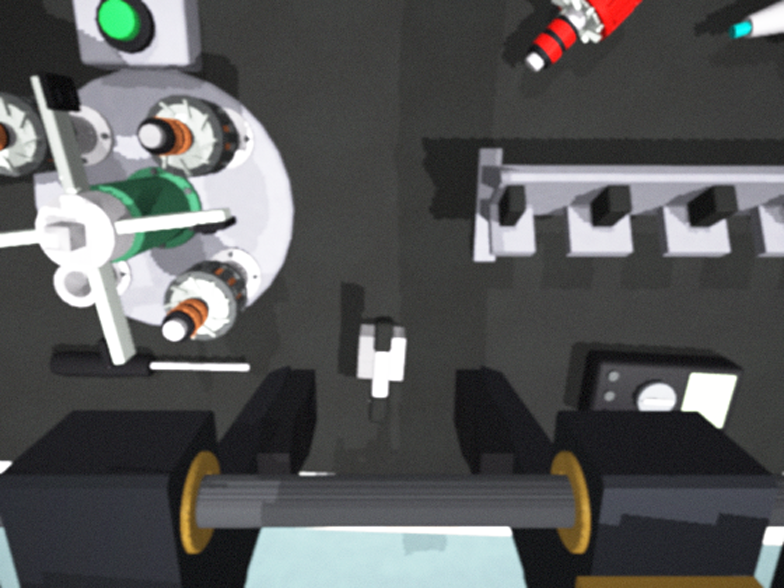

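View pics/s20.png

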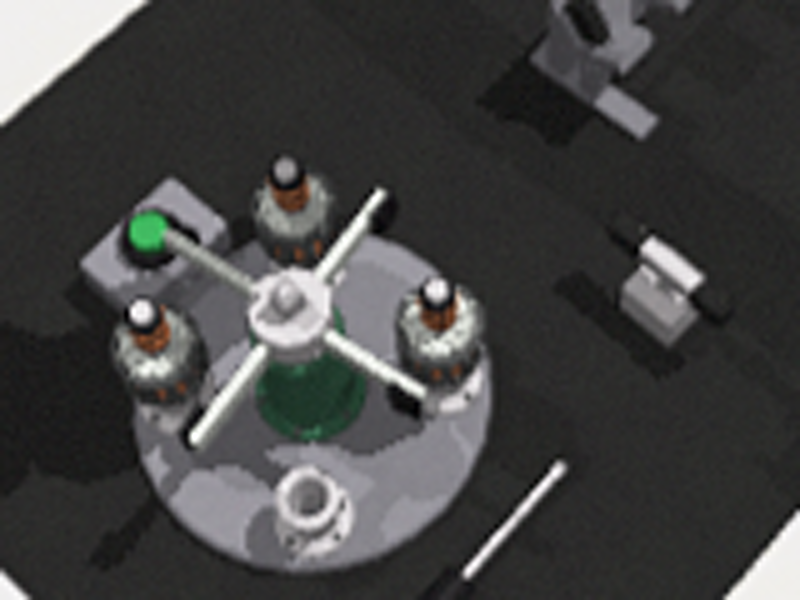

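```bash
python3 - <<'E'
import cv2
im=cv2.imread("pics/w20raw.png"); cv2.imwrite("pics/w20c.png",cv2.resize(im[215:310,225:325],None,fx=6,fy=6,interpolation=cv2.INTER_CUBIC))
E
```

```text
(no output)
```

View pics/w20c.png

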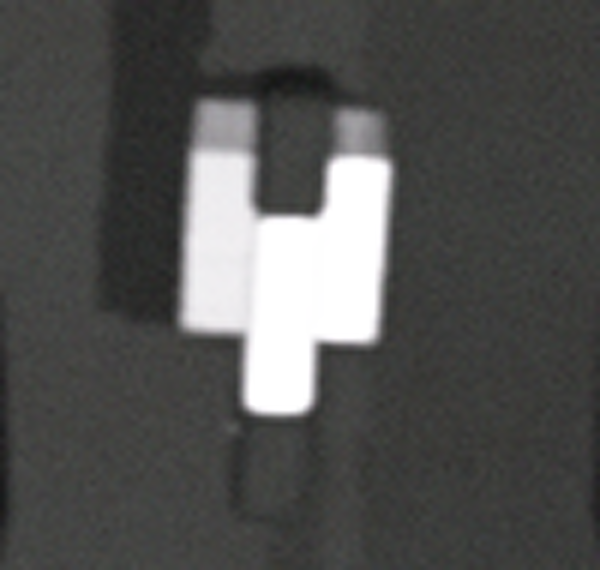

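```bash
python3 - <<'E'
from h import *
z=np.load("c20.npz"); c=(z["K"],z["W"])
f=lambda x,y:(225+x/6-.5,215+y/6-.5)
a=atz("wrist",f(289,215),.072,c);b=atz("wrist",f(278,415),.072,c); print("bar",a.round(4),b.round(4),np.linalg.norm(a-b),((a+b)/2).round(4),"dir",np.degrees(np.arctan2(*(b-a)[[1,0]])))
H=[atz("wrist",f(*p),.035,c) for p in [(192,150),(392,157),(378,343),(180,330)]]; print("hub",np.round(H,4).tolist(),np.mean(H,0).round(4))
e=H[2]-H[1]; print("hubdir",np.degrees(np.arctan2(e[1],e[0]))); e=H[3]-H[0]; print(np.degrees(np.arctan2(e[1],e[0])))
# spindle from this view
E
python3 - <<'E'
import cv2
im=cv2.imread("pics/w20raw.png"); cv2.imwrite("pics/w20d.png",cv2.resize(im[50:270,0:190],None,fx=2.7,fy=2.7,interpolation=cv2.INTER_CUBIC))
E
```

```text
bar [ 0.6846 -0.0169  0.072 ] [ 0.7316 -0.0177  0.072 ] 0.04695948309293192 [ 0.7081 -0.0173  0.072 ] dir -0.8759742065513987
hub [[0.6852, -0.0392, 0.035], [0.6851, 0.0062, 0.035], [0.7317, 0.0053, 0.035], [0.7301, -0.041, 0.035]] [ 0.708  -0.0172  0.035 ]
hubdir -1.1831668259767114
-2.276766714878852
```

View pics/w20d.png

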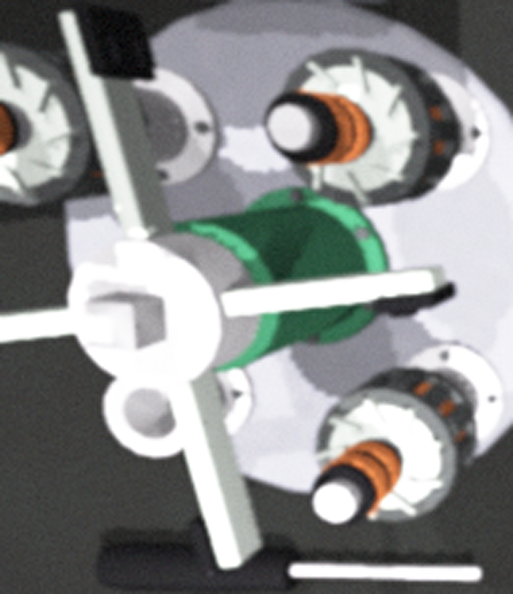

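```bash
python3 -c "
from h import *
to([.545,-.2280,.36])"
```

```text
to [ 0.545 -0.228  0.36 ] shift cm [  4.52 -20.78  -1.49] yaw 0 heading -177.88 tilt 0.07
```

```bash
python3 -m inch '[[0.3,[1,-4,-0.5],0],[0.3,[2,-8,-1],0],[0.3,[3,-12,-1.5],0],[0.3,[4,-16,-1.5],0],[0.3,[4.5,-20.8,-1.5],0],[0.3,[4.5,-20.8,-1.5],0],[0.3,[4.5,-20.8,-1.5],0],[0.3,[4.5,-20.8,-1.5],0],[0.3,[4.5,-20.8,-1.5],0]]' 40
python3 - <<'E'
from h import *
st(); im=viewer.snapshot("wrist"); save(im,"w21.png"); cv2.imwrite("pics/w21raw.png",im[:,:,::-1]); K,W=cam("wrist"); np.savez("c21.npz",K=K,W=W)
cv2.imwrite("pics/w21c.png",cv2.resize(im[120:300,180:380],None,fx=3.3,fy=3.3,interpolation=cv2.INTER_CUBIC)[:,:,::-1])
E
```

```text
clock: 46.3
tool_pos: [0.546, -0.2248, 0.3603]
eef_rot: [-0.021, 1.0, 0.0, 0.0]
contact_force: [-0.3, 0.5, -0.2]
opening: 0.695
t 46.3 pos [ 0.546  -0.2248  0.3603] head -177.59 F [-0.3  0.5 -0.2] M [0.04 0.01 0.  ] open 0.695 q [ 0.38  0.51 -0.12  1.49  0.06  1.15  1.86]
```

View pics/w21c.png

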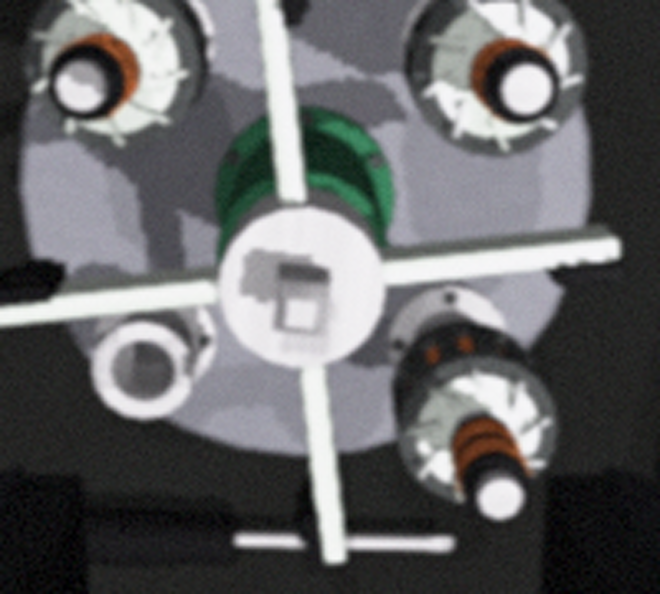

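View pics/w21.png

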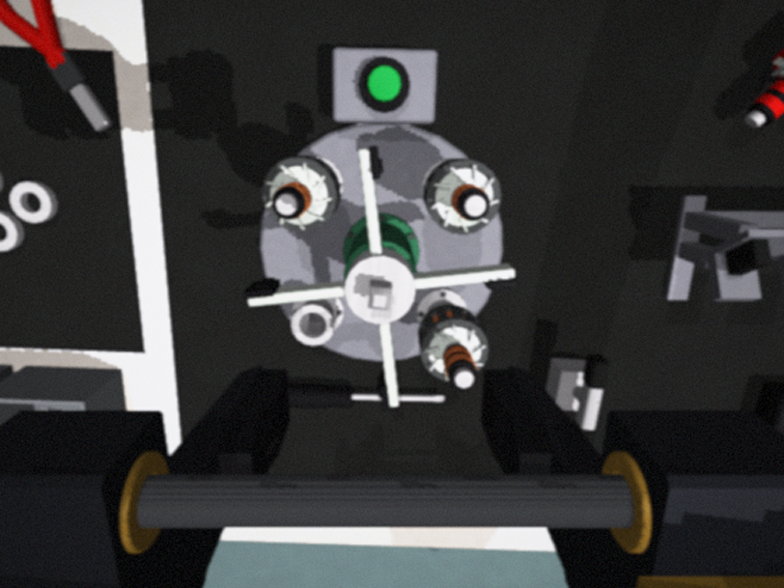

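```bash
python3 - <<'E'
from h import *
im=cv2.imread("pics/w21raw.png"); cv2.imwrite("pics/w21e.png",cv2.resize(im[180:235,242:302],None,fx=10,fy=10,interpolation=cv2.INTER_CUBIC))
z=np.load("c21.npz"); c=(z["K"],z["W"])
f=lambda x,y:(180+x/3.3-.5,120+y/3.3-.5)
P={k:atz("wrist",f(*p),.152,c) for k,p in dict(N=(268,0),F=(334,560),L=(618,247),Rr=(0,313)).items()}
hub=atz("wrist",f(302,287),.156,c); print("hub",hub.round(4))
for k in P: print(k,P[k].round(4),np.degrees(np.arctan2(*(P[k]-hub)[[1,0]])).round(2))
for a,b in (("N","F"),("Rr","L")): d=P[b]-P[a]; print(np.degrees(np.arctan2(d[1],d[0])))
E
```

```text
hub [ 0.5712 -0.2275  0.156 ]
N [ 0.4858 -0.2406  0.152 ] -171.24
F [ 0.6675 -0.2131  0.152 ] 8.48
L [ 0.5555 -0.1301  0.152 ] 99.15
Rr [ 0.5847 -0.3222  0.152 ] -81.89
8.611586087381891
98.6407926769287
```

View pics/w21e.png

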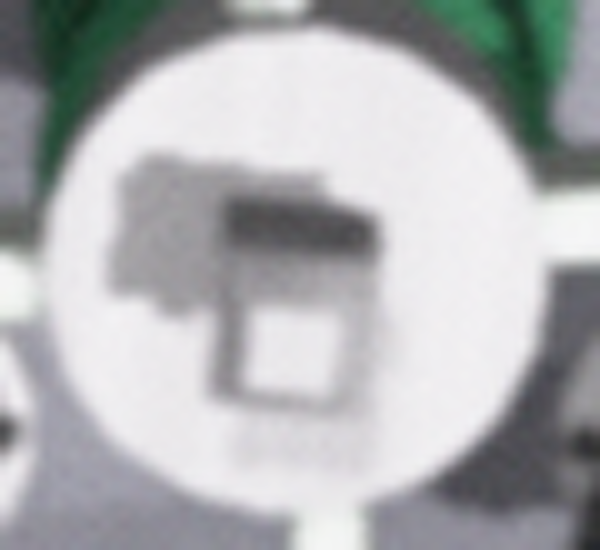

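```bash
python3 - <<'E'
from h import *
z=np.load("c21.npz"); c=(z["K"],z["W"])
f=lambda x,y:(242+x/10-.5,180+y/10-.5)
for n,p,q,h in [("nearbot",(226,200),(382,214),.156),("neartop",(224,247),(380,256),.176),("topN",(247,304),(337,309),.182),("topF",(243,388),(333,398),.182),("topL",(247,304),(243,388),.182),("topR",(337,309),(333,398),.182)]:
    a=atz("wrist",f(*p),h,c);b=atz("wrist",f(*q),h,c); d=b-a; print(n,a.round(4),b.round(4),np.linalg.norm(d).round(4),np.degrees(np.arctan2(d[1],d[0])).round(1))
print("topcentre",atz("wrist",f(290,350),.182,c).round(4))
g=cv2.cvtColor(cv2.imread("pics/w21raw.png"),cv2.COLOR_BGR2GRAY)
E
```

```text
nearbot [ 0.5642 -0.2348  0.156 ] [ 0.565  -0.2189  0.156 ] 0.0159 87.0
neartop [ 0.5635 -0.2344  0.176 ] [ 0.5638 -0.2194  0.176 ] 0.015 88.9
topN [ 0.5673 -0.232   0.182 ] [ 0.5675 -0.2234  0.182 ] 0.0086 89.0
topF [ 0.5757 -0.2321  0.182 ] [ 0.5764 -0.2234  0.182 ] 0.0087 85.6
topL [ 0.5673 -0.232   0.182 ] [ 0.5757 -0.2321  0.182 ] 0.0084 -0.7
topR [ 0.5675 -0.2234  0.182 ] [ 0.5764 -0.2234  0.182 ] 0.0089 -0.1
topcentre [ 0.5717 -0.2277  0.182 ]
```

```bash
python3 -c "
from h import *
to([.66,-.0173,.30],178.7)"
```

```text
to [ 0.66   -0.0173  0.3   ] shift cm [-12.25  20.25   6.05] yaw 3.72 heading -177.58 tilt 0.04
```

```bash
python3 -m inch '[[0.4,[-1,4,0],1],[0.4,[-3,8,0],2],[0.4,[-5,12,0],3],[0.4,[-7.5,16,0],3.7],[0.4,[-10,20,1],3.7],[0.4,[-12.2,20.2,3],3.7],[0.4,[-12.2,20.2,6],3.7],[0.4,[-12.2,20.2,6],3.7],[0.4,[-12.2,20.2,6],3.7]]' 40
python3 - <<'E'
from h import *
st(); im=viewer.snapshot("wrist"); cv2.imwrite("pics/w22raw.png",im[:,:,::-1]); K,W=cam("wrist"); np.savez("c22.npz",K=K,W=W); save(im,"w22.png",1.4)
E
```

```text
clock: 47.25
tool_pos: [0.6592, -0.0192, 0.3006]
eef_rot: [0.012, 1.0, -0.0, -0.0]
contact_force: [-0.3, 0.2, 1.2]
opening: 0.599
t 47.25 pos [ 0.6592 -0.0192  0.3006] head 178.62 F [-0.3  0.2  1.2] M [ 0.03 -0.03 -0.  ] open 0.599 q [ 0.02  0.67 -0.11  1.36  0.08  1.12  1.44]
```

View pics/w22.png

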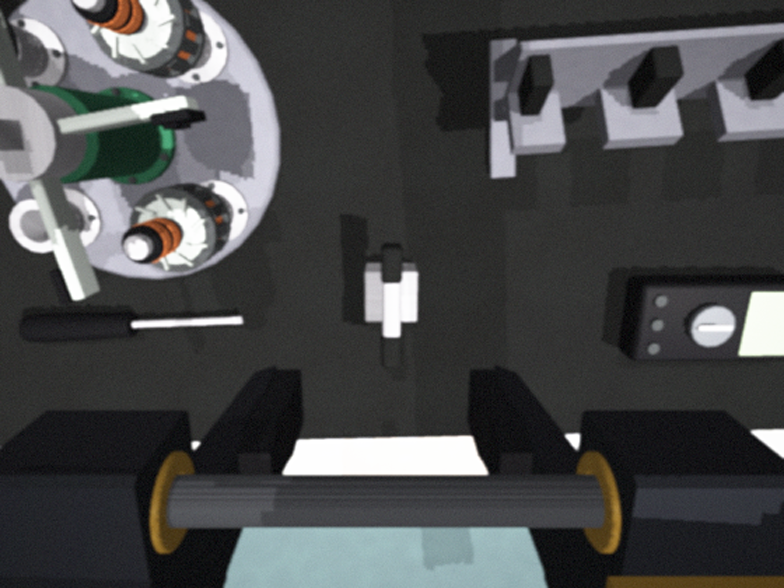

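```bash
python3 - <<'E'
import cv2
im=cv2.imread("pics/w22raw.png"); cv2.imwrite("pics/w22c.png",cv2.resize(im[165:270,240:320],None,fx=5.6,fy=5.6,interpolation=cv2.INTER_CUBIC))
E
```

```text
(no output)
```

View pics/w22c.png

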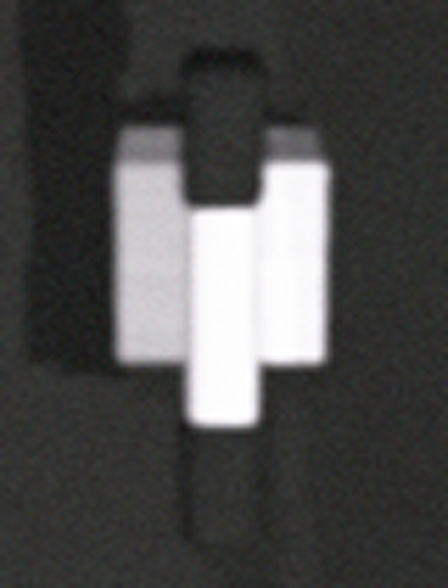

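```bash
python3 - <<'E'
from h import *
z=np.load("c22.npz"); c=(z["K"],z["W"])
f=lambda x,y:(240+x/5.6-.5,165+y/5.6-.5)
a=atz("wrist",f(224,207),.072,c);b=atz("wrist",f(222,426),.072,c); print("bar",a.round(4),b.round(4),((a+b)/2).round(4))
H=[atz("wrist",f(*p),.035,c) for p in [(116,160),(328,160),(326,364),(116,364)]]; print(np.round(H,4).tolist(),np.mean(H,0).round(4)); e=H[3]-H[0]+H[2]-H[1]; print(np.degrees(np.arctan2(e[1],e[0])))
m=(a+b)/2
to([m[0],m[1],.12]);to([m[0],m[1],.059])
E
```

```text
bar [ 0.687  -0.0151  0.072 ] [ 0.7326 -0.0165  0.072 ] [ 0.7098 -0.0158  0.072 ]
[[0.6862, -0.0375, 0.035], [0.6874, 0.0074, 0.035], [0.7333, 0.0066, 0.035], [0.7321, -0.0393, 0.035]] [ 0.7098 -0.0157  0.035 ]
-1.574756062485467
to [ 0.7098 -0.0158  0.12  ] shift cm [-4.96  0.5  18.18] yaw 0 heading 178.58 tilt 0.09
to [ 0.7098 -0.0158  0.059 ] shift cm [-4.95  0.49 24.28] yaw 0 heading 178.58 tilt 0.09
```

```bash
python3 -m inch '[[0.5,[-2,0.2,3],0],[0.5,[-4,0.45,7],0],[0.5,[-4.9,0.45,11],0],[0.5,[-4.9,0.45,15],0],[0.5,[-4.9,0.45,18.5],0],[0.5,[-4.9,0.45,21],0],[0.5,[-4.9,0.45,23],0],[0.5,[-4.9,0.45,24.2],0],[0.5,[-4.9,0.45,24.2],0],[0.5,[-4.9,0.45,24.2],0]]' 40
python3 - <<'E'
from h import *
st(); im=viewer.snapshot("wrist"); save(im,"w23.png",1.2)
E
```

```text
clock: 48.3
tool_pos: [0.7099, -0.0165, 0.06]
eef_rot: [0.013, 1.0, 0.0, 0.001]
contact_force: [-0.1, -0.1, -0.7]
opening: 0.503
t 48.3 pos [ 0.7099 -0.0165  0.06  ] head 178.55 F [-0.1 -0.1 -0.7] M [ 0.05 -0.02 -0.03] open 0.503 q [ 0.    1.   -0.09  1.4   0.11  0.74  1.41]
```

View pics/w23.png

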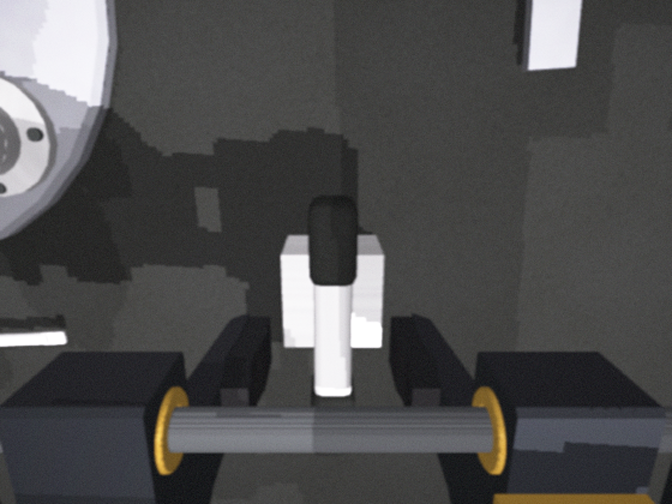

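```bash
python3 -m inch '[[0.9,[0,0,0],0],[0.9,[0,0,0],0],[0.9,[0,0,0],0],[0.9,[0,0,0],0],[0.9,[0,0,0],0],[0.9,[0,0,0],0],[0.9,[0,0,-1],0],[0.9,[0,0,-3],0],[0.9,[0,0,-6],0],[0.9,[0,0,-10],0],[0.9,[0,0,-14],0],[0.9,[0,0,-18],0],[0.9,[0,0,-22],0],[0.9,[0,0,-24],0],[0.9,[0,0,-24],0]]' 55
python3 - <<'E'
from h import *
st(); im=viewer.snapshot("wrist"); save(im,"w24.png",1.2)
b=viewer.snapshot("scene"); cv2.imwrite("pics/s24.png",cv2.resize(b[150:320,180:340],None,fx=4,fy=3.5,interpolation=cv2.INTER_CUBIC)[:,:,::-1])
to([.5716,-.2277,.30],177.9)
E
```

```text
clock: 49.85
tool_pos: [0.7101, -0.0168, 0.3021]
eef_rot: [0.013, 1.0, -0.0, 0.003]
contact_force: [1.4, 0.1, -4.0]
opening: 0.143
t 49.85 pos [ 0.7101 -0.0168  0.3021] head 178.54 F [ 1.4  0.1 -4. ] M [-0.01 -0.06 -0.02] open 0.143 q [ 0.    0.75 -0.1   1.18  0.08  1.21  1.45]
to [ 0.5716 -0.2277  0.3   ] shift cm [ 13.06 -21.44  -0.25] yaw 0.67 heading 178.57 tilt 0.16
```

View pics/w24.png

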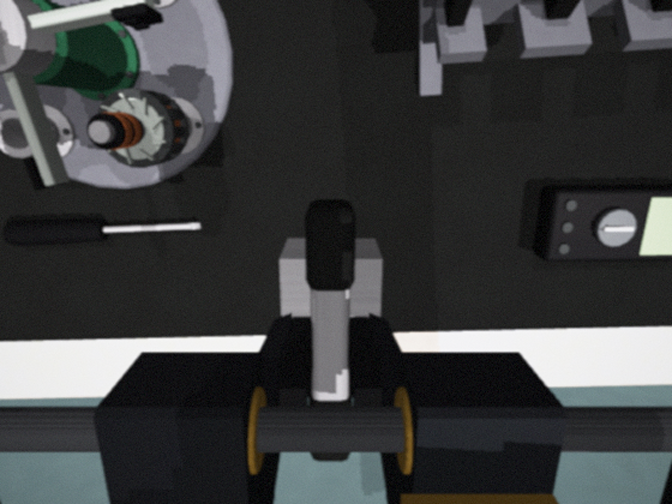

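View pics/s24.png

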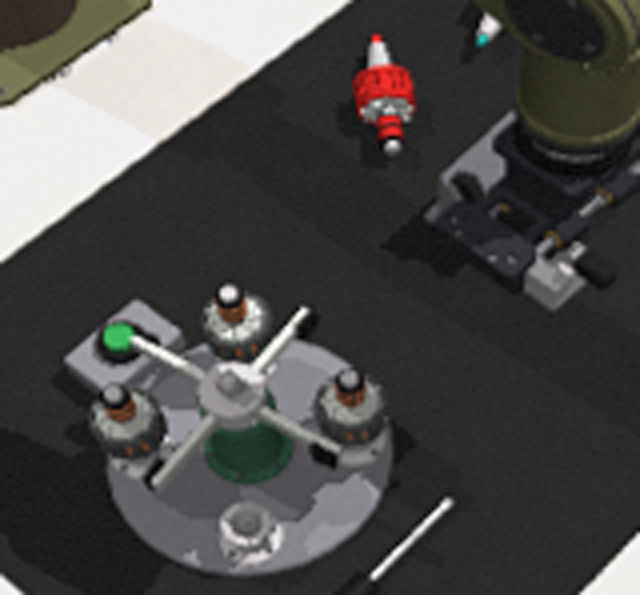

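```bash
python3 -m inch '[[0.9,[0.5,-1,0],0],[0.9,[2,-3,0],0],[0.9,[4,-6,0],0],[0.9,[6,-9,0],0.7],[0.9,[8,-12.5,0],0.7],[0.9,[10,-16,0],0.7],[0.9,[11.5,-19,0],0.7],[0.9,[12.5,-21,0],0.7],[0.9,[13,-21.4,0],0.7],[0.9,[13,-21.4,0],0.7],[0.9,[13,-21.4,0],0.7],[0.9,[13,-21.4,0],0.7]]' 55
python3 - <<'E'
from h import *
st(); im=viewer.snapshot("wrist"); save(im,"w25.png",1.2)
to([.5722,-.2277,.25],177.9)
b=viewer.snapshot("scene"); cv2.imwrite("pics/s25.png",cv2.resize(b[150:320,180:340],None,fx=4,fy=3.5,interpolation=cv2.INTER_CUBIC)[:,:,::-1])
E
```

```text
clock: 51.15
tool_pos: [0.5743, -0.2247, 0.298]
eef_rot: [0.017, 1.0, 0.001, 0.0]
contact_force: [0.8, -0.1, -4.6]
opening: 0.146
t 51.15 pos [ 0.5743 -0.2247  0.298 ] head 178.07 F [ 0.8 -0.1 -4.6] M [ 0. -0.  0.] open 0.146 q [ 0.37  0.61 -0.12  1.51  0.08  1.04  1.76]
to [ 0.5722 -0.2277  0.25  ] shift cm [ 0.19 -0.28  4.8 ] yaw 0.15 heading 178.05 tilt 0.07
```

View pics/w25.png

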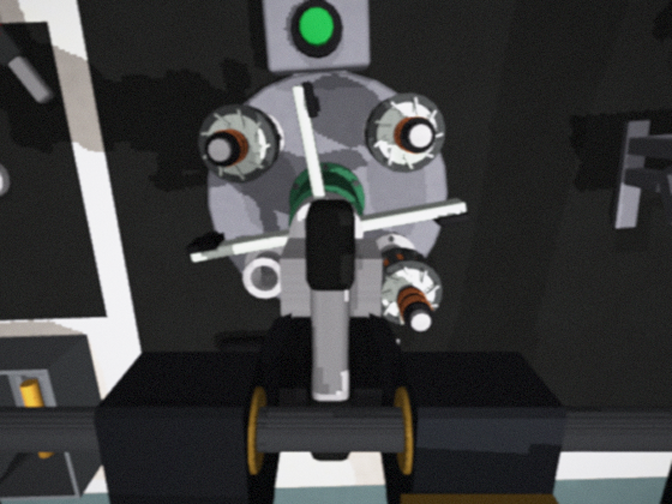

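View pics/s25.png

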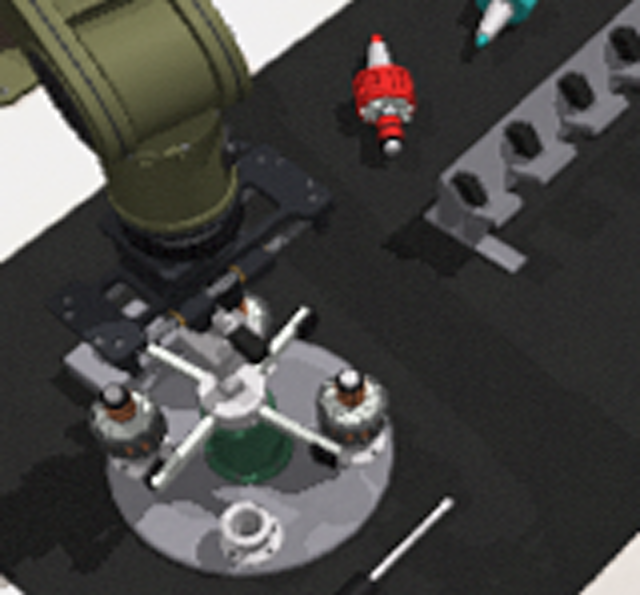

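```bash
python3 -m inch '[[0.9,[0.2,-0.3,1],0],[0.9,[0.2,-0.3,2.5],0],[0.9,[0.2,-0.3,4],0],[0.9,[0.2,-0.3,4.8],0],[0.9,[0.2,-0.3,4.9],0],[0.9,[0.2,-0.3,4.9],0]]' 55
python3 - <<'E'
from h import *
st()
to([.5722,-.2277,.23],177.9)
b=viewer.snapshot("scene"); b2=cv2.resize(b[200:290,190:290],None,fx=6,fy=6,interpolation=cv2.INTER_CUBIC)
s=r.get_state(); o=s["tool_pos"]-[0.0005,0,.06]
# predicted hub bottom corners & spindle top corners
def poly(c,h,yaw,col):
    t=np.radians(yaw); P=[c+np.array([h*(sx*np.cos(t)-sy*np.sin(t)),h*(sx*np.sin(t)+sy*np.cos(t)),0]) for sx,sy in((-1,-1),(1,-1),(1,1),(-1,1))]
    cv2.polylines(b2,[((proj("scene",P)+.5-[190,200])*6).astype(np.int32)],True,col,1)
poly(o,.022,-2,(255,0,255)); poly(np.array([.5716,-.2277,.156]),.008,-2,(0,255,255)); poly(np.array([.5716,-.2277,.182]),.004,-2,(255,255,0))
cv2.imwrite("pics/s26.png",b2[:,:,::-1])
E
```

```text
clock: 51.85
tool_pos: [0.5714, -0.23, 0.2493]
eef_rot: [0.018, 1.0, 0.0, 0.0]
contact_force: [-0.3, 0.6, -4.6]
opening: 0.146
t 51.85 pos [ 0.5714 -0.23    0.2493] head 177.89 F [-0.3  0.6 -4.6] M [0.03 0.01 0.06] open 0.146 q [ 0.37  0.65 -0.12  1.57  0.09  0.92  1.76]
to [ 0.5722 -0.2277  0.23  ] shift cm [-0.07  0.23  1.93] yaw -0.01 heading 177.89 tilt 0.01
```

View pics/s26.png

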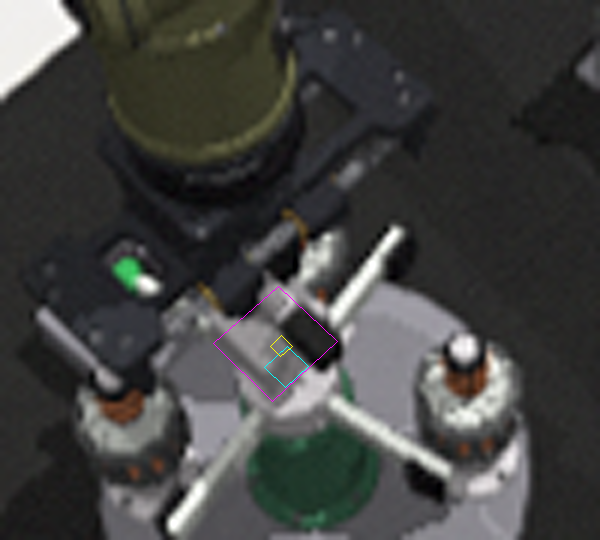

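```bash
python3 -m inch '[[0.9,[-0.07,0.23,0],0],[0.9,[-0.07,0.23,0],0],[0.9,[-0.07,0.23,0.3],0],[0.9,[-0.07,0.23,0.6],0],[0.9,[-0.07,0.23,0.9],0],[0.9,[-0.07,0.23,1.2],0],[0.9,[-0.07,0.23,1.2],0]]' 55
python3 -c "
from h import *
st()"
```

```text
clock: 52.6
tool_pos: [0.5716, -0.2276, 0.2366]
eef_rot: [0.019, 1.0, 0.0, -0.001]
contact_force: [-0.9, -0.2, -4.2]
opening: 0.144
t 52.6 pos [ 0.5716 -0.2276  0.2366] head 177.87 F [-0.9 -0.2 -4.2] M [0.03 0.01 0.01] open 0.144 q [ 0.37  0.67 -0.12  1.59  0.09  0.89  1.75]
```

```bash
python3 -m inch '[[0.9,[0,0,0.25],0],[0.9,[0,0,0.5],0],[0.9,[0,0,0.75],0],[0.9,[0,0,1],0],[0.9,[0,0,1],0]]' 55
python3 -c "
from h import *
st()"
```

```text
clock: 53.1
tool_pos: [0.5718, -0.2276, 0.2269]
eef_rot: [0.019, 1.0, 0.0, -0.0]
contact_force: [0.8, -1.5, -3.7]
opening: 0.144
t 53.1 pos [ 0.5718 -0.2276  0.2269] head 177.88 F [ 0.8 -1.5 -3.7] M [0.   0.02 0.02] open 0.144 q [ 0.37  0.68 -0.12  1.6   0.1   0.87  1.75]
```

Sliding over the spindle freely. Continue to the foot.

```bash
python3 -m inch '[[0.9,[0,0,0.25],0],[0.9,[0,0,0.5],0],[0.9,[0,0,0.75],0],[0.9,[0,0,1],0],[0.9,[0,0,1.15],0],[0.9,[0,0,1.25],0],[0.9,[0,0,1.25],0]]' 55
python3 - <<'E'
from h import *
st(); b=viewer.snapshot("scene"); b2=cv2.resize(b[200:290,190:290],None,fx=6,fy=6,interpolation=cv2.INTER_CUBIC); cv2.imwrite("pics/s27.png",b2[:,:,::-1])
E
```

```text
clock: 53.8
tool_pos: [0.5721, -0.2276, 0.2147]
eef_rot: [0.019, 1.0, 0.0, 0.0]
contact_force: [0.2, 0.2, -4.1]
opening: 0.145
t 53.8 pos [ 0.5721 -0.2276  0.2147] head 177.88 F [ 0.2  0.2 -4.1] M [ 0.   -0.07 -0.01] open 0.145 q [ 0.37  0.69 -0.12  1.61  0.1   0.84  1.75]
```

View pics/s27.png

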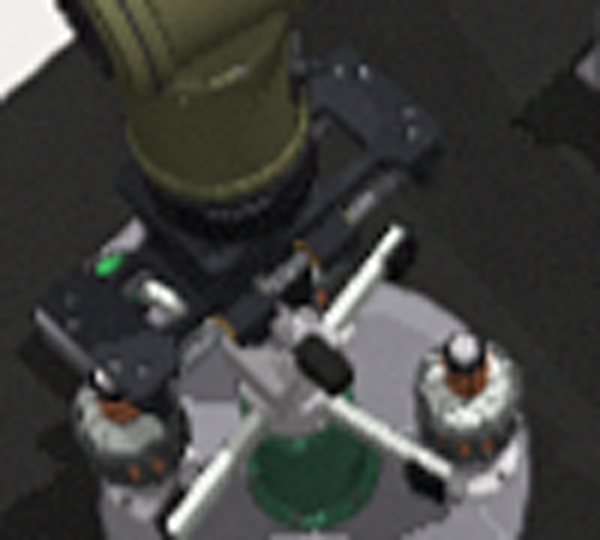

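```bash
python3 -m inch '[[0.9,[0,0,0.1],0],[0.9,[0,0,0.2],0],[0.9,[0,0,0.3],0],[0.9,[0,0,0.4],0],[0.9,[0,0,0.4],0]]' 55
python3 -c "
from h import *
st()"
```

```text
clock: 54.35
tool_pos: [0.5727, -0.2275, 0.2143]
eef_rot: [0.019, 1.0, -0.0, 0.001]
contact_force: [-5.7, 2.3, 16.5]
opening: 0.147
t 54.35 pos [ 0.5727 -0.2275  0.2143] head 177.87 F [-5.7  2.3 16.5] M [0.62 1.32 0.02] open 0.147 q [ 0.37  0.69 -0.12  1.62  0.1   0.84  1.75]
```

```bash
python3 -m inch '[[0.9,[0,0,-0.2],0],[0.9,[0,0,-0.25],0],[0.9,[0,0,-0.25],2],[0.9,[0,0,-0.25],4],[0.9,[0,0,-0.25],6],[0.9,[0,0,-0.25],8],[0.9,[0,0,-0.25],10],[0.9,[0,0,-0.25],12],[0.9,[0,0,-0.25],14],[0.9,[0,0,-0.25],16],[0.9,[0,0,-0.25],18],[0.9,[0,0,-0.25],20],[0.9,[0,0,-0.25],20]]' 55
python3 -c "
from h import *
st()"
```

```text
clock: 55.65
tool_pos: [0.5732, -0.2275, 0.2143]
eef_rot: [0.192, 0.981, 0.0, 0.001]
contact_force: [-0.4, 2.2, 6.6]
opening: 0.145
t 55.65 pos [ 0.5732 -0.2275  0.2143] head 157.85 F [-0.4  2.2  6.6] M [0.26 0.35 0.03] open 0.145 q [ 0.31  0.69 -0.01  1.62  0.01  0.83  1.48]
```

```bash
python3 -m inch '[[0.9,[0,0,0],2],[0.9,[0,0,0],4],[0.9,[0,0,0],6],[0.9,[0,0,0],8],[0.9,[0,0,0],10],[0.9,[0,0,0],12],[0.9,[0,0,0],14],[0.9,[0,0,0],16],[0.9,[0,0,0],16]]' 55
python3 -c "
from h import *
st()
b=viewer.snapshot('scene'); b2=cv2.resize(b[200:300,185:295],None,fx=6,fy=6,interpolation=cv2.INTER_CUBIC); cv2.imwrite('pics/s28.png',b2[:,:,::-1])
b=viewer.snapshot('wrist'); save(b,'w28.png',1.2)"
```

```text
clock: 56.55
tool_pos: [0.5731, -0.2275, 0.2143]
eef_rot: [0.327, 0.945, 0.0, 0.001]
contact_force: [-1.6, 1.5, 6.9]
opening: 0.146
t 56.55 pos [ 0.5731 -0.2275  0.2143] head 141.86 F [-1.6  1.5  6.9] M [0.31 0.3  0.02] open 0.146 q [ 0.26  0.69  0.07  1.62 -0.06  0.83  1.26]
```

View pics/s28.png

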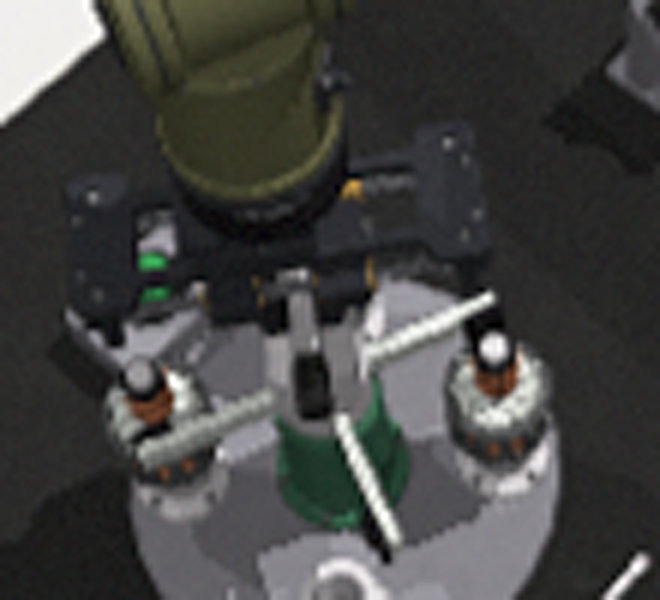

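View pics/w28.png

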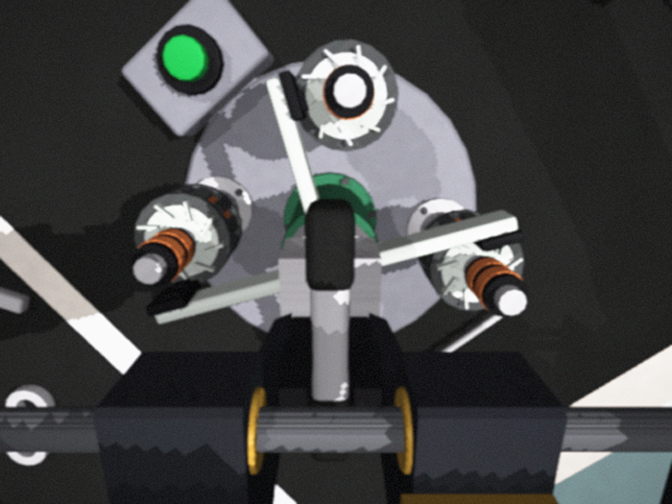

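```bash
python3 -m inch '[[0.9,[0,0,0],1],[0.9,[0,0,0],2],[0.9,[0,0,0],3],[0.9,[0,0,0],4],[0.9,[0,0,0],4]]' 55
python3 -c "
from h import *
st()"
python3 -m inch '[[0.9,[0,0,0],1],[0.9,[0,0,0],2],[0.9,[0,0,0],3],[0.9,[0,0,0],3]]' 55
python3 -c "
from h import *
st()"
```

```text
clock: 57.15
tool_pos: [0.5732, -0.2275, 0.2144]
eef_rot: [0.359, 0.933, 0.0, 0.001]
contact_force: [-1.2, 1.8, 6.4]
opening: 0.142
t 57.15 pos [ 0.5732 -0.2275  0.2144] head 137.88 F [-1.2  1.8  6.4] M [0.34 0.35 0.04] open 0.142 q [ 0.25  0.69  0.09  1.62 -0.08  0.83  1.21]
clock: 57.55
tool_pos: [0.5732, -0.2275, 0.2143]
eef_rot: [0.384, 0.923, 0.0, 0.001]
contact_force: [-0.9, 1.5, 5.9]
opening: 0.144
t 57.55 pos [ 0.5732 -0.2275  0.2143] head 134.89 F [-0.9  1.5  5.9] M [0.3  0.35 0.06] open 0.144 q [ 0.25  0.69  0.1   1.62 -0.09  0.83  1.17]
```

```bash
python3 -m inch '[[0.9,[0,0,0],1],[0.9,[0,0,0],2],[0.9,[0,0,0],3],[0.9,[0,0,0],3]]' 55
python3 -c "
from h import *
st()
b=viewer.snapshot('wrist'); save(b,'w29.png',1.2)"
```

```text
clock: 57.95
tool_pos: [0.5728, -0.2275, 0.2143]
eef_rot: [0.408, 0.913, 0.0, 0.001]
contact_force: [-2.1, 1.9, 7.1]
opening: 0.146
t 57.95 pos [ 0.5728 -0.2275  0.2143] head 131.9 F [-2.1  1.9  7.1] M [0.3  0.54 0.21] open 0.146 q [ 0.24  0.7   0.12  1.62 -0.1   0.83  1.13]
```

View pics/w29.png

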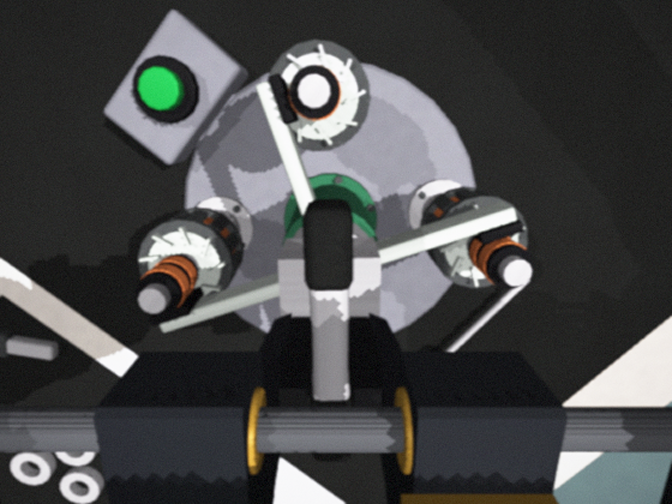

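```bash
python3 -m inch '[[0.9,[0,0,0],0.7],[0.9,[0,0,0],1.5],[0.9,[0,0,0],1.5],[0.9,[0,0,0],1.5]]' 55
python3 -c "
from h import *
st()
b=viewer.snapshot('scene'); b2=cv2.resize(b[200:300,185:295],None,fx=6,fy=6,interpolation=cv2.INTER_CUBIC); cv2.imwrite('pics/s30.png',b2[:,:,::-1])"
```

```text
clock: 58.4
tool_pos: [0.5728, -0.2273, 0.2143]
eef_rot: [0.419, 0.908, 0.0, 0.001]
contact_force: [-1.5, 1.7, 7.8]
opening: 0.146
t 58.4 pos [ 0.5728 -0.2273  0.2143] head 130.42 F [-1.5  1.7  7.8] M [0.41 0.49 0.18] open 0.146 q [ 0.23  0.7   0.13  1.62 -0.11  0.83  1.11]
```

View pics/s30.png

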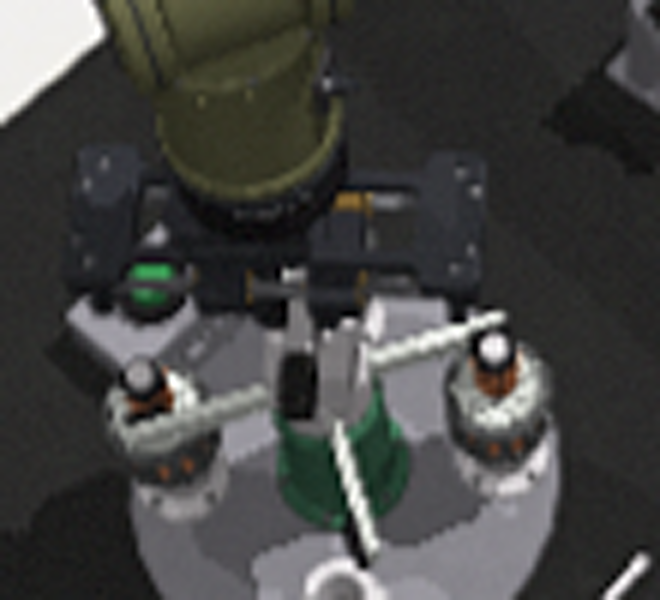

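```bash
python3 -m inch '[[0.9,[0,0,0],0.7],[0.9,[0,0,0],1.5],[0.9,[0,0,0],1.5],[0.9,[0,0,0],1.5]]' 55
python3 -c "
from h import *
st()"
python3 -m inch '[[0.9,[0,0,0],0.7],[0.9,[0,0,0],1.5],[0.9,[0,0,0],1.5],[0.9,[0,0,0],1.5]]' 55
python3 -c "
from h import *
st()
b=viewer.snapshot('wrist'); save(b,'w31.png',1.2)"
```

```text
clock: 58.85
tool_pos: [0.5728, -0.2271, 0.2143]
eef_rot: [0.431, 0.902, 0.001, 0.001]
contact_force: [-3.0, 2.8, 7.5]
opening: 0.149
t 58.85 pos [ 0.5728 -0.2271  0.2143] head 128.94 F [-3.   2.8  7.5] M [0.48 0.51 0.19] open 0.149 q [ 0.23  0.7   0.13  1.62 -0.12  0.83  1.09]
clock: 59.25
tool_pos: [0.5728, -0.227, 0.2143]
eef_rot: [0.443, 0.897, 0.001, 0.001]
contact_force: [-1.8, 3.1, 8.1]
opening: 0.148
t 59.25 pos [ 0.5728 -0.227   0.2143] head 127.46 F [-1.8  3.1  8.1] M [0.42 0.61 0.26] open 0.148 q [ 0.22  0.7   0.14  1.62 -0.13  0.83  1.07]
```

View pics/w31.png

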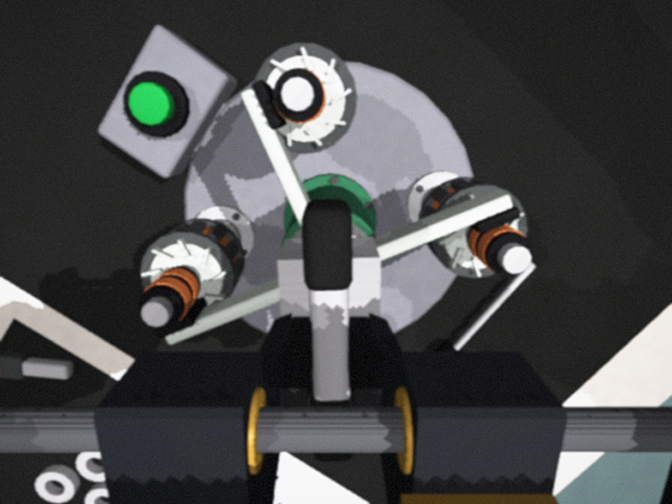

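```bash
python3 - <<'E'
from h import *
c=cam("wrist")
for z in (.152,):
    a=atz("wrist",(248/1.2,92/1.2),z,c); b=atz("wrist",(303/1.2,218/1.2),z,c); d=atz("wrist",(512/1.2,203/1.2),z,c); e=atz("wrist",(380/1.2,252/1.2),z,c)
    h=np.array([.5716,-.2277,z])
    print("N tip",a.round(4),np.degrees(np.arctan2(*(a-h)[[1,0]])),"edge dir",np.degrees(np.arctan2(*(a-b)[[1,0]])))
    print("L tip",d.round(4),np.degrees(np.arctan2(*(d-h)[[1,0]])),np.degrees(np.arctan2(*(d-e)[[1,0]])))
E
```

```text
N tip [ 0.4873 -0.1784  0.152 ] 149.66236596287766 edge dir 149.67213574260305
L tip [ 0.6209 -0.1415  0.152 ] 60.22062666927462 58.79509715089581
```

```bash
python3 -m inch '[[0.9,[0,0,0],1],[0.9,[0,0,0],2.5],[0.9,[0,0,0],2.5],[0.9,[0,0,0],2.5]]' 55
python3 -c "
from h import *
st()
b=viewer.snapshot('wrist'); save(b,'w32.png',1.2)"
```

```text
clock: 59.7
tool_pos: [0.5728, -0.227, 0.2143]
eef_rot: [0.462, 0.887, 0.0, 0.001]
contact_force: [-2.7, 2.9, 8.3]
opening: 0.144
t 59.7 pos [ 0.5728 -0.227   0.2143] head 125.01 F [-2.7  2.9  8.3] M [0.45 0.55 0.55] open 0.144 q [ 0.22  0.7   0.16  1.62 -0.14  0.83  1.04]
```

View pics/w32.png

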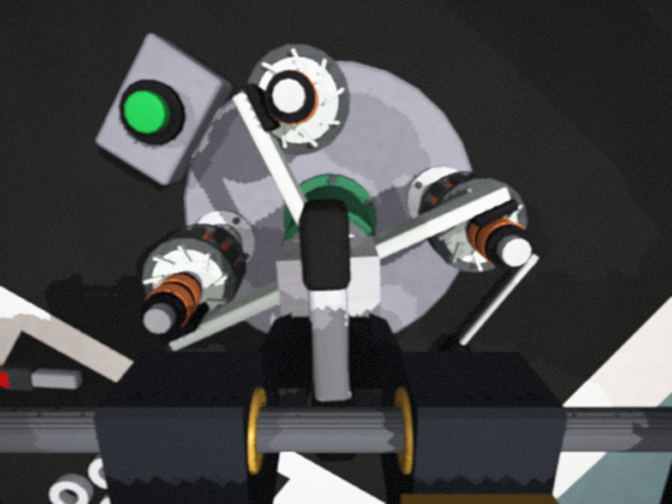

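```bash
python3 -m inch '[[0.9,[0,0,0],-1.5],[0.9,[0,0,0],-3],[0.9,[0,0,0],-3],[0.7,[0,0,0],-3],[0.6,[0,0,0],-3],[0.6,[0,0,0],-3],[0.6,[0,0,0],-3],[0.6,[0,0,0],-3],[0.6,[0,0,-1.5],-3],[0.6,[0,0,-4],-3],[0.6,[0,0,-8],-3],[0.6,[0,0,-12],-3],[0.6,[0,0,-12],-3]]' 20
python3 -c "
from h import *
st()
b=viewer.snapshot('wrist'); save(b,'w33.png',1.4); cv2.imwrite('pics/w33raw.png',b[:,:,::-1]); K,W=cam('wrist'); np.savez('c33.npz',K=K,W=W)
b=viewer.snapshot('scene'); b2=cv2.resize(b[200:320,185:315],None,fx=5,fy=5,interpolation=cv2.INTER_CUBIC); cv2.imwrite('pics/s33.png',b2[:,:,::-1])"
```

```text
clock: 61.05
tool_pos: [0.5749, -0.2294, 0.3392]
eef_rot: [0.44, 0.898, 0.001, 0.006]
contact_force: [-0.3, 0.9, 0.5]
opening: 0.401
t 61.05 pos [ 0.5749 -0.2294  0.3392] head 127.85 F [-0.3  0.9  0.5] M [-0.08 -0.04  0.01] open 0.401 q [ 0.21  0.57  0.17  1.46 -0.1   1.11  1.06]
```

View pics/w33.png

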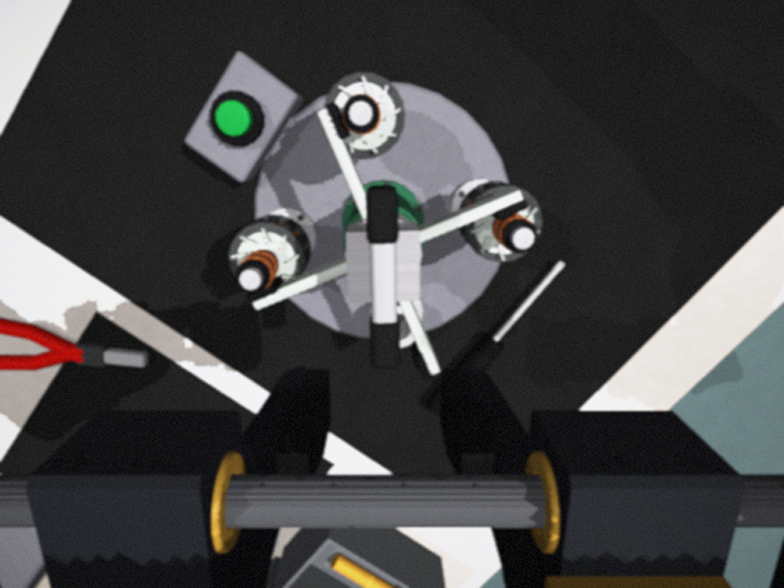

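View pics/s33.png

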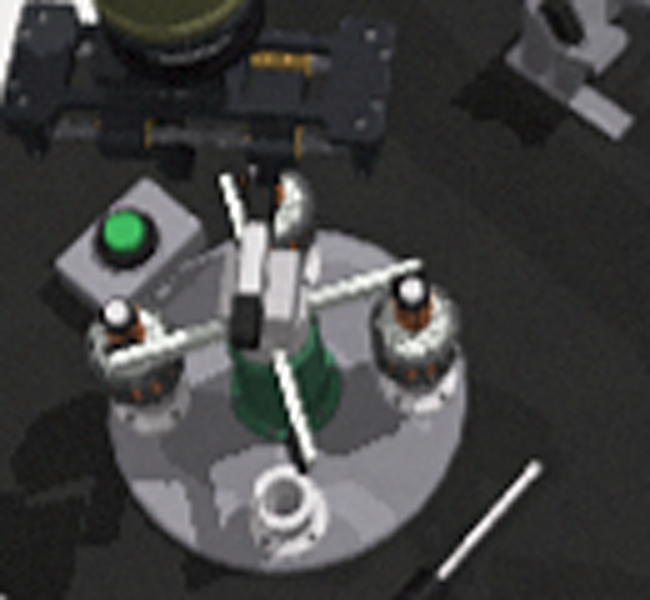

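```bash
python3 - <<'E'
from h import *
z=np.load("c33.npz"); c=(z["K"],z["W"])
p=lambda x,y,h:atz("wrist",(x/1.4,y/1.4),h,c)
n,f=p(323,112,.152),p(434,371,.152); print("arm NF",np.degrees(np.arctan2(*(f-n)[[1,0]])))
l,rr=p(522,195,.152),p(257,304,.152); print("arm RL",np.degrees(np.arctan2(*(l-rr)[[1,0]])))
a,b=p(383,190,.228),p(384,364,.228); print("bar",a.round(4),b.round(4),((a+b)/2).round(4),np.linalg.norm(a-b),np.degrees(np.arctan2(*(b-a)[[1,0]])))
w1,w2=p(384,242,.228),p(384,323,.228); print("white mid",((w1+w2)/2).round(4))
print("btn",p(234,118,.056).round(4), "NL rotor tip",p(361,112,.1675).round(4),"FL",p(522,237,.1675).round(4),"NR",p(250,279,.1675).round(4))
E
```

```text
arm NF -29.46175369486279
arm RL 60.472389634157054
bar [ 0.5395 -0.1868  0.228 ] [ 0.5985 -0.2621  0.228 ] [ 0.569  -0.2244  0.228 ] 0.0955961567738348 -51.94851957610022
white mid [ 0.5698 -0.2251  0.228 ]
btn [ 0.4207 -0.228   0.056 ] NL rotor tip [ 0.505  -0.1635  0.1675] FL [ 0.631  -0.1604  0.1675] NR [ 0.5093 -0.2896  0.1675]
```

```bash
python3 -c "
from h import *
to([.4216,-.2311,.33],181);to([.4216,-.2311,.12],181)"
```

```text
to [ 0.4216 -0.2311  0.33  ] shift cm [  8.99 -12.09   0.37] yaw -53.13 heading 127.87 tilt 0.1
to [ 0.4216 -0.2311  0.12  ] shift cm [  9.02 -12.11  21.37] yaw -53.13 heading 127.87 tilt 0.1
```

```bash
python3 -m inch '[[0.9,[2,-2.5,0],-8],[1,[4,-5,0],-16],[1,[6,-7.5,0],-24],[1,[8,-10,0],-32],[1,[9,-12.1,0],-40],[1,[9,-12.1,2],-48],[1,[9,-12.1,5],-53],[1,[9,-12.1,8],-53],[1,[9,-12.1,8],-53],[1,[9,-12.1,8],-53],[1,[9,-12.1,8],-53]]' 20
python3 -c "
from h import *
st()
b=viewer.snapshot('wrist'); save(b,'w34.png',1.4); cv2.imwrite('pics/w34raw.png',b[:,:,::-1])
to([.4216,-.2311,.12],181)"
```

```text
clock: 62.25
tool_pos: [0.4219, -0.2311, 0.2541]
eef_rot: [-0.008, 1.0, -0.0, 0.001]
contact_force: [-0.5, 0.2, -0.0]
opening: 0.006
t 62.25 pos [ 0.4219 -0.2311  0.2541] head -179.12 F [-0.5  0.2 -0. ] M [ 0.    0.03 -0.03] open 0.006 q [ 0.46  0.47 -0.08  1.96  0.06  0.71  1.93]
to [ 0.4216 -0.2311  0.12  ] shift cm [ 0.06  0.02 13.43] yaw -0.13 heading -179.13 tilt 0.12
```

View pics/w34.png

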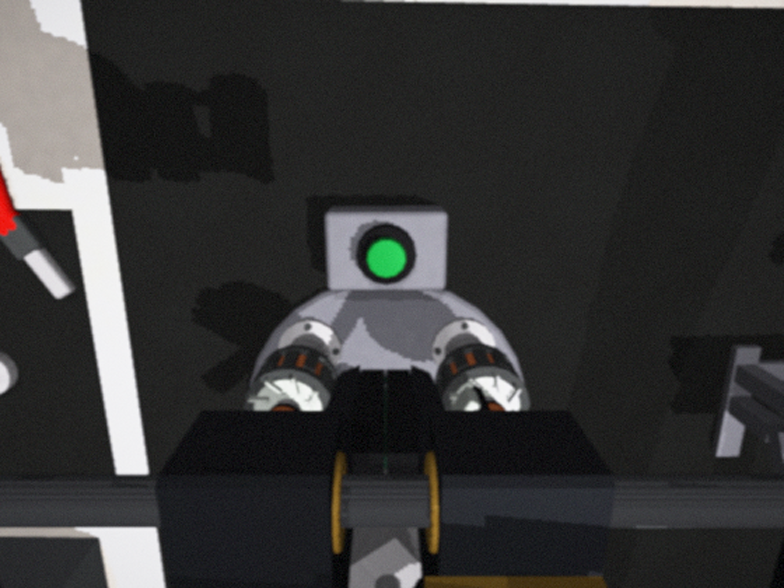

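```bash
python3 -c "
from h import *
print(atz('wrist',(386/1.4,258/1.4),.056))
p=atz('wrist',(386/1.4,258/1.4),.056); to([p[0],p[1],.085]); to([p[0],p[1],.064])"
```

```text
[ 0.42290507 -0.23043216  0.056     ]
to [ 0.4229 -0.2304  0.085 ] shift cm [-0.06  0.09 16.93] yaw 0 heading -179.13 tilt 0.12
to [ 0.4229 -0.2304  0.064 ] shift cm [-0.06  0.09 19.03] yaw 0 heading -179.13 tilt 0.12
```

```bash
python3 -m inch '[[1,[0,0,4],0],[1,[0,0,8],0],[1,[0,0,12],0],[1,[0,0,15],0],[1,[0,0.1,16.9],0],[1,[0,0.1,16.9],0],[1,[0,0.1,16.9],0]]' 20
python3 -c "
from h import *
st()
b=viewer.snapshot('wrist'); save(b,'w35.png',1.2)
b=viewer.snapshot('scene'); b2=cv2.resize(b[200:320,185:315],None,fx=5,fy=5,interpolation=cv2.INTER_CUBIC); cv2.imwrite('pics/s35.png',b2[:,:,::-1])"
```

```text
clock: 63.0
tool_pos: [0.4221, -0.2303, 0.0851]
eef_rot: [-0.008, 1.0, -0.0, 0.001]
contact_force: [-0.8, 0.2, -0.3]
opening: 0.004
t 63.0 pos [ 0.4221 -0.2303  0.0851] head -179.12 F [-0.8  0.2 -0.3] M [ 0.07 -0.02 -0.  ] open 0.004 q [ 0.43  0.76 -0.04  2.12  0.1   0.26  1.89]
```

View pics/w35.png

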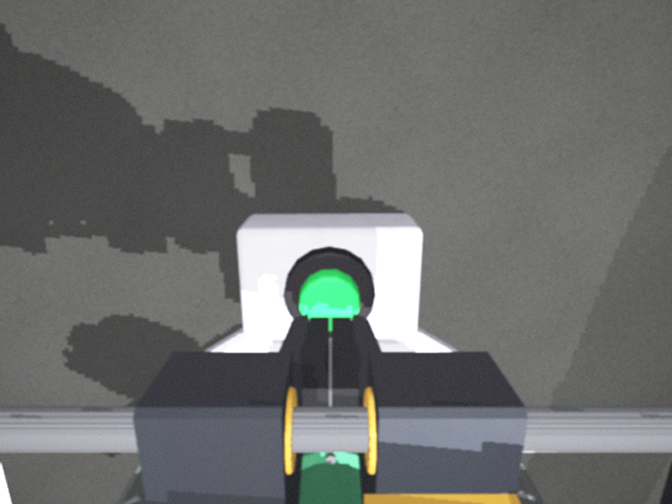

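View pics/s35.png

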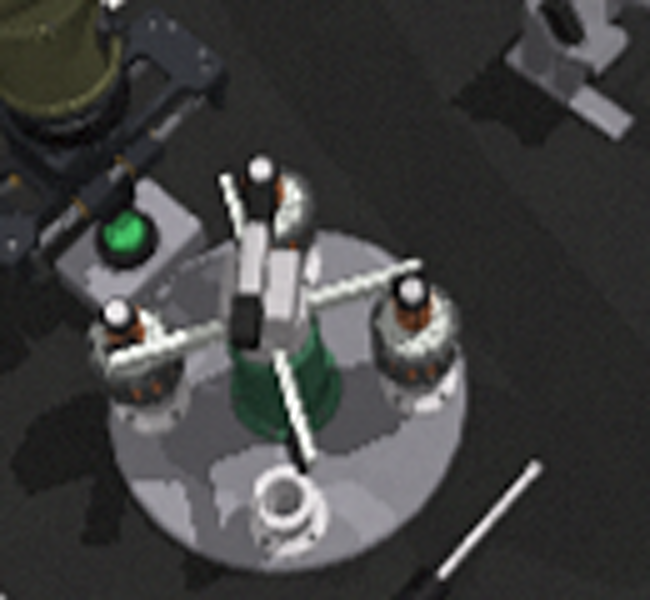

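```bash
python3 -m inch '[[1,[0,0,0.6],0],[1,[0,0,1.2],0],[1,[0,0,1.5],0],[1,[0,0,1.7],0],[1,[0,0,1.9],0],[1,[0,0,2],0],[1,[0,0,2],0]]' 20
python3 -c "
from h import *
st()"
```

```text
clock: 63.8
tool_pos: [0.4212, -0.2299, 0.0641]
eef_rot: [-0.008, 1.0, 0.0, -0.0]
contact_force: [-0.2, 0.4, -0.5]
opening: 0.006
t 63.8 pos [ 0.4212 -0.2299  0.0641] head -179.13 F [-0.2  0.4 -0.5] M [ 0.04 -0.04 -0.06] open 0.006 q [ 0.42  0.81 -0.03  2.13  0.11  0.21  1.88]
```

```bash
python3 -c "
from h import *
st()
b=viewer.snapshot('wrist'); cv2.imwrite('pics/w36.png',cv2.resize(b[150:350,150:400],None,fx=3,fy=3,interpolation=cv2.INTER_CUBIC)[:,:,::-1])
b=viewer.snapshot('scene'); b2=cv2.resize(b[215:275,175:255],None,fx=8,fy=8,interpolation=cv2.INTER_CUBIC); cv2.imwrite('pics/s36.png',b2[:,:,::-1])"
```

```text
t 63.8 pos [ 0.4212 -0.2299  0.0641] head -179.13 F [-0.2  0.4 -0.5] M [ 0.04 -0.04 -0.06] open 0.006 q [ 0.42  0.81 -0.03  2.13  0.11  0.21  1.88]
```

View pics/w36.png

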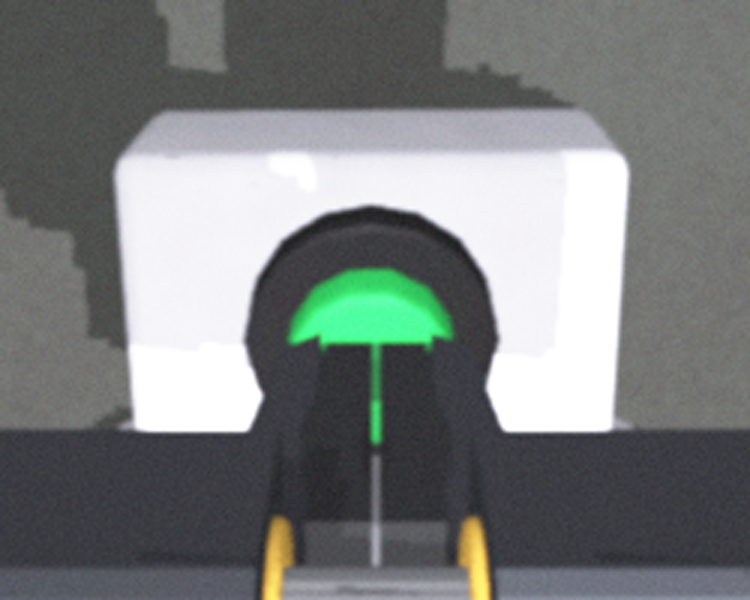

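View pics/s36.png

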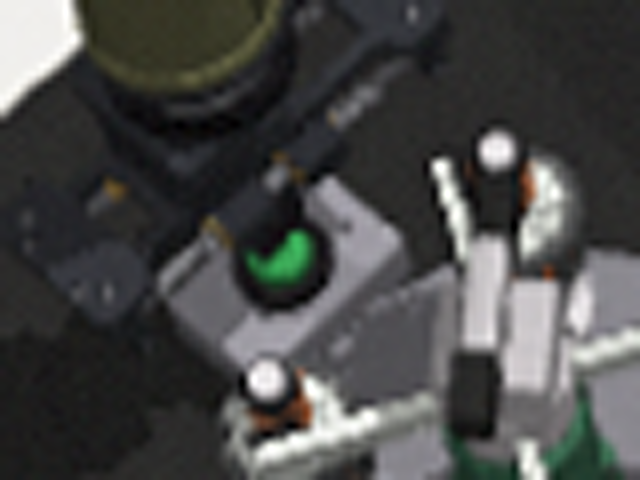

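```bash
python3 -m inch '[[1,[0,0,0.15],0],[1,[0,0,0.3],0],[1,[0,0,0.3],0]]' 20
python3 -m inch '[[1,[0,0,0.15],0],[1,[0,0,0.3],0],[1,[0,0,0.3],0]]' 20
python3 -c "
from h import *
st()"
```

```text
clock: 64.2
tool_pos: [0.4212, -0.2299, 0.0611]
eef_rot: [-0.008, 1.0, 0.0, -0.0]
contact_force: [-0.1, -0.1, -0.5]
opening: 0.006
clock: 64.5
tool_pos: [0.4211, -0.2299, 0.0581]
eef_rot: [-0.008, 1.0, 0.0, -0.0]
contact_force: [0.7, 0.7, 1.0]
opening: 0.008
t 64.5 pos [ 0.4211 -0.2299  0.0581] head -179.12 F [0.7 0.7 1. ] M [ 0.01  0.03 -0.05] open 0.008 q [ 0.42  0.82 -0.03  2.13  0.11  0.19  1.88]
```

```bash
python3 -m inch '[[1,[0,0,0.15],0],[1,[0,0,0.3],0],[1,[0,0,0.3],0]]' 20
python3 -m inch '[[1,[0,0,0.1],0],[1,[0,0,0.2],0],[1,[0,0,0.2],0]]' 20
python3 -c "
from h import *
st()
b=viewer.snapshot('wrist'); cv2.imwrite('pics/w37.png',cv2.resize(b[150:350,150:400],None,fx=3,fy=3,interpolation=cv2.INTER_CUBIC)[:,:,::-1])"
```

```text
clock: 64.8
tool_pos: [0.4211, -0.2299, 0.0551]
eef_rot: [-0.008, 1.0, 0.0, -0.0]
contact_force: [-0.5, -0.7, 0.7]
opening: 0.004
clock: 65.1
tool_pos: [0.4212, -0.2299, 0.0532]
eef_rot: [-0.008, 1.0, 0.0, -0.0]
contact_force: [-0.7, -0.2, -0.1]
opening: 0.004
t 65.1 pos [ 0.4212 -0.2299  0.0532] head -179.12 F [-0.7 -0.2 -0.1] M [0.05 0.01 0.03] open 0.004 q [ 0.42  0.83 -0.03  2.13  0.11  0.18  1.88]
```

View pics/w37.png

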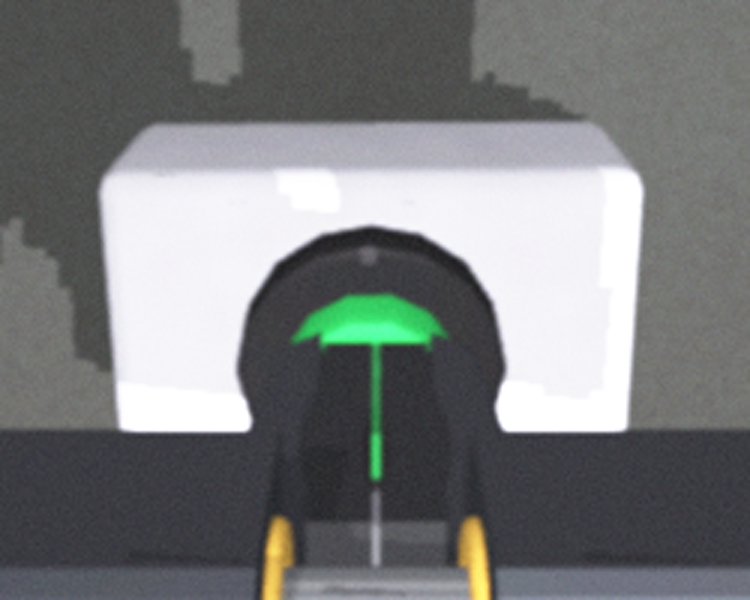

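```bash
python3 - <<'E'
from h import *
u=lambda x,y:(150+x/3-.3,150+y/3-.3)
for nm,p in [("cap near top edge",(375,320)),("cap near bottom edge",(375,294)),("collar near outer bottom",(375,228)),("box near top edge",(375,172)),("fingertip edge",(375,345)),("far green end via slit",(375,480))]:
    print(nm,[atz("wrist",u(*p),z).round(4).tolist()[0] for z in (.04,.046,.05,.056)])
s=r.get_state(); t=s["tool_pos"]; 
for dz in (0,.005,.014): print(dz,(proj("wrist",[t+[-.009,0,-dz],t+[.009,0,-dz]])-[150,150])*3)
print(cam("wrist")[1][:3,3], (-cam("wrist")[1][:3,:3].T@cam("wrist")[1][:3,3]))
E
```

```text
cap near top edge [0.4171, 0.4144, 0.4127, 0.41]
cap near bottom edge [0.4124, 0.41, 0.4083, 0.4058]
collar near outer bottom [0.401, 0.3989, 0.3975, 0.3954]
box near top edge [0.3916, 0.3898, 0.3887, 0.3869]
fingertip edge [0.4216, 0.4188, 0.4169, 0.4141]
far green end via slit [0.4473, 0.4436, 0.4411, 0.4374]
0 [[374.99594881 324.93150177]
 [373.40707109 429.73504364]]
0.005 [[374.97530463 311.83324821]
 [373.42981052 414.21142418]]
0.014 [[374.94089503 290.00114779]
 [373.46779963 388.27723397]]
[ 0.23564789  0.38624639 -0.09652354] [ 0.34330134 -0.23098537  0.20693705]
```

```bash
python3 -m inch '[[1,[0,0,0.1],0],[1,[0,0,0.2],0],[1,[0,0,0.2],0]]' 20
python3 -m inch '[[1,[0,0,0.1],0],[1,[0,0,0.2],0],[1,[0,0,0.2],0]]' 20
python3 -c "
from h import *
st()
b=viewer.snapshot('wrist'); cv2.imwrite('pics/w38.png',cv2.resize(b[150:350,150:400],None,fx=3,fy=3,interpolation=cv2.INTER_CUBIC)[:,:,::-1])"
```

```text
clock: 65.45
tool_pos: [0.4213, -0.23, 0.0513]
eef_rot: [-0.008, 1.0, -0.0, 0.0]
contact_force: [-0.7, 0.4, 0.7]
opening: 0.003
clock: 65.75
tool_pos: [0.4213, -0.2299, 0.0493]
eef_rot: [-0.008, 1.0, 0.0, 0.0]
contact_force: [-0.3, -0.6, 3.7]
opening: 0.008
t 65.75 pos [ 0.4213 -0.2299  0.0493] head -179.12 F [-0.3 -0.6  3.7] M [ 0.06  0.   -0.03] open 0.008 q [ 0.42  0.84 -0.03  2.13  0.11  0.17  1.88]
```

View pics/w38.png

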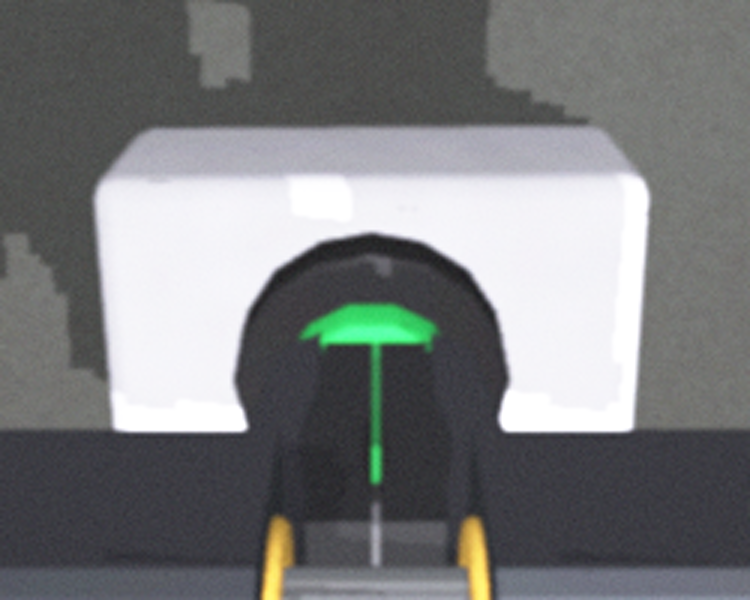

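```bash
python3 -m inch '[[1,[0,0,0.1],0],[1,[0,0,0.2],0],[1,[0,0,0.3],0],[1,[0,0,0.3],0]]' 20
python3 -m inch '[[1,[0,0,0.1],0],[1,[0,0,0.2],0],[1,[0,0,0.3],0],[1,[0,0,0.3],0]]' 20
python3 -c "
from h import *
st()
b=viewer.snapshot('wrist'); cv2.imwrite('pics/w39.png',cv2.resize(b[150:350,150:400],None,fx=3,fy=3,interpolation=cv2.INTER_CUBIC)[:,:,::-1])"
```

```text
clock: 66.2
tool_pos: [0.4213, -0.23, 0.0462]
eef_rot: [-0.008, 1.0, -0.0, 0.0]
contact_force: [-0.5, -0.5, 4.7]
opening: 0.005
clock: 66.6
tool_pos: [0.4213, -0.23, 0.0456]
eef_rot: [-0.008, 1.0, -0.0, 0.001]
contact_force: [-3.0, 2.4, 32.5]
opening: 0.004
t 66.6 pos [ 0.4213 -0.23    0.0456] head -179.12 F [-3.   2.4 32.5] M [ 0.51  0.6  -0.02] open 0.004 q [ 0.42  0.85 -0.02  2.13  0.11  0.16  1.88]
```

View pics/w39.png

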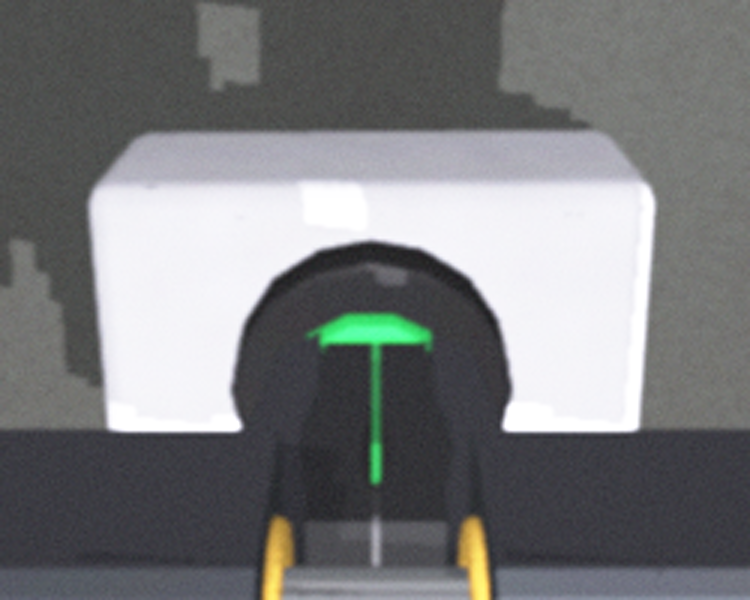

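```bash
python3 -m inch '[[1,[0,0,-0.5],0],[1,[0,0,-1.5],0],[1,[0,0,-4],0],[1,[0,0,-8],0],[1,[0,0,-12],0],[1,[2,4,-16],0],[1,[3,9,-20],0],[1,[4,14,-24],0],[1,[4,19,-26],0],[1,[4,24,-26],0],[1,[4,28,-26],0],[1,[4,28,-26],0],[1,[4,28,-26],0]]' 20
python3 -c "
from h import *
st()
b=viewer.snapshot('wrist'); save(b,'w40.png',1.4)
b=viewer.snapshot('scene'); b2=cv2.resize(b[190:310,175:315],None,fx=5,fy=5,interpolation=cv2.INTER_CUBIC); cv2.imwrite('pics/s40.png',b2[:,:,::-1])
b=viewer.snapshot('top'); b2=cv2.resize(b[150:260,290:400],None,fx=5,fy=5,interpolation=cv2.INTER_CUBIC); cv2.imwrite('pics/t40.png',b2[:,:,::-1])"
```

```text
clock: 67.95
tool_pos: [0.3768, 0.0535, 0.3039]
eef_rot: [-0.012, 1.0, 0.001, 0.001]
contact_force: [0.1, -0.5, 0.0]
opening: 0.011
t 67.95 pos [0.3768 0.0535 0.3039] head -178.65 F [ 0.1 -0.5  0. ] M [-0.05  0.02 -0.01] open 0.011 q [-0.17  0.26 -0.11  2.13  0.04  0.75  1.28]
```

View pics/s40.png

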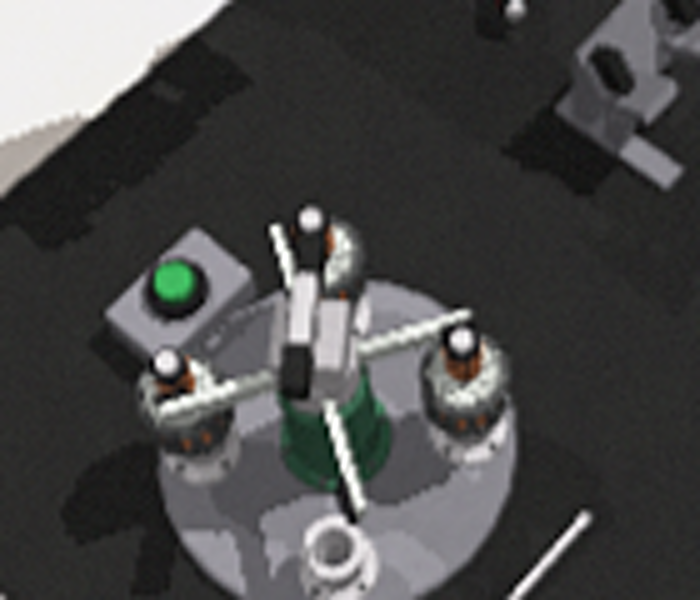

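View pics/t40.png

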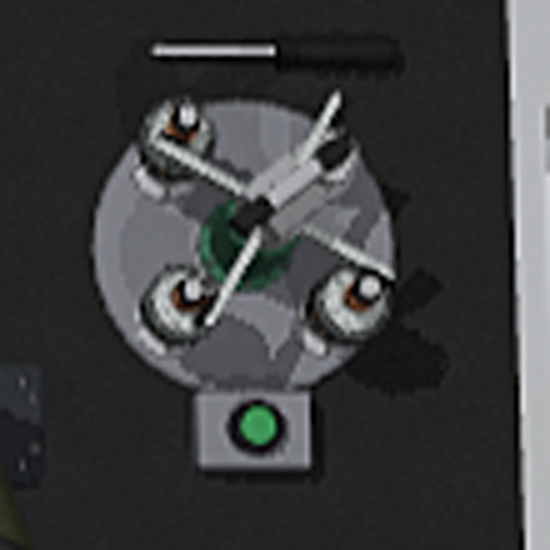

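View pics/w40.png

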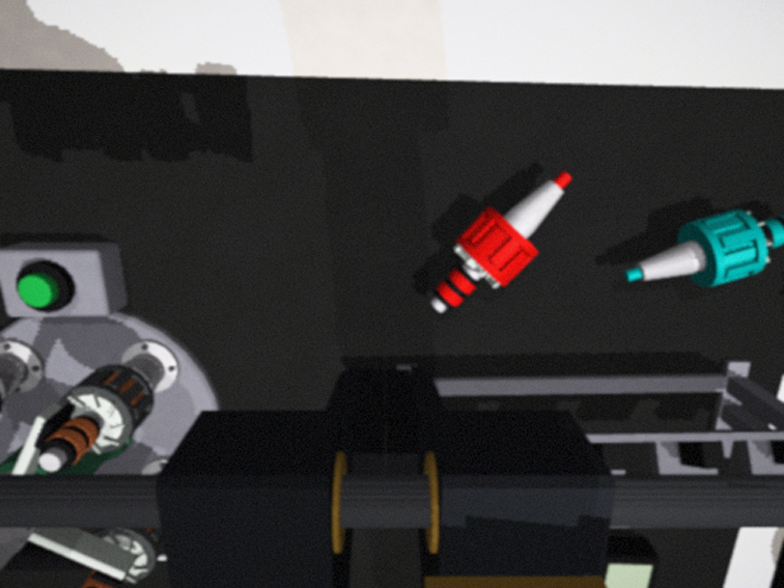

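```bash
python3 - <<'E'
from h import *
S=lambda x,y:(175+x/5-.4,190+y/5-.4); T=lambda x,y:(290+x/5-.4,150+y/5-.4)
for n,t,s in [("FL",(187,113),(461,341)),("NL",(194,287),(312,219)),("NR",(369,289),(170,362)),("btn",(259,425),(174,282))]:
    p,e=tri(T(*t),S(*s)); print(n,p.round(4),e.round(4))
from ren import *
for n,o in [("FL",[.6338,-.1625,.0135]),("NL",[.5065,-.1657,.0135]),("NR",[.509,-.293,.0135])]:
    P=np.array(o)+[0,0,.154]; print(n,"pred scene",((proj("scene",[P])[0]-[175,190]+.4)*5).round(),"top",((proj("top",[P])[0]-[290,150]+.4)*5).round())
E
```

```text
FL [ 0.6377 -0.1629  0.1688] 0.0023
NL [ 0.5092 -0.1666  0.169 ] 0.0012
NR [ 0.5122 -0.2929  0.1651] 0.0031
btn [ 0.4239 -0.2318  0.0577] 0.0009
FL pred scene [459. 337.] top [187. 120.]
NL pred scene [309. 217.] top [192. 291.]
NR pred scene [163. 358.] top [368. 292.]
```

```bash
python3 -c "
from h import *
st(); print(r.finish_job())"
```

```text
t 68.1 pos [0.3765 0.0484 0.3031] head -179.17 F [ 0.5 -0.4 -0.1] M [ 0.01  0.06 -0.03] open 0.009 q [-0.17  0.26 -0.11  2.14  0.04  0.75  1.28]
the job is handed in; nothing more can be done
None
```

The job is handed in at 68 s. All three rotors present are standing in sockets, the spindle is turned with the T-handle, and the start button was pressed last. The hand-in gave no verdict.

- **Rotors:** The fourth rack lane was empty. I placed the rotors in the near-left, near-right and far-left sockets and pressed each home with about 26–41 N. The third slipped out of a light grip during insertion and leaned in its socket against a brush arm. I regripped it, set it upright and pressed it home.
- **T-handle and spindle:** The handle went down onto the spindle until it bottomed. I turned it clockwise until the torque rose from about 0.2 to 0.55 N m, then left it on the spindle.
- **Start button:** Pressed to its hard stop (about 5 N of spring, then 32 N) and released. Contact came with the tool about 19 mm lower than the stated fingertip length implies; I took it as a real press because the force followed a spring and then a stop.

**Last checks:**
- The rotor tops triangulated at 0.165–0.169 m, against 0.1675 m when home, with the spacing between them matching the sockets. Positions were about 3 mm off in x on all three, which I put down to camera calibration.
- The brush arms turned 38–39 degrees between pictures, so the spindle is at 0.665 rad or more, depending on where it started. The joint itself could not be read, so the margin over 0.65 rad rests on that measurement and the firm stop.
- A check of the handle's bar length came out 4 mm short. The depth where it bottomed, about 154 mm against 156 mm, agreed with it being fully down.
- I never went near the alternator, meter, pliers, screwdriver or the red and turquoise look-alikes, but I did not measure their final positions.

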